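# Refill the tight-lidded tea tin at the drinks counter

### The arm

A 6-joint arm with a two-finger parallel gripper is mounted at the origin on the work surface. World frame = base frame: x ahead of the robot, y to its left, z up, the work surface at z = 0. Lengths are in mm, angles in rad, forces in N, time in s.
With the tool pointing down it reaches from about 300 to 950 mm from the base axis. Payload 3.1 kg.
Tool frame: the origin (TCP) lies on the centre line of the jaws, within the pads' length; the fingertips stand 8 mm ahead of it and the grasp point (between the pads) lies 11 mm behind it; z points along the fingers, x is the direction in which the jaws open and shut, and the axes are right-handed (so a half turn about z gives the same grasp; the last joint's range is limited). The gripper opens to 85 mm and grips with 20 to 120 N. Pads are 22 mm wide; open, the fingers measure 114 mm over their backs; the gripper's body (76 mm by 85 mm) begins 54 mm behind the grasp point. The pads swing forward as they close: fully open they stand 13 mm farther back than shut.
Start: joints at [-1.181, 0.308, 1.634, -0, 1.2, -0.07], TCP at [277.331, -560.107, 239.272] pointing down, gripper open.
Joint ranges: [-3.06, 3.06], [-0.79, 1.96], [0.05, 2.63], [-1.19, 4.34], [0.05, 2.64], [-2.94, 2.94]. Speed limits (rad/s): [2.79, 2.79, 3.14, 3.14, 3.14, 3.14].

### API

Orientations are given as a unit quaternion [x, y, z, w].
In Python, from station import ctrl, viewer gives the robot as it stands.
- The arm moves only by the tool step_arm, never from a script. Its argument "increments" is a list of rows, each an object with "grip": the gripper's target within -1 to 1 (shut at 1, half-way at 0, fully open at -1); "dp": the shift along the tool's x, y, z in units of 30 mm (1.0 is 30 mm), a list of three; "turn": the turn, a rotation vector about the tool's x, y, z in units of 5 degrees (1.0 is 5 degrees), a list of three. In form: [{"grip": grip, "dp": [tx, ty, tz], "turn": [ax, ay, az]}, ...]. A call has 1 to 12 rows; each row shifts and turns the pose as measured when the row begins, along the tool's axes as they then stand; what a row does not reach is not made up. A row lasts 1/10 s, in which the tool goes at most 50 mm and 8.59 degrees, less where a joint would pass 70% of its speed; a pose out of reach is approached as far as the arm can. A call with a number of a shift or a turn outside -1 to 1 is refused whole. A call with a gripper value outside its range is refused whole. The fingers move at their own pace and stop on an object; "newtons" is the grip in N (left out, the last holds). Time passes only in rows, so rows that do not move let the fingers close. It gives the time, the measured TCP pose, the force and the opening at its end, in the units of the state.
- ctrl.state(): the state, without advancing time (a new reading comes with each control period).
- viewer.read_camera(name): name is "scene" or "top" or "wrist"; returns a dict with "color" (384x512x3 uint8, red, green, blue), "range_z" (384x512 float32, mm along the optical axis (not along the pixel's ray), 0 where there is no reading), "fov_y" (degrees; the focal length in pixels is half the picture's height over the tangent of half this angle, whatever the lens; pixels are square), "cx", "cy" (the principal point, pixels), "T" (4x4, takes a point from camera to world coordinates). Camera axes: x right, y down, z forward; pixel columns grow to the right and rows downward; lengths in mm; the calibration is good to about 2 mm. A picture is of the moment at which its call begins.
- ctrl.job_done(): hands the job in, once; it reports no verdict.
The state is a dict: "t": time; "joint_positions": joint angles; "dq": joint speeds; "joint_efforts": joint torques, N m; "position": TCP position; "eef_rot": TCP orientation; "force": force on the tool from outside, world axes, zero at the start; "ft_torque": the same for the moment, N m; "width": opening from 0.0 (shut) to 1.0 (fully open).
Only numpy, scipy, OpenCV 4.12 (cv2) and the standard library are available. Lean on these libraries where they do the work, as an engineer would, in place of code of your own. Each camera call takes 0.05 s, during which the arm holds its last target.

### The job

Refill the tea tin: slide the lidded tin fully home under the lips of the steel hold-down dock, then, with the dock holding the tin down, draw its deep tight lid straight up and off and set it handle-up on the white drip tray. Then take the scoop tray by its handle, tip its tea blocks into the open tin and put the tray back level on its mat; any tea block lying elsewhere on the counter (or that missed) goes into the tin too. Leave the open tin home in the dock with all blocks below its rim, and leave the tumbler, bottle and jar alone.

Things in the scene. Friction and masses are not known exactly. Their poses are not given: they have to be found in the camera images.
- tin: lower part of the square tea tin, about 400 g: 120 x 120 mm outside, 112 x 112 inside, open top, rim 110 mm above its underside, floor 6 mm. The floor slab sticks out 20 mm at its +y and -y sides as flanges 120 mm long, 6 mm thick (160 mm over both). Origin: centre of the underside, z up. Starts loose, lidded, before the dock's mouth, its x roughly along the dock's
- lid: deep telescoping dark lid, 132 x 132 mm outside, 220 g, skirt 60 mm deep, 1.5 mm play; origin at the centre of its open lower rim, 50 mm above the tin's underside when on, axes as the tin's; top face at z = 66 mm. Sprung catches in the tin drag on it with 12 to 17 N over the first 50 mm of travel, so an unheld tin comes up with it; clear of the rim after 60 mm
- dock: fixed steel hold-down dock. Origin on the counter, where the centre of the tin's underside is when home; the tin enters along the dock's +x, axes parallel. Rails at x = -75 to +65 mm, webs 166 mm apart inside, with inward lips over the tin's flanges: lip edges at y = +-71 mm, 11 (underside) to 18 mm (top) above the counter, bent up at the mouth. End stop: face at x = +62 mm, 30 mm high
- drip_tray: fixed white drip tray, 170 x 170 mm, flat top 22 mm above its origin (centre of its underside): where the lid goes
- mat: fixed thin cork mat, 190 (x) x 150 (y) x 3 mm; origin at the centre of its underside. The tray's place
- tray: metal scoop tray, 150 (x) x 98 (y) mm, 90 mm wide inside, 220 g empty; floor 4 mm thick, walls 36 mm high at the sides and back (-x); its front (+x) is open. Origin: centre of the underside, z up. Starts on the mat with blocks loose in it, which slide out of the front when it is tipped front down by some 45 to 50 degrees
- lid_handle (a point): middle of the lid's wooden fin handle, 88 mm above the lid's origin, on its z axis: the fin runs along the lid's x, 70 mm long, 12 mm thick (y), 44 mm high, standing on the lid's top face. The lid holds tightly enough to carry the tin by this handle; pushed along from here with its full weight on the counter the tin tends to tip forward, so ease it up 2 to 3 mm
- dock_mouth (a point): on the counter, midway between the outer ends of the dock's flared guides, at x = -115 mm of the dock; guides 18 mm high, 204 mm apart at their ends, narrowing to the rails
- tray_handle (a point): point on the tray's wooden fin handle at x = -20, y = 0, z = 82 mm of the tray: the fin stands in the tray's mid-plane, 12 mm thick (y), x from -85 to +20 mm, z from 62 to 102 mm, joined to the back by a post; room for blocks beneath
- tumbler: bystander: blue tumbler, 110 mm high, 72 mm across; origin under its centre
- syrup: bystander: amber bottle, 170 mm high, 60 mm across; origin under its centre
- jar: bystander: glass jar, 90 mm high, 70 mm across; origin under its centre
- block0: loose wrapped tea block, plain cardboard-brown with a paper band, 60 x 28 x 24 mm (its x, y, z), about 45 g; origin at its centre; starts in the tray (may be absent)
- block1: loose wrapped tea block, plain cardboard-brown with a paper band, 60 x 28 x 24 mm (its x, y, z), about 45 g; origin at its centre; starts in the tray (may be absent)
- block2: loose wrapped tea block, plain cardboard-brown with a paper band, 60 x 28 x 24 mm (its x, y, z), about 45 g; origin at its centre; starts in the tray (may be absent)
- block3: loose wrapped tea block, plain cardboard-brown with a paper band, 60 x 28 x 24 mm (its x, y, z), about 45 g; origin at its centre; starts in the tray (may be absent)
- block4: loose wrapped tea block, plain cardboard-brown with a paper band, 60 x 28 x 24 mm (its x, y, z), about 45 g; origin at its centre; starts lying on the counter (may be absent)
- block5: loose wrapped tea block, plain cardboard-brown with a paper band, 60 x 28 x 24 mm (its x, y, z), about 45 g; origin at its centre; starts lying on the counter (may be absent)
- block6: loose wrapped tea block, plain cardboard-brown with a paper band, 60 x 28 x 24 mm (its x, y, z), about 45 g; origin at its centre; starts lying on the counter (may be absent)
Mind the look-alikes: they are no part of the job. What is shaped like the tray but red or turquoise is not meant.

How it is judged:
By the outcome, as a careful person would: the job done as asked, in the order asked, and still so for the second after the job is handed in, with the robot touching nothing.
Of block0, block1, block2, block3 only 2 to 4 are there at a start; the rules pass over those that are not, and their reading is None.
Of block4, block5, block6 only 2 to 3 are there at a start; the rules pass over those that are not, and their reading is None.
At some moment in a run one of block4, block5, block6 may be knocked a few centimetres aside while the robot is not near it.
It also fails if it takes over 192 s, if anything falls off the work surface, if the arm or the gripper's body presses on something with over 40 N, if the wrist force passes 120 N, or if a joint passes its speed limit or range.

## Working session

There is one attempt and no reset: what is moved stays moved. The work goes in short steps, Python scripts to look and compute and a tool call to move; the robot and the scene stay as the last step left them, time stands still between calls to the robot, and variables do not carry over. Pictures are saved under pics/ and viewed, and the job is handed in when it is done.

Besides the shell and the picture viewer there is one more tool, called as name(argument=value, ...) on one line, values as JSON. step_arm: Moves the arm, as the interface text tells. Its arguments: {"type":"object","properties":{"increments":{"type":"array","items":{"type":"object","properties":{"grip":{"type":"number"},"dp":{"type":"array","items":{"type":"number"}},"turn":{"type":"array","items":{"type":"number"}}}}},"newtons":{"type":"number"}},"required":["increments"]}

```bash
ls; mkdir -p pics
cat > h.py <<'E'
import numpy as np, cv2
from station import ctrl, viewer
from scipy.spatial.transform import Rotation as R
def cam(n):
    c=viewer.read_camera(n); return c
def pts(c):
    z=c["range_z"]; h,w=z.shape; f=h/2/np.tan(np.radians(c["fov_y"]/2))
    u,v=np.meshgrid(np.arange(w),np.arange(h))
    P=np.stack([(u-c["cx"])*z/f,(v-c["cy"])*z/f,z,np.ones_like(z)],-1)@np.array(c["T"]).T
    P=P[...,:3]; P[z==0]=np.nan
    return P
def save(c,n,s=1.5,crop=None):
    im=c["color"][...,::-1]
    if crop: a,b,d,e=crop; im=im[b:e,a:d]
    cv2.imwrite("pics/"+n,cv2.resize(im,None,fx=s,fy=s,interpolation=cv2.INTER_CUBIC))
E
python3 - <<'E'
from h import *
for n in("scene","top","wrist"):
    c=cam(n); save(c,n+"0.png"); print(n,c["fov_y"],c["cx"],c["cy"],np.round(c["T"],3).tolist())
    np.savez("pics/"+n+"0.npz",**c)
print(ctrl.state())
E
```

```text
pics
scene 49.06709041623194 258.60942033877075 190.01177925469185 [[-0.759, 0.539, -0.365, 1104.8], [0.651, 0.63, -0.424, 618.386], [0.001, -0.559, -0.829, 1275.425], [0.0, 0.0, 0.0, 1.0]]
top 46.80327184672771 252.6174757333379 187.4025985689934 [[0.023, -0.981, 0.193, 327.941], [-1.0, -0.02, 0.018, 14.546], [-0.014, -0.193, -0.981, 1364.157], [0.0, 0.0, 0.0, 1.0]]
wrist 65.25874081046429 252.6643471908547 190.08321550968319 [[0.444, -0.849, -0.288, 349.197], [-0.896, -0.421, -0.142, -523.287], [-0.001, 0.321, -0.947, 372.9], [0.0, 0.0, 0.0, 1.0]]
{'t': 0.15, 'joint_positions': array([-1.18067991e+00,  3.08825569e-01,  1.63490710e+00,  6.51732060e-06,
        1.19967750e+00, -6.96971981e-02]), 'dq': array([ 0.00103778, -0.00317082, -0.0039197 ,  0.00081977, -0.00261839,
        0.00043569]), 'joint_efforts': array([ 5.31352525e-04, -4.15802550e+01, -2.77146274e+01, -1.04707515e-04,
        6.08441696e-03,  3.78294132e-06]), 'position': array([ 277.10079109, -559.50848031,  238.29188888]), 'eef_rot': array([ 8.49640446e-01, -5.27361628e-01, -7.35089285e-04, -5.34310151e-04]), 'force': array([ 0.35208017, -0.57006237,  0.31357833]), 'ft_torque': array([-0.0133434 ,  0.00879305, -0.00675464]), 'width': 0.9980430438307057}
```

View pics/top0.png

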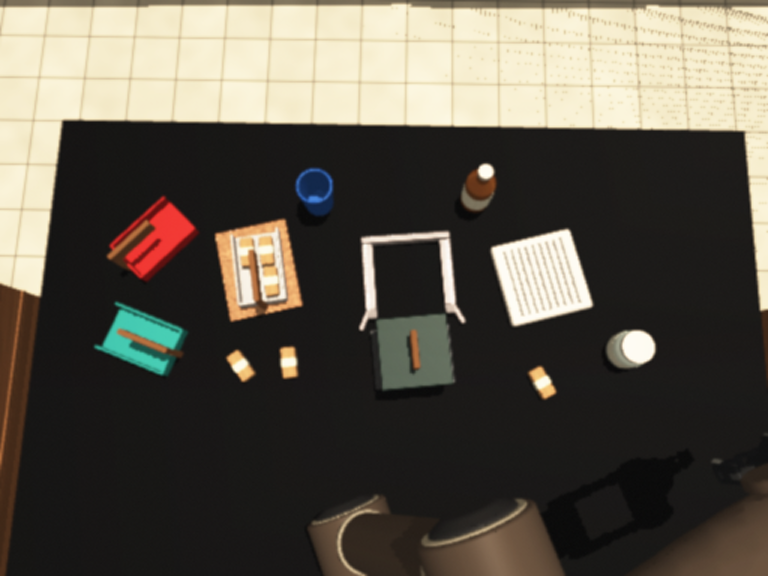

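View pics/scene0.png

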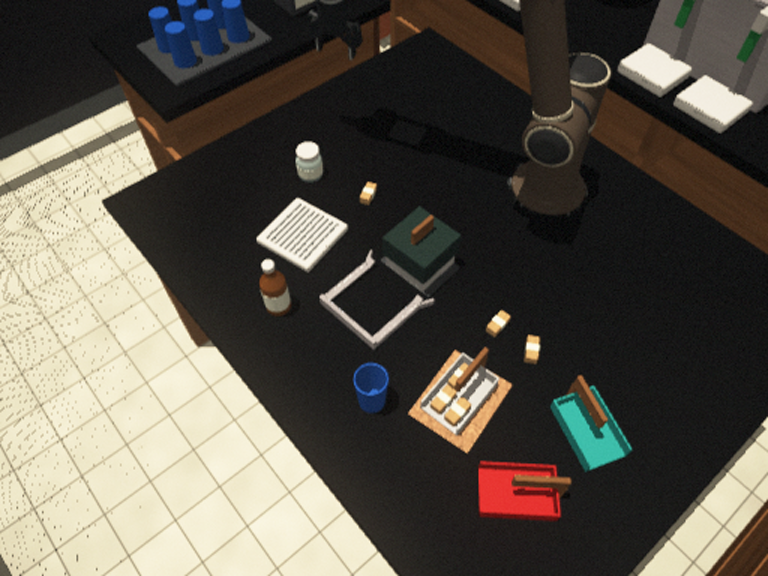

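View pics/wrist0.png

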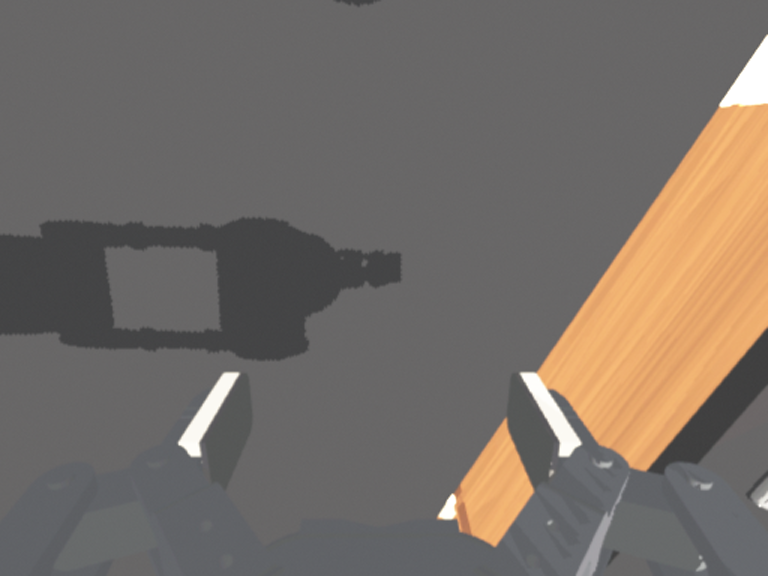

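Top picture (×1.5): dark lidded tin (412,352), dock (408,278), white tray (542,278), mat+metal scoop tray (258,268). Red (152,240) and turquoise (145,340) trays are look-alikes. Loose blocks are at (240,365), (289,362) and (542,382). The tin's fin (414,350) and the metal tray's fin (254,275) are the targets.

```bash
cat > m0.py <<'E'
from h import *
from scipy import ndimage
def load(n): return dict(np.load(f"pics/{n}0.npz"))
for n in("top","scene"):
    c=load(n); P=pts(c); print(n)
    z=P[...,2]
    t=np.nan_to_num(z)
    ok=np.isfinite(z)&(P[...,0]>200)&(P[...,0]<800)&(abs(P[...,1])<650)
    tab=ok&(abs(z)<15); print("table z med",np.median(z[tab]))
    m=ok&(z>9)
    lab,k=ndimage.label(m)
    for i in range(1,k+1):
        s=lab==i
        if s.sum()<25: continue
        Q=P[s]; v,u=np.nonzero(s)
        print(s.sum(),"px",u.mean().round(),v.mean().round(),"min",Q.min(0).round(),"max",Q.max(0).round(),"med",np.median(Q,0).round())
E
python3 m0.py
```

```text
top
table z med -0.18991253233798489
515 px 319.0 126.0 min [ 748. -188.    9.] max [ 799. -128.  174.] med [ 765. -153.  110.]
515 px 210.0 127.0 min [728. 138.   9.] max [800. 208. 116.] med [777. 174.  74.]
827 px 95.0 161.0 min [587. 426.   9.] max [760. 598. 107.] med [655. 525.  36.]
1185 px 173.0 180.0 min [531. 228.   9.] max [696. 350. 111.] med [609. 278.  32.]
2982 px 360.0 185.0 min [ 507. -394.    9.] max [ 709. -191.   30.] med [ 606. -291.   21.]
989 px 271.0 179.0 min [ 493. -135.    9.] max [699.  78.  36.] med [631. -13.  19.]
487 px 100.0 230.0 min [393. 433.   9.] max [533. 616. 107.] med [444. 477.  38.]
2241 px 276.0 235.0 min [ 369. -114.    9.] max [514.  41. 168.] med [439. -29. 116.]
624 px 420.0 232.0 min [ 427. -487.    9.] max [ 494. -422.   96.] med [ 458. -445.   86.]
199 px 192.0 241.0 min [393. 203.  11.] max [453. 235.  32.] med [423. 218.  23.]
198 px 160.0 243.0 min [385. 289.  10.] max [442. 343.  31.] med [414. 315.  24.]
207 px 361.0 255.0 min [ 363. -312.    9.] max [ 426. -263.   33.] med [ 393. -287.   23.]
2998 px 488.0 344.0 min [ 200. -597
[... 921 characters left out ...]
03.  80.  35.] med [639.  11.  17.]
390 px 184.0 191.0 min [ 753. -181.   11.] max [ 800. -126.  174.] med [ 783. -139.  108.]
141 px 332.0 215.0 min [397. 204.   9.] max [458. 237.  30.] med [429. 222.  22.]
152 px 354.0 232.0 min [387. 290.  10.] max [447. 344.  29.] med [420. 318.  22.]
851 px 306.0 256.0 min [532. 230.   9.] max [701. 351. 109.] med [614. 281.  32.]
530 px 247.0 257.0 min [734. 137.   9.] max [800. 208. 113.] med [763. 166.  69.]
810 px 392.0 277.0 min [393. 433.   9.] max [539. 607. 105.] med [458. 503.  34.]
194 px 305.0 274.0 min [622. 294.   9.] max [683. 333.  34.] med [654. 318.  28.]
801 px 354.0 325.0 min [591. 425.   9.] max [764. 599. 105.] med [661. 530.  34.]
```

Run:
```python
from h import *
c=dict(np.load("pics/top0.npz")); save(c,"t_c1.png",6,(225,140,320,270)); save(c,"t_c2.png",6,(135,140,215,260))
c=dict(np.load("pics/scene0.npz")); save(c,"s_c1.png",6,(265,220,350,310)); save(c,"s_c2.png",5,(205,130,310,235))
```

```text
(no output)
```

View pics/t_c1.png

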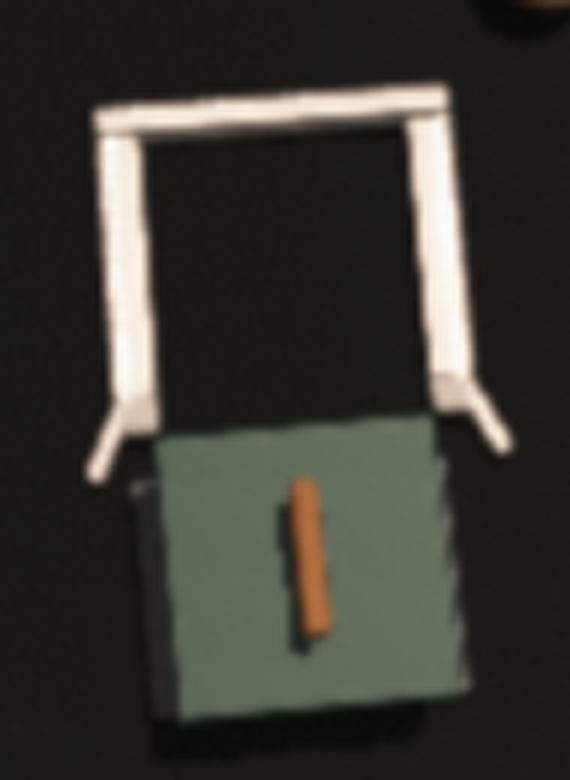

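View pics/t_c2.png

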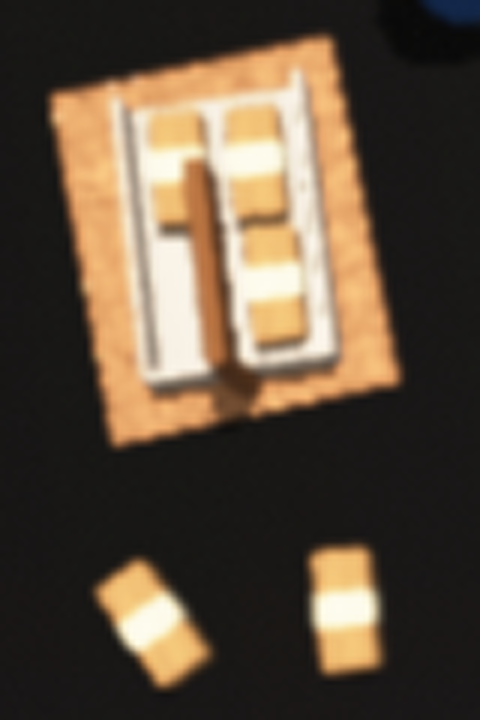

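```bash
cat > m1.py <<'E'
from h import *
def load(n): return dict(np.load(f"pics/{n}0.npz"))
def rect(Q):
    (cx,cy),(w,h),a=cv2.minAreaRect(Q[:,:2].astype(np.float32)); return np.round([cx,cy,w,h,a],1)
for n in("top","scene"):
    P=pts(load(n)); x,y,z=np.moveaxis(P,-1,0)
    def box(a,b,c,d,e,f): return P[(x>a)&(x<b)&(y>c)&(y<d)&(z>e)&(z<f)]
    print(n)
    Q=box(360,530,-120,50,108,124); print("lidtop",rect(Q),np.median(Q[:,2]))
    Q=box(360,530,-120,50,140,180); print("fin",rect(Q),Q[:,2].max(),Q[:,2].mean(),Q.mean(0))
    Q=box(520,710,-140,85,12,40); print("dock",rect(Q))
    Q=box(500,720,-400,-180,18,26); print("drip",rect(Q),np.median(Q[:,2]))
    Q=box(530,700,220,350,70,115); print("trayfin",rect(Q),np.percentile(Q[:,2],[1,50,99]))
    Q=box(530,700,220,350,30,48); print("traywalls+",rect(Q))
    for b in [(380,460,195,245),(375,455,280,350),(355,435,-320,-255)]:
        Q=box(*b,18,40); print("blk",rect(Q),np.median(Q[:,2]))
E
python3 m1.py
```

```text
top
lidtop [442.  -30.  132.6 131.7   6.5] 115.65351889138151
fin [441.7 -30.   68.8  12.    6.5] 167.67262274336508 158.7807109312568 [440.5795001  -29.75554707 158.78071093]
dock [604.3 -24.7 179.1 195.7   4.1]
drip [ 608.4 -291.6  168.7  169.8   15.3] 21.365215566233246
trayfin [583.2 282.6 104.9  12.8   9.7] [ 71.98162999 102.49291275 109.42833116]
traywalls+ [610.7 288.1 159.1  98.7   9.7]
blk [422.6 219.3  59.8  28.    8.1] 23.90308483167223
blk [413.6 316.1  60.   28.5  38. ] 24.02291174945924
blk [ 393.7 -288.8   58.7   29.3   27.2] 22.947224710804562
scene
lidtop [446.6 -29.2 137.5 135.7   5.4] 113.747371467942
fin [446.8 -28.8  69.3  13.6   5.6] 163.79075197940074 152.87161101454745 [447.68604466 -26.95751342 152.87161101]
dock [606.1 -26.3 184.5 203.    3.5]
drip [ 614.1 -289.4  171.1  169.6   15.1] 20.447525180396497
trayfin [587.8 283.9 106.   12.8   9.2] [ 70.81379571 100.92104182 107.96188016]
traywalls+ [614.2 288.3 158.1 100.3   9. ]
blk [427.4 219.9  61.4  28.8   5.7] 22.16499668493327
blk [417.8 317.1  63.1  28.2  37.1] 22.08485817278995
blk [ 397.5 -287.4   61.8   28.8   28.1] 21.71346853469413
```

```bash
cat >> h.py <<'E'
def Rdown(yaw,tilt=0):
    # tool z down, tool x at yaw (deg)
    c,s=np.cos(np.radians(yaw)),np.sin(np.radians(yaw))
    return R.from_matrix(np.array([[c,s,0],[s,-c,0],[0,0,-1.]]))
def plan(p,Rt,start=None,n=None,maxmm=29):
    """rows from current (or start) pose to p,Rt"""
    if start is None:
        s=ctrl.state(); p0=np.array(s["position"]);R0=R.from_quat(s["eef_rot"])
    else: p0,R0=start
    p=np.array(p,float); d=p-p0; rv=(R0.inv()*Rt).as_rotvec(degrees=True)
    n=n or max(1,int(np.ceil(max(np.linalg.norm(d)/maxmm,np.abs(rv).max()/4.9))))
    out=[]
    for i in range(n):
        Ri=R0*R.from_rotvec(rv*i/n,degrees=True)
        out.append(( np.round(Ri.inv().apply(d/n)/30,2).tolist(), np.round(rv/n/5,2).tolist()))
    print(n,"rows; total mm",d.round(1),"rv",rv.round(2))
    for i,o in enumerate(out): print(i,"dp",o[0],"turn",o[1])
    return p,Rt
def st():
    s=ctrl.state(); Rm=R.from_quat(s["eef_rot"]).as_matrix()
    print("t",round(s["t"],2),"p",np.round(s["position"],1),"yaw",round(np.degrees(np.arctan2(Rm[1,0],Rm[0,0])),2),"z",Rm[:,2].round(3),"F",np.round(s["force"],1),"w",round(s["width"],3),"q",np.round(s["joint_positions"],2))
E
python3 - <<'E'
from h import *
plan([520,-30,330],Rdown(-84))
E
```

```text
21 rows; total mm [242.9 529.5  91.7] rv [1.000e-02 1.000e-01 2.035e+01]
0 dp [-0.58, -0.72, -0.14] turn [0.0, 0.0, 0.19]
1 dp [-0.59, -0.71, -0.14] turn [0.0, 0.0, 0.19]
2 dp [-0.61, -0.7, -0.14] turn [0.0, 0.0, 0.19]
3 dp [-0.62, -0.69, -0.14] turn [0.0, 0.0, 0.19]
4 dp [-0.63, -0.68, -0.14] turn [0.0, 0.0, 0.19]
5 dp [-0.64, -0.67, -0.14] turn [0.0, 0.0, 0.19]
6 dp [-0.65, -0.66, -0.14] turn [0.0, 0.0, 0.19]
7 dp [-0.66, -0.64, -0.14] turn [0.0, 0.0, 0.19]
8 dp [-0.67, -0.63, -0.14] turn [0.0, 0.0, 0.19]
9 dp [-0.68, -0.62, -0.14] turn [0.0, 0.0, 0.19]
10 dp [-0.69, -0.61, -0.14] turn [0.0, 0.0, 0.19]
11 dp [-0.71, -0.6, -0.14] turn [0.0, 0.0, 0.19]
12 dp [-0.72, -0.59, -0.15] turn [0.0, 0.0, 0.19]
13 dp [-0.72, -0.57, -0.15] turn [0.0, 0.0, 0.19]
14 dp [-0.73, -0.56, -0.15] turn [0.0, 0.0, 0.19]
15 dp [-0.74, -0.55, -0.15] turn [0.0, 0.0, 0.19]
16 dp [-0.75, -0.54, -0.15] turn [0.0, 0.0, 0.19]
17 dp [-0.76, -0.52, -0.15] turn [0.0, 0.0, 0.19]
18 dp [-0.77, -0.51, -0.15] turn [0.0, 0.0, 0.19]
19 dp [-0.78, -0.5, -0.15] turn [0.0, 0.0, 0.19]
20 dp [-0.79, -0.48, -0.15] turn [0.0, 0.0, 0.19]
```

step_arm(increments=[{"grip": -1,"dp": [-0.6,-0.7,-0.2],"turn": [0,0,0.2]},{"grip": -1,"dp": [-0.6,-0.7,-0.2],"turn": [0,0,0.2]},{"grip": -1,"dp": [-0.6,-0.7,-0.2],"turn": [0,0,0.2]},{"grip": -1,"dp": [-0.62,-0.68,-0.2],"turn": [0,0,0.2]},{"grip": -1,"dp": [-0.64,-0.67,-0.2],"turn": [0,0,0.2]},{"grip": -1,"dp": [-0.65,-0.66,-0.2],"turn": [0,0,0.2]},{"grip": -1,"dp": [-0.66,-0.65,-0.2],"turn": [0,0,0.2]},{"grip": -1,"dp": [-0.67,-0.63,-0.2],"turn": [0,0,0.2]},{"grip": -1,"dp": [-0.68,-0.62,-0.2],"turn": [0,0,0.2]},{"grip": -1,"dp": [-0.7,-0.6,-0.2],"turn": [0,0,0.2]},{"grip": -1,"dp": [-0.7,-0.6,-0.2],"turn": [0,0,0.2]},{"grip": -1,"dp": [-0.7,-0.6,-0.2],"turn": [0,0,0.2]}])

```text
t: 1.35
position: [415.1, -246.1, 307.6]
eef_rot: [0.785, -0.62, -0.006, -0.002]
force: [1.4, -0.5, -0.1]
width: 0.996
```

Run:
```python
from h import *
st();plan([520,-30,330],Rdown(-84))
```

```text
t 1.35 p [ 415.1 -246.1  307.6] yaw -76.58 z [-0.007  0.01  -1.   ] F [ 1.4 -0.5 -0.1] w 0.996 q [-0.63 -0.03  1.87  0.    1.3   0.71]
9 rows; total mm [104.9 216.1  22.4] rv [0.28 0.61 7.43]
0 dp [-0.69, -0.56, -0.08] turn [0.01, 0.01, 0.17]
1 dp [-0.7, -0.55, -0.08] turn [0.01, 0.01, 0.17]
2 dp [-0.7, -0.54, -0.08] turn [0.01, 0.01, 0.17]
3 dp [-0.71, -0.53, -0.08] turn [0.01, 0.01, 0.17]
4 dp [-0.72, -0.52, -0.08] turn [0.01, 0.01, 0.17]
5 dp [-0.73, -0.51, -0.08] turn [0.01, 0.01, 0.17]
6 dp [-0.73, -0.5, -0.08] turn [0.01, 0.01, 0.17]
7 dp [-0.74, -0.49, -0.08] turn [0.01, 0.01, 0.17]
8 dp [-0.75, -0.48, -0.08] turn [0.01, 0.01, 0.17]
```

step_arm(increments=[{"grip": -1,"dp": [-0.7,-0.55,-0.1],"turn": [0,0,0.2]},{"grip": -1,"dp": [-0.7,-0.55,-0.1],"turn": [0,0,0.2]},{"grip": -1,"dp": [-0.7,-0.54,-0.1],"turn": [0,0,0.2]},{"grip": -1,"dp": [-0.7,-0.53,-0.1],"turn": [0,0,0.2]},{"grip": -1,"dp": [-0.72,-0.52,-0.1],"turn": [0,0,0.2]},{"grip": -1,"dp": [-0.73,-0.5,-0.1],"turn": [0,0,0.2]},{"grip": -1,"dp": [-0.73,-0.5,-0.1],"turn": [0,0,0.2]},{"grip": -1,"dp": [-0.73,-0.5,-0.1],"turn": [0,0,0.2]},{"grip": -1,"dp": [0,0,0],"turn": [0,0,0]},{"grip": -1,"dp": [0,0,0],"turn": [0,0,0]}])

```text
t: 2.35
position: [512.0, -44.0, 332.1]
eef_rot: [0.739, -0.673, -0.007, -0.001]
force: [-0.7, 0.6, -0.3]
width: 0.999
```

Run:
```python
from h import *
st()
c=cam("wrist"); save(c,"w1.png"); np.savez("pics/w1.npz",**c,pos=ctrl.state()["position"])
P=pts(c); x,y,z=np.moveaxis(P,-1,0); print(np.nanmin(P,(0,1)),np.nanmax(P,(0,1)))
```

```text
t 2.35 p [512.  -44.  332.1] yaw -84.63 z [-0.009  0.011 -1.   ] F [-0.7  0.6 -0.3] w 0.999 q [-0.18  0.02  1.78  0.01  1.35  1.3 ]
[ -41.7100982  -595.41967674   -3.66495953] [733.35867568 431.83559818 416.61737779]
```

View pics/w1.png

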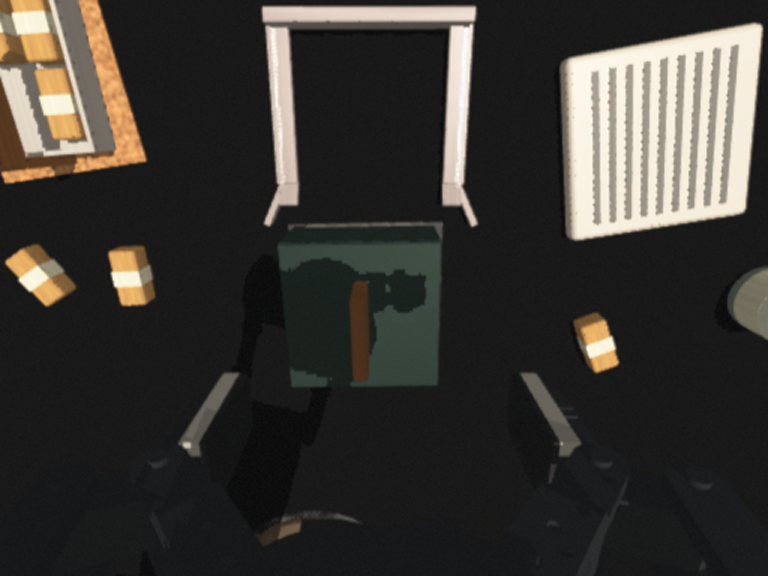

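Wrist view (×1.5): dock mouth guides end at (270,222)/(474,222), with the lidded tin at (362,310), its fin (360,330) and the drip tray (660,130). Now fitting the poses from this cloud.

```bash
cat > m2.py <<'E'
from h import *
import sys
def rect(Q):
    (cx,cy),(w,h),a=cv2.minAreaRect(Q[:,:2].astype(np.float32)); return np.round([cx,cy,w,h,a],1)
def fitdock(P):
    x,y,z=np.moveaxis(P,-1,0)
    m=np.isfinite(z)&(x>490)&(x<700)&(y>-145)&(y<90)&(z>11)&(z<40)
    Q=P[m]
    # initial yaw 4.5, centre by iter: project to dock frame
    best=None
    c0=np.array([600,-24.]); a=4.5
    for it in range(4):
        ca,sa=np.cos(np.radians(a)),np.sin(np.radians(a))
        L=(Q[:,:2]-c0)@np.array([[ca,-sa],[sa,ca]])
        # lip tops: z 14..21 ; x -60..45
        s=(Q[:,2]>14)&(Q[:,2]<22)&(L[:,0]>-60)&(L[:,0]<45)
        e=[]
        for sg in(1,-1):
            l=[]
            for b in np.arange(-60,45,7):
                k=s&(L[:,0]>=b)&(L[:,0]<b+7)&(L[:,1]*sg>40)
                if k.sum()>3: l.append((b+3.5,np.min(L[k,1]*sg)*sg))
            l=np.array(l); p=np.polyfit(l[:,0],l[:,1],1); e.append(p)
        k=(Q[:,2]>22)&(abs(L[:,1])<60)&(L[:,0]>40)
        l=[(b+3.5,np.min(L[k&(L[:,1]>=b)&(L[:,1]<b+7),0])) for b in np.arange(-56,50,7) if (k&(L[:,1]>=b)&(L[:,1]<b+7)).sum()>1]
        l=np.array(l); pe=np.polyfit(l[:,0],l[:,1],1)
        da=np.degrees(np.mean([e[0][0],e[1][0]])); de=-np.degrees(pe[0])
        yc=(e[0][1]+e[1][1])/2; wid=e[0][1]-e[1][1]; xe=pe[1]
        print("da",round(da,2),"endstop",round(de,2),"mid",round(yc,2),"lip gap",round(wid,1),"stop x",round(xe,1),"ends",np.round(l[:,1].std(),1))
        c0=c0+np.array([ca*(xe-62)-sa*yc,sa*(xe-62)+ca*yc]); a+=(da*2+de)/3
    print("dock c",c0.round(1),"yaw",round(a,2)); return c0,a
if __name__=="__main__":
    for f in("top0","scene0","w1"):
        c=dict(np.load(f"pics/{f}.npz")); P=pts(c); x,y,z=np.moveaxis(P,-1,0); print(f)
        fitdock(P)
        def box(a,b,c,d,e,f): return P[(x>a)&(x<b)&(y>c)&(y<d)&(z>e)&(z<f)]
        Q=box(360,530,-120,50,108,124); print("lidtop",rect(Q),np.median(Q[:,2]))
        Q=box(360,530,-120,50,156,180); print("fin",rect(Q),np.percentile(Q[:,2],[5,50,95]).round(1))
        Q=box(500,720,-400,-180,16,26); print("drip",rect(Q),np.median(Q[:,2]))
        for b in [(380,460,195,245),(375,455,280,350),(355,435,-320,-255)]:
            Q=box(*b,18,40); print("blk",rect(Q),np.median(Q[:,2]))
E
python3 m2.py
```

```text
top0
da 1.02 endstop 1.29 mid 4.55 lip gap 144.2 stop x 80.3 ends 0.9
da -0.45 endstop 0.41 mid 0.36 lip gap 144.7 stop x 61.8 ends 0.5
da -0.29 endstop 0.58 mid 0.01 lip gap 144.7 stop x 62.0 ends 0.6
da -0.29 endstop 0.58 mid 0.0 lip gap 144.7 stop x 62.0 ends 0.6
dock c [617.6 -17.7] yaw 5.44
lidtop [442.  -30.  132.6 131.7   6.5] 115.65351889138151
fin [441.7 -30.   68.8  12.    6.5] [156.6 159.3 163.2]
drip [ 608.7 -291.4  169.6  170.1   15.3] 20.971892340369095
blk [422.6 219.3  59.8  28.    8.1] 23.90308483167223
blk [413.6 316.1  60.   28.5  38. ] 24.02291174945924
blk [ 393.7 -288.8   58.7   29.3   27.2] 22.947224710804562
scene0
da 1.34 endstop 1.9 mid 4.72 lip gap 145.2 stop x 84.6 ends 1.8
da -0.91 endstop -0.47 mid 0.63 lip gap 144.3 stop x 61.8 ends 1.3
da 0.35 endstop 0.2 mid -0.17 lip gap 144.8 stop x 61.9 ends 1.2
da -0.25 endstop -0.09 mid -0.16 lip gap 144.9 stop x 62.0 ends 1.2
dock c [621.8 -17.3] yaw 5.36
lidtop [446.6 -29.2 137.5 135.7   5.4] 113.747371467942
fin [445.9 -28.5  67.6  12.3   6.3] [156.3 158.6 161.7]
drip [ 614.  -289.8  172.5  170.9   14.7] 19.85641978348758
blk [427.4 219.9  61.4  28.8   5.7] 22.16499668493327
blk [417.8 317.1  63.1  28.2  37.1] 22.08485817278995
blk [ 397.5 -287.4   61.8   28.8   28.1] 21.71346853469413
w1
da 0.87 endstop 0.9 mid 0.79 lip gap 142.0 stop x 78.1 ends 0.5
da -0.1 endstop -0.03 mid 0.24 lip gap 142.0 stop x 62.0 ends 0.1
da -0.03 endstop 0.03 mid -0.0 lip gap 142.0 stop x 62.0 ends 0.1
da -0.02 endstop 0.04 mid 0.0 lip gap 142.0 stop x 62.0 ends 0.1
dock c [616.  -21.7] yaw 5.3
lidtop [440.2 -33.2 132.9 132.4   6.5] 116.13880682505797
fin [440.8 -33.3  69.4  12.    6.7] [157.9 159.8 161. ]
drip [ 607.7 -295.6  170.1  170.1   15.1] 22.718941024147995
blk [421.5 214.9  59.8  30.3   5.9] 23.74226219064252
blk [412.2 312.3  60.2  30.5  37.3] 23.505435967169944
blk [ 392.9 -292.3   59.9   28.9   29.2] 24.259519079167262
```

Run:
```python
from h import *
s=plan([440.5,-33.3,215],Rdown(-83.4)); plan([440.5,-33.3,131],Rdown(-83.4),start=s)
```

```text
5 rows; total mm [ -71.5   10.8 -117. ] rv [ 0.43  0.7  -1.27]
0 dp [-0.11, 0.46, 0.79] turn [0.02, 0.03, -0.05]
1 dp [-0.11, 0.46, 0.78] turn [0.02, 0.03, -0.05]
2 dp [-0.11, 0.46, 0.78] turn [0.02, 0.03, -0.05]
3 dp [-0.12, 0.46, 0.78] turn [0.02, 0.03, -0.05]
4 dp [-0.12, 0.46, 0.78] turn [0.02, 0.03, -0.05]
3 rows; total mm [  0.   0. -84.] rv [0. 0. 0.]
0 dp [0.0, 0.0, 0.93] turn [0.0, 0.0, 0.0]
1 dp [0.0, 0.0, 0.93] turn [0.0, 0.0, 0.0]
2 dp [0.0, 0.0, 0.93] turn [0.0, 0.0, 0.0]
```

step_arm(increments=[{"grip": -1,"dp": [-0.11,0.46,0.78],"turn": [0.02,0.03,-0.05]},{"grip": -1,"dp": [-0.11,0.46,0.78],"turn": [0.02,0.03,-0.05]},{"grip": -1,"dp": [-0.11,0.46,0.78],"turn": [0.02,0.03,-0.05]},{"grip": -1,"dp": [-0.12,0.46,0.78],"turn": [0.02,0.03,-0.05]},{"grip": -1,"dp": [-0.12,0.46,0.78],"turn": [0.02,0.03,-0.05]},{"grip": -1,"dp": [0,0,0],"turn": [0,0,0]}])

```text
t: 3.0
position: [436.4, -38.9, 211.1]
eef_rot: [0.745, -0.668, 0.002, 0.001]
force: [-0.3, 0.1, -1.8]
width: 0.999
```

Run:
```python
from h import *
st(); s=plan([440.5,-33.3,131],Rdown(-83.4))
c=cam("wrist"); P=pts(c); x,y,z=np.moveaxis(P,-1,0); save(c,"w2.png",1)
Q=P[(x>360)&(x<530)&(y>-120)&(y<50)&(z>156)&(z<165)]
print(len(Q),cv2.minAreaRect(Q[:,:2].astype(np.float32)))
```

```text
t 3.0 p [436.4 -38.9 211.1] yaw -83.77 z [ 0.001 -0.004 -1.   ] F [-0.3  0.1 -1.8] w 0.999 q [-0.19 -0.03  2.08 -0.    1.09  1.28]
3 rows; total mm [  4.1   5.6 -80.1] rv [-0.06 -0.24 -0.37]
0 dp [-0.06, -0.05, 0.89] turn [-0.0, -0.02, -0.02]
1 dp [-0.06, -0.05, 0.89] turn [-0.0, -0.02, -0.02]
2 dp [-0.06, -0.05, 0.89] turn [-0.0, -0.02, -0.02]
1700 ((440.7763366699219, -33.18639373779297), (69.27486419677734, 11.981148719787598), 6.399904727935791)
```

View pics/w2.png

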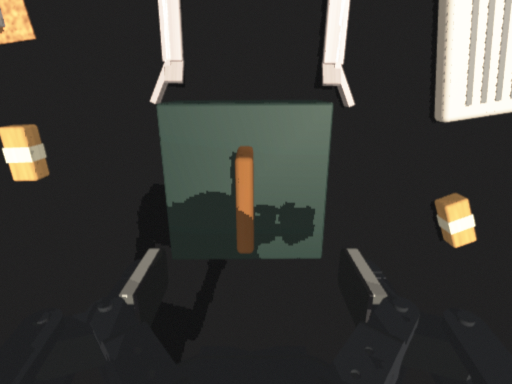

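step_arm(increments=[{"grip": -1,"dp": [-0.15,-0.15,0.6],"turn": [0,-0.04,-0.03]},{"grip": -1,"dp": [-0.05,-0.05,0.9],"turn": [0,0,0]},{"grip": -1,"dp": [0,0,0.7],"turn": [0,0,0]},{"grip": -1,"dp": [0,0,0.2],"turn": [0,0,0]},{"grip": -1,"dp": [0,0,0],"turn": [0,0,0]}])

```text
t: 3.55
position: [457.1, -37.7, 149.0]
eef_rot: [0.744, -0.668, 0.012, -0.007]
force: [-0.1, -0.0, -0.4]
width: 1.0
```

Run:
```python
from h import *
st(); s=plan([440.7,-33.2,131],Rdown(-83.5))
```

```text
t 3.55 p [457.1 -37.7 149. ] yaw -83.88 z [ 0.027 -0.006 -1.   ] F [-0.1 -0.  -0.4] w 1.0 q [-0.18  0.09  2.11 -0.    0.92  1.29]
1 rows; total mm [-16.4   4.5 -18. ] rv [-1.52 -0.51 -0.38]
0 dp [-0.21, 0.54, 0.58] turn [-0.3, -0.1, -0.08]
```

step_arm(increments=[{"grip": -1,"dp": [0,0,0],"turn": [0,0,0]}])

```text
t: 3.65
position: [458.6, -38.2, 150.3]
eef_rot: [0.744, -0.668, 0.013, -0.008]
force: [0.1, -0.1, 0.0]
width: 1.0
```

Run:
```python
from h import *
st(); s=plan([440.7,-33.2,140],Rdown(-83.5),n=2)
```

```text
t 3.65 p [458.6 -38.2 150.3] yaw -83.91 z [ 0.03  -0.006 -1.   ] F [ 0.1 -0.1  0. ] w 1.0 q [-0.18  0.09  2.1  -0.    0.92  1.29]
2 rows; total mm [-17.9   5.  -10.3] rv [-1.65 -0.55 -0.4 ]
0 dp [-0.12, 0.29, 0.16] turn [-0.17, -0.05, -0.04]
1 dp [-0.12, 0.29, 0.17] turn [-0.17, -0.05, -0.04]
```

step_arm(increments=[{"grip": -1,"dp": [-0.12,0.29,0.15],"turn": [-0.17,-0.05,-0.04]},{"grip": -1,"dp": [-0.08,0.2,0.1],"turn": [-0.1,-0.05,-0.04]},{"grip": -1,"dp": [0,0,0],"turn": [0,0,0]}])

```text
t: 3.95
position: [444.9, -34.2, 145.1]
eef_rot: [0.746, -0.666, 0.004, -0.003]
force: [-0.5, 0.8, -0.7]
width: 0.998
```

Run:
```python
from h import *
st(); s=plan([440.7,-33.2,131],Rdown(-83.5),n=2)
```

```text
t 3.95 p [444.9 -34.2 145.1] yaw -83.49 z [ 0.009 -0.001 -1.   ] F [-0.5  0.8 -0.7] w 0.998 q [-0.17  0.08  2.12  0.    0.93  1.28]
2 rows; total mm [ -4.2   1.  -14.1] rv [-0.52 -0.1   0.01]
0 dp [-0.03, 0.07, 0.23] turn [-0.05, -0.01, 0.0]
1 dp [-0.03, 0.07, 0.23] turn [-0.05, -0.01, 0.0]
```

step_arm(increments=[{"grip": -1,"dp": [-0.03,0.09,0.24],"turn": [-0.05,0,0]},{"grip": -1,"dp": [-0.03,0.07,0.2],"turn": [-0.05,0,0]},{"grip": -1,"dp": [0,0.02,0.05],"turn": [0,0,0]}])

```text
t: 4.25
position: [439.3, -32.9, 130.0]
eef_rot: [0.746, -0.666, 0.001, 0.0]
force: [0.2, -0.3, -0.1]
width: 1.001
```

Run:
```python
from h import *
st(); s=plan([440.7,-33.2,131],Rdown(-83.5),n=2)
```

```text
t 4.25 p [439.3 -32.9 130. ] yaw -83.47 z [ 0.002 -0.002 -1.   ] F [ 0.2 -0.3 -0.1] w 1.001 q [-0.17  0.1   2.14 -0.    0.9   1.29]
2 rows; total mm [ 1.4 -0.3  1. ] rv [-0.08 -0.13  0.03]
0 dp [0.01, -0.02, -0.02] turn [-0.01, -0.01, 0.0]
1 dp [0.01, -0.02, -0.02] turn [-0.01, -0.01, 0.0]
```

Good. Close on the fin.

step_arm(increments=[{"grip": 1,"dp": [0,-0.02,-0.03],"turn": [0,0,0]},{"grip": 1,"dp": [0,0,0],"turn": [0,0,0]},{"grip": 1,"dp": [0,0,0],"turn": [0,0,0]},{"grip": 1,"dp": [0,0,0],"turn": [0,0,0]},{"grip": 1,"dp": [0,0,0],"turn": [0,0,0]},{"grip": 1,"dp": [0,0,0],"turn": [0,0,0]},{"grip": 1,"dp": [0,0,0],"turn": [0,0,0]},{"grip": 1,"dp": [0,0,0],"turn": [0,0,0]}], newtons=80)

```text
t: 5.05
position: [439.8, -33.0, 130.5]
eef_rot: [0.746, -0.666, 0.001, 0.001]
force: [0.3, -1.6, -0.2]
width: 0.129
```

Run:
```python
from h import *
st()
c=cam("wrist"); P=pts(c); x,y,z=np.moveaxis(P,-1,0); save(c,"w3.png",1)
```

```text
t 5.05 p [439.8 -33.  130.5] yaw -83.46 z [ 0.001 -0.002 -1.   ] F [ 0.3 -1.6 -0.2] w 0.129 q [-0.17  0.1   2.14 -0.    0.9   1.29]
```

View pics/w3.png

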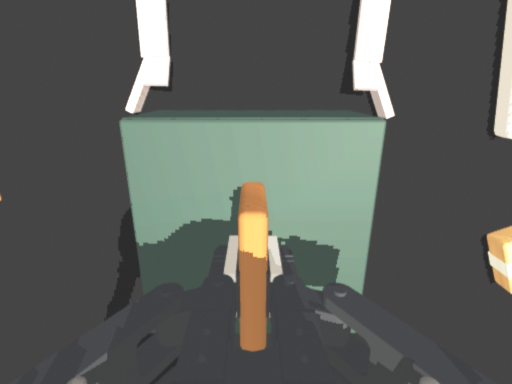

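Run:
```python
from h import *
s=plan([439.9,-38.0,133],Rdown(-84.7),n=3); plan([615.1,-21.8,133],Rdown(-84.7),start=s)
```

```text
3 rows; total mm [ 0.1 -5.   2.5] rv [-0.03 -0.14  1.24]
0 dp [0.06, 0.01, -0.03] turn [-0.0, -0.01, 0.08]
1 dp [0.06, 0.0, -0.03] turn [-0.0, -0.01, 0.08]
2 dp [0.06, 0.0, -0.03] turn [-0.0, -0.01, 0.08]
7 rows; total mm [175.2  16.2   0. ] rv [0. 0. 0.]
0 dp [0.0, -0.84, 0.0] turn [0.0, 0.0, 0.0]
1 dp [0.0, -0.84, 0.0] turn [0.0, 0.0, 0.0]
2 dp [0.0, -0.84, 0.0] turn [0.0, 0.0, 0.0]
3 dp [0.0, -0.84, 0.0] turn [0.0, 0.0, 0.0]
4 dp [0.0, -0.84, 0.0] turn [0.0, 0.0, 0.0]
5 dp [0.0, -0.84, 0.0] turn [0.0, 0.0, 0.0]
6 dp [0.0, -0.84, 0.0] turn [0.0, 0.0, 0.0]
```

step_arm(increments=[{"grip": 1,"dp": [0,0,-0.09],"turn": [0,0,0]},{"grip": 1,"dp": [0.06,0,0],"turn": [0,0,0.08]},{"grip": 1,"dp": [0.06,0,0],"turn": [0,0,0.08]},{"grip": 1,"dp": [0.06,0,0],"turn": [0,0,0.08]},{"grip": 1,"dp": [0,0,0],"turn": [0,0,0]}])

```text
t: 5.6
position: [437.3, -36.8, 130.9]
eef_rot: [0.739, -0.674, -0.002, 0.001]
force: [0.3, 1.0, -5.6]
width: 0.127
```

Run:
```python
from h import *
st(); s=plan([439.9,-38.0,133],Rdown(-84.7),n=1);
```

```text
t 5.6 p [437.3 -36.8 130.9] yaw -84.76 z [-0.005  0.001 -1.   ] F [ 0.3  1.  -5.6] w 0.127 q [-0.18  0.1   2.14  0.    0.91  1.3 ]
1 rows; total mm [ 2.6 -1.2  2.1] rv [ 0.28  0.11 -0.06]
0 dp [0.05, -0.08, -0.07] turn [0.06, 0.02, -0.01]
```

step_arm(increments=[{"grip": 1,"dp": [0.04,-0.06,-0.09],"turn": [0.06,0.02,0]},{"grip": 1,"dp": [0,0,-0.02],"turn": [0,0,0]}])

```text
t: 5.8
position: [438.2, -38.4, 133.3]
eef_rot: [0.739, -0.674, -0.0, 0.001]
force: [0.1, -0.7, -6.7]
width: 0.128
```

Run:
```python
from h import *
st(); s=plan([615.1,-21.8,133],Rdown(-84.7),n=10)
```

```text
t 5.8 p [438.2 -38.4 133.3] yaw -84.76 z [-0.002 -0.001 -1.   ] F [ 0.1 -0.7 -6.7] w 0.128 q [-0.19  0.09  2.14 -0.    0.91  1.29]
10 rows; total mm [176.9  16.6  -0.3] rv [ 0.12 -0.04 -0.06]
0 dp [-0.0, -0.59, -0.0] turn [0.0, -0.0, -0.0]
1 dp [-0.0, -0.59, -0.0] turn [0.0, -0.0, -0.0]
2 dp [-0.0, -0.59, 0.0] turn [0.0, -0.0, -0.0]
3 dp [-0.0, -0.59, 0.0] turn [0.0, -0.0, -0.0]
4 dp [-0.0, -0.59, 0.0] turn [0.0, -0.0, -0.0]
5 dp [-0.0, -0.59, 0.0] turn [0.0, -0.0, -0.0]
6 dp [-0.0, -0.59, 0.0] turn [0.0, -0.0, -0.0]
7 dp [-0.0, -0.59, 0.0] turn [0.0, -0.0, -0.0]
8 dp [-0.0, -0.59, 0.0] turn [0.0, -0.0, -0.0]
9 dp [-0.0, -0.59, 0.0] turn [0.0, -0.0, -0.0]
```

step_arm(increments=[{"grip": 1,"dp": [0,-0.25,0],"turn": [0,0,0]},{"grip": 1,"dp": [0,-0.3,0],"turn": [0,0,0]},{"grip": 1,"dp": [0,-0.3,0],"turn": [0,0,0]},{"grip": 1,"dp": [0,-0.2,0],"turn": [0,0,0]}])

```text
t: 6.2
position: [470.4, -35.6, 131.9]
eef_rot: [0.738, -0.674, -0.001, 0.002]
force: [0.3, -1.1, -7.2]
width: 0.127
```

Run:
```python
from h import *
st(); s=plan([615.1,-21.8,133],Rdown(-84.7),n=10)
```

```text
t 6.2 p [470.4 -35.6 131.9] yaw -84.8 z [-0.005 -0.001 -1.   ] F [ 0.3 -1.1 -7.2] w 0.127 q [-0.17  0.16  2.07 -0.    0.92  1.31]
10 rows; total mm [144.7  13.8   1.1] rv [ 0.28 -0.04 -0.1 ]
0 dp [-0.0, -0.48, -0.01] turn [0.01, -0.0, -0.0]
1 dp [-0.0, -0.48, -0.01] turn [0.01, -0.0, -0.0]
2 dp [-0.0, -0.48, -0.01] turn [0.01, -0.0, -0.0]
3 dp [-0.0, -0.48, -0.01] turn [0.01, -0.0, -0.0]
4 dp [-0.0, -0.48, -0.01] turn [0.01, -0.0, -0.0]
5 dp [-0.0, -0.48, -0.0] turn [0.01, -0.0, -0.0]
6 dp [-0.0, -0.48, -0.0] turn [0.01, -0.0, -0.0]
7 dp [-0.0, -0.48, -0.0] turn [0.01, -0.0, -0.0]
8 dp [-0.0, -0.48, -0.0] turn [0.01, -0.0, -0.0]
9 dp [-0.0, -0.48, -0.0] turn [0.01, -0.0, -0.0]
```

Good control. Continue.

step_arm(increments=[{"grip": 1,"dp": [0,-0.25,-0.04],"turn": [0.04,0,0]},{"grip": 1,"dp": [0,-0.3,-0.02],"turn": [0.02,0,0]},{"grip": 1,"dp": [0,-0.3,-0.01],"turn": [0,0,0]},{"grip": 1,"dp": [0,-0.3,0],"turn": [0,0,0]},{"grip": 1,"dp": [0,-0.2,0],"turn": [0,0,0]}])

```text
t: 6.7
position: [515.1, -31.4, 133.7]
eef_rot: [0.739, -0.674, 0.0, -0.0]
force: [0.1, 0.8, -7.2]
width: 0.133
```

Run:
```python
from h import *
st(); s=plan([615.1,-21.8,133],Rdown(-84.7),n=10)
```

```text
t 6.7 p [515.1 -31.4 133.7] yaw -84.77 z [ 0.001 -0.001 -1.   ] F [ 0.1  0.8 -7.2] w 0.133 q [-0.15  0.23  1.97 -0.    0.94  1.33]
10 rows; total mm [100.    9.6  -0.7] rv [-0.04 -0.04 -0.07]
0 dp [-0.0, -0.33, 0.0] turn [-0.0, -0.0, -0.0]
1 dp [-0.0, -0.33, 0.0] turn [-0.0, -0.0, -0.0]
2 dp [-0.0, -0.33, 0.0] turn [-0.0, -0.0, -0.0]
3 dp [-0.0, -0.33, 0.0] turn [-0.0, -0.0, -0.0]
4 dp [-0.0, -0.33, 0.0] turn [-0.0, -0.0, -0.0]
5 dp [-0.0, -0.33, 0.0] turn [-0.0, -0.0, -0.0]
6 dp [-0.0, -0.33, 0.0] turn [-0.0, -0.0, -0.0]
7 dp [-0.0, -0.33, 0.0] turn [-0.0, -0.0, -0.0]
8 dp [-0.0, -0.33, 0.0] turn [-0.0, -0.0, -0.0]
9 dp [-0.0, -0.33, 0.0] turn [-0.0, -0.0, -0.0]
```

step_arm(increments=[{"grip": 1,"dp": [0,-0.25,0.02],"turn": [0,0,0]},{"grip": 1,"dp": [0,-0.3,0],"turn": [0,0,0]},{"grip": 1,"dp": [0,-0.3,0],"turn": [0,0,0]},{"grip": 1,"dp": [0,-0.3,0],"turn": [0,0,0]},{"grip": 1,"dp": [0,-0.2,0],"turn": [0,0,0]}])

```text
t: 7.2
position: [558.8, -27.3, 132.5]
eef_rot: [0.739, -0.674, 0.0, 0.0]
force: [-0.7, -0.4, -7.6]
width: 0.129
```

Run:
```python
from h import *
st(); s=plan([615.1,-21.8,133],Rdown(-84.7),n=5)
```

```text
t 7.2 p [558.8 -27.3 132.5] yaw -84.77 z [-0. -0. -1.] F [-0.7 -0.4 -7.6] w 0.129 q [-0.13  0.31  1.87 -0.    0.96  1.35]
5 rows; total mm [56.3  5.5  0.5] rv [ 0.01 -0.03 -0.07]
0 dp [-0.0, -0.38, -0.0] turn [0.0, -0.0, -0.0]
1 dp [-0.0, -0.38, -0.0] turn [0.0, -0.0, -0.0]
2 dp [-0.0, -0.38, -0.0] turn [0.0, -0.0, -0.0]
3 dp [-0.0, -0.38, -0.0] turn [0.0, -0.0, -0.0]
4 dp [-0.0, -0.38, -0.0] turn [0.0, -0.0, -0.0]
```

step_arm(increments=[{"grip": 1,"dp": [0,-0.25,-0.01],"turn": [0,0,0]},{"grip": 1,"dp": [0,-0.3,-0.01],"turn": [0,0,0]},{"grip": 1,"dp": [0,-0.3,0],"turn": [0,0,0]},{"grip": 1,"dp": [0,-0.3,0],"turn": [0,0,0]},{"grip": 1,"dp": [0,-0.2,0],"turn": [0,0,0]}])

```text
t: 7.7
position: [602.6, -23.3, 132.6]
eef_rot: [0.739, -0.674, -0.0, 0.0]
force: [0.1, 1.0, -7.3]
width: 0.127
```

Run:
```python
from h import *
st(); s=plan([615.1,-21.8,133],Rdown(-84.7),n=3)
```

```text
t 7.7 p [602.6 -23.3 132.6] yaw -84.77 z [-0.001 -0.    -1.   ] F [ 0.1  1.  -7.3] w 0.127 q [-0.11  0.39  1.76 -0.    0.99  1.37]
3 rows; total mm [12.5  1.5  0.4] rv [ 0.06 -0.02 -0.07]
0 dp [-0.0, -0.14, -0.0] turn [0.0, -0.0, -0.0]
1 dp [-0.0, -0.14, -0.0] turn [0.0, -0.0, -0.0]
2 dp [-0.0, -0.14, -0.0] turn [0.0, -0.0, -0.0]
```

step_arm(increments=[{"grip": 1,"dp": [0,-0.12,0],"turn": [0,0,0]},{"grip": 1,"dp": [0,-0.12,0],"turn": [0,0,0]},{"grip": 1,"dp": [0,-0.1,0],"turn": [0,0,0]},{"grip": 1,"dp": [0,-0.08,0],"turn": [0,0,0]}])

```text
t: 8.1
position: [616.3, -21.9, 132.2]
eef_rot: [0.739, -0.674, -0.001, 0.001]
force: [0.7, -0.2, -8.7]
width: 0.133
```

Run:
```python
from h import *
st(); s=plan([615.1,-21.8,133],Rdown(-84.7),n=3)
```

```text
t 8.1 p [616.3 -21.9 132.2] yaw -84.76 z [-0.002 -0.    -1.   ] F [ 0.7 -0.2 -8.7] w 0.133 q [-0.11  0.41  1.73 -0.    1.    1.37]
3 rows; total mm [-1.2  0.1  0.8] rv [ 0.12 -0.01 -0.06]
0 dp [-0.0, 0.01, -0.01] turn [0.01, -0.0, -0.0]
1 dp [-0.0, 0.01, -0.01] turn [0.01, -0.0, -0.0]
2 dp [-0.0, 0.01, -0.01] turn [0.01, -0.0, -0.0]
```

step_arm(increments=[{"grip": 1,"dp": [0,-0.05,0],"turn": [0,0,0]},{"grip": 1,"dp": [0,-0.05,0],"turn": [0,0,0]}])

```text
t: 8.3
position: [618.6, -21.7, 131.9]
eef_rot: [0.739, -0.674, -0.001, 0.002]
force: [-2.5, -0.4, -7.3]
width: 0.133
```

Run:
```python
from h import *
st()
c=cam("top"); save(c,"t2.png",6,(225,120,320,250));c=cam("wrist"); save(c,"w4.png",1)
```

```text
t 8.3 p [618.6 -21.7 131.9] yaw -84.74 z [-0.004 -0.    -1.   ] F [-2.5 -0.4 -7.3] w 0.133 q [-0.1   0.42  1.72 -0.    1.01  1.37]
```

View pics/w4.png

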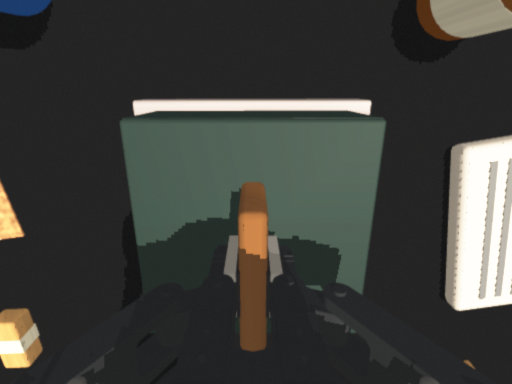

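View pics/t2.png

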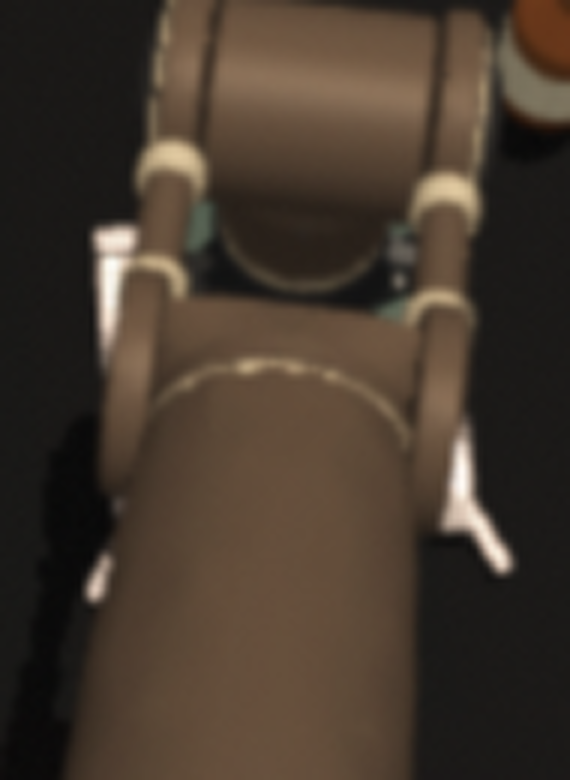

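step_arm(increments=[{"grip": 1,"dp": [0,0.02,-0.05],"turn": [0,0,0]},{"grip": 1,"dp": [0,0,-0.1],"turn": [0,0,0]},{"grip": 1,"dp": [0,0,-0.12],"turn": [0,0,0]},{"grip": 1,"dp": [0,0,-0.15],"turn": [0,0,0]}])

```text
t: 8.8
position: [616.2, -21.6, 140.4]
eef_rot: [0.739, -0.674, -0.003, 0.002]
force: [3.4, -0.5, -20.2]
width: 0.128
```

Run:
```python
from h import *
st()
```

```text
t 8.8 p [616.2 -21.6 140.4] yaw -84.79 z [-0.007  0.    -1.   ] F [  3.4  -0.5 -20.2] w 0.128 q [-0.11  0.4   1.72 -0.    1.02  1.37]
```

step_arm(increments=[{"grip": 1,"dp": [0,-0.05,-0.18],"turn": [0.05,0,0]},{"grip": 1,"dp": [0,-0.03,-0.2],"turn": [0.02,0,0]},{"grip": 1,"dp": [0,-0.01,-0.2],"turn": [0,0,0]},{"grip": 1,"dp": [0,0,-0.2],"turn": [0,0,0]}])

```text
t: 9.2
position: [615.8, -21.7, 159.7]
eef_rot: [0.739, -0.674, -0.003, 0.003]
force: [3.3, -1.2, -21.1]
width: 0.133
```

Run:
```python
from h import *
st()
```

```text
t 9.2 p [615.8 -21.7 159.7] yaw -84.77 z [-0.008  0.001 -1.   ] F [  3.3  -1.2 -21.1] w 0.133 q [-0.11  0.38  1.71 -0.    1.06  1.37]
```

step_arm(increments=[{"grip": 1,"dp": [0,-0.05,-0.2],"turn": [0.05,0,0]},{"grip": 1,"dp": [0,-0.03,-0.2],"turn": [0.02,0,0]},{"grip": 1,"dp": [0,-0.01,-0.2],"turn": [0,0,0]},{"grip": 1,"dp": [0,0,-0.2],"turn": [0,0,0]}])

```text
t: 9.6
position: [616.0, -21.6, 184.9]
eef_rot: [0.739, -0.674, -0.003, 0.003]
force: [2.3, -1.2, -19.9]
width: 0.129
```

Run:
```python
from h import *
st()
```

```text
t 9.6 p [616.  -21.6 184.9] yaw -84.77 z [-0.009  0.001 -1.   ] F [  2.3  -1.2 -19.9] w 0.129 q [-0.11  0.35  1.69 -0.    1.11  1.37]
```

step_arm(increments=[{"grip": 1,"dp": [0,-0.02,-0.15],"turn": [0.05,0,0]},{"grip": 1,"dp": [0,-0.01,-0.15],"turn": [0.03,0,0]},{"grip": 1,"dp": [0,0,-0.2],"turn": [0,0,0]},{"grip": 1,"dp": [0,0,-0.3],"turn": [0,0,0]},{"grip": 1,"dp": [0,0,-0.4],"turn": [0,0,0]},{"grip": 1,"dp": [0,0,-0.3],"turn": [0,0,0]}])

```text
t: 10.2
position: [627.3, -21.3, 252.5]
eef_rot: [0.739, -0.674, 0.011, -0.01]
force: [0.1, 0.7, -2.0]
width: 0.125
```

Run:
```python
from h import *
st()
c=cam("scene"); save(c,"s2.png",1.5)
```

```text
t 10.2 p [627.3 -21.3 252.5] yaw -84.78 z [ 0.03   0.001 -1.   ] F [ 0.1  0.7 -2. ] w 0.125 q [-0.11  0.28  1.64  0.    1.19  1.37]
```

View pics/s2.png

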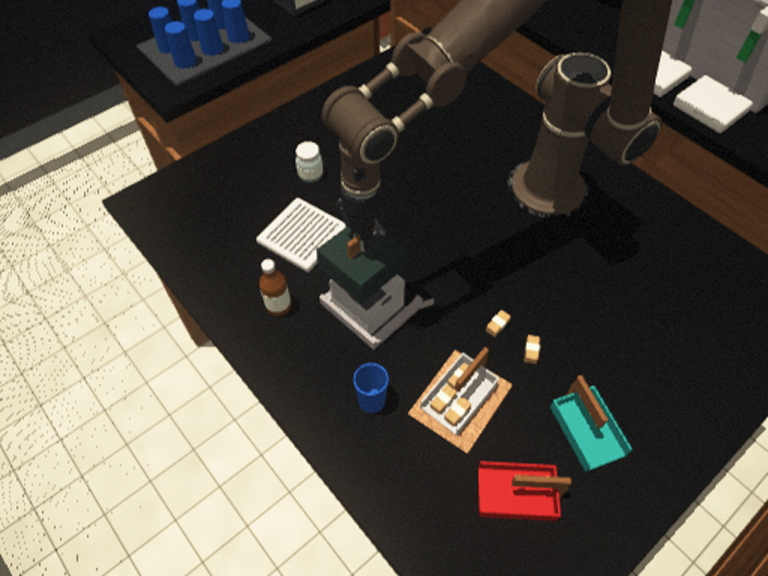

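Run:
```python
from h import *
s=plan([606,-296,215],Rdown(-74.9))
```

```text
10 rows; total mm [ -22.4 -274.6  -39.5] rv [-1.87 -0.31 -9.87]
0 dp [0.9, 0.16, 0.13] turn [-0.04, -0.01, -0.2]
1 dp [0.9, 0.18, 0.13] turn [-0.04, -0.01, -0.2]
2 dp [0.9, 0.19, 0.13] turn [-0.04, -0.01, -0.2]
3 dp [0.9, 0.21, 0.13] turn [-0.04, -0.01, -0.2]
4 dp [0.89, 0.22, 0.13] turn [-0.04, -0.01, -0.2]
5 dp [0.89, 0.24, 0.13] turn [-0.04, -0.01, -0.2]
6 dp [0.88, 0.25, 0.13] turn [-0.04, -0.01, -0.2]
7 dp [0.88, 0.27, 0.13] turn [-0.04, -0.01, -0.2]
8 dp [0.87, 0.28, 0.13] turn [-0.04, -0.01, -0.2]
9 dp [0.87, 0.3, 0.13] turn [-0.04, -0.01, -0.2]
```

step_arm(increments=[{"grip": 1,"dp": [0.4,0.2,0],"turn": [-0.2,0,0]},{"grip": 1,"dp": [0.7,0.2,0],"turn": [-0.1,0,-0.2]},{"grip": 1,"dp": [0.7,0.2,0],"turn": [0,0,-0.25]},{"grip": 1,"dp": [0.7,0.2,0],"turn": [0,0,-0.25]},{"grip": 1,"dp": [0.7,0.2,0],"turn": [0,0,-0.25]},{"grip": 1,"dp": [0.7,0.2,0.1],"turn": [0,0,-0.25]},{"grip": 1,"dp": [0.7,0.2,0.1],"turn": [0,0,-0.25]},{"grip": 1,"dp": [0.7,0.2,0.1],"turn": [0,0,-0.25]},{"grip": 1,"dp": [0.7,0.2,0.1],"turn": [0,0,-0.2]},{"grip": 1,"dp": [0.6,0.1,0.1],"turn": [0,0,-0.1]},{"grip": 1,"dp": [0.4,0.1,0],"turn": [0,0,0]},{"grip": 1,"dp": [0.2,0,0],"turn": [0,0,0]}])

```text
t: 11.45
position: [598.1, -259.1, 232.5]
eef_rot: [0.797, -0.604, -0.006, 0.005]
force: [-0.3, 0.2, -2.1]
width: 0.131
```

Run:
```python
from h import *
st()
s=plan([606,-296,215],Rdown(-74.9))
```

```text
t 11.45 p [ 598.1 -259.1  232.5] yaw -74.36 z [-0.016 -0.001 -1.   ] F [-0.3  0.2 -2.1] w 0.131 q [-0.47  0.37  1.56 -0.01  1.22  0.83]
2 rows; total mm [  7.9 -36.9 -17.5] rv [0.89 0.21 0.54]
0 dp [0.63, 0.03, 0.29] turn [0.09, 0.02, 0.05]
1 dp [0.63, 0.03, 0.29] turn [0.09, 0.02, 0.05]
```

step_arm(increments=[{"grip": 1,"dp": [0.4,0,0.2],"turn": [0.09,0.02,0.05]},{"grip": 1,"dp": [0.4,0,0.2],"turn": [0.09,0.02,0.03]},{"grip": 1,"dp": [0.3,0,0.2],"turn": [0,0,0.03]},{"grip": 1,"dp": [0.1,0,0.1],"turn": [0,0,0]},{"grip": 1,"dp": [0,0,0],"turn": [0,0,0]}])

```text
t: 11.95
position: [608.0, -296.1, 208.5]
eef_rot: [0.794, -0.608, -0.001, -0.001]
force: [-0.4, 0.5, -1.7]
width: 0.131
```

Run:
```python
from h import *
st()
s=plan([606.8,-295.8,115],Rdown(-74.9))
```

```text
t 11.95 p [ 608.  -296.1  208.5] yaw -74.96 z [-0.     0.002 -1.   ] F [-0.4  0.5 -1.7] w 0.131 q [-0.52  0.43  1.53  0.    1.18  0.79]
4 rows; total mm [ -1.2   0.3 -93.5] rv [-0.01  0.12 -0.06]
0 dp [-0.0, 0.01, 0.78] turn [-0.0, 0.01, -0.0]
1 dp [-0.0, 0.01, 0.78] turn [-0.0, 0.01, -0.0]
2 dp [-0.0, 0.01, 0.78] turn [-0.0, 0.01, -0.0]
3 dp [-0.0, 0.01, 0.78] turn [-0.0, 0.01, -0.0]
```

step_arm(increments=[{"grip": 1,"dp": [0,0.01,0.4],"turn": [0,0,0]},{"grip": 1,"dp": [0,0.01,0.5],"turn": [0,0,0]},{"grip": 1,"dp": [0,0.01,0.5],"turn": [0,0,0]},{"grip": 1,"dp": [0,0,0.5],"turn": [0,0,0]},{"grip": 1,"dp": [0,0,0.4],"turn": [0,0,0]},{"grip": 1,"dp": [0,0,0.3],"turn": [0,0,0]},{"grip": 1,"dp": [0,0,0.15],"turn": [0,0,0]}])

```text
t: 12.65
position: [606.4, -293.3, 117.7]
eef_rot: [0.794, -0.608, -0.002, -0.001]
force: [-0.6, 0.5, -2.9]
width: 0.129
```

Run:
```python
from h import *
st()
s=plan([606.8,-295.8,103.5],Rdown(-74.9))
```

```text
t 12.65 p [ 606.4 -293.3  117.7] yaw -74.82 z [-0.003  0.004 -1.   ] F [-0.6  0.5 -2.9] w 0.129 q [-0.52  0.53  1.59  0.    1.03  0.79]
1 rows; total mm [  0.4  -2.5 -14.2] rv [0.09 0.28 0.08]
0 dp [0.09, 0.01, 0.47] turn [0.02, 0.06, 0.02]
```

step_arm(increments=[{"grip": 1,"dp": [0.04,0,0.15],"turn": [0.02,0.03,0]},{"grip": 1,"dp": [0.03,0,0.13],"turn": [0,0.03,0]},{"grip": 1,"dp": [0,0,0.1],"turn": [0,0,0]},{"grip": 1,"dp": [0,0,0.05],"turn": [0,0,0]},{"grip": 1,"dp": [0,0,0],"turn": [0,0,0]}])

```text
t: 13.15
position: [607.7, -296.0, 104.2]
eef_rot: [0.794, -0.608, 0.001, 0.0]
force: [-0.5, -0.2, -3.0]
width: 0.133
```

Run:
```python
from h import *
st()
```

```text
t 13.15 p [ 607.7 -296.   104.2] yaw -74.83 z [ 0.002 -0.001 -1.   ] F [-0.5 -0.2 -3. ] w 0.133 q [-0.52  0.54  1.59 -0.    1.    0.79]
```

step_arm(increments=[{"grip": 1,"dp": [0,0,0.04],"turn": [0,0,0]},{"grip": 1,"dp": [0,0,0.04],"turn": [0,0,0]},{"grip": 1,"dp": [0,0,0.03],"turn": [0,0,0]}])

```text
t: 13.45
position: [608.6, -296.5, 102.6]
eef_rot: [0.794, -0.608, 0.002, -0.0]
force: [-0.2, 0.2, 0.6]
width: 0.125
```

Run:
```python
from h import *
st()
```

```text
t 13.45 p [ 608.6 -296.5  102.6] yaw -74.83 z [ 0.004 -0.003 -1.   ] F [-0.2  0.2  0.6] w 0.125 q [-0.52  0.55  1.59 -0.    1.    0.79]
```

Contact (weight gone). Release and rise.

step_arm(increments=[{"grip": -1,"dp": [0,0,0],"turn": [0,0,0]},{"grip": -1,"dp": [0,0,0],"turn": [0,0,0]},{"grip": -1,"dp": [0,0,0],"turn": [0,0,0]},{"grip": -1,"dp": [0,0,0],"turn": [0,0,0]},{"grip": -1,"dp": [0,0,-0.2],"turn": [0,0,0]},{"grip": -1,"dp": [0,0,-0.6],"turn": [0,0,0]},{"grip": -1,"dp": [0,0,-0.9],"turn": [0,0,0]},{"grip": -1,"dp": [0,0,-0.9],"turn": [0,0,0]},{"grip": -1,"dp": [0,0,-0.9],"turn": [0,0,0]},{"grip": -1,"dp": [0,0,-0.9],"turn": [0,0,0]},{"grip": -1,"dp": [0,0,-0.6],"turn": [0,0,0]}])

```text
t: 14.55
position: [608.2, -296.1, 264.6]
eef_rot: [0.794, -0.608, 0.004, -0.0]
force: [0.3, 0.7, 0.7]
width: 1.0
```

Run:
```python
from h import *
st()
c=cam("top"); save(c,"t3.png",1.5); np.savez("pics/t3.npz",**c)
# tray pose from w1 for later
```

```text
t 14.55 p [ 608.2 -296.1  264.6] yaw -74.83 z [ 0.007 -0.004 -1.   ] F [0.3 0.7 0.7] w 1.0 q [-0.52  0.38  1.48 -0.    1.27  0.79]
```

View pics/t3.png

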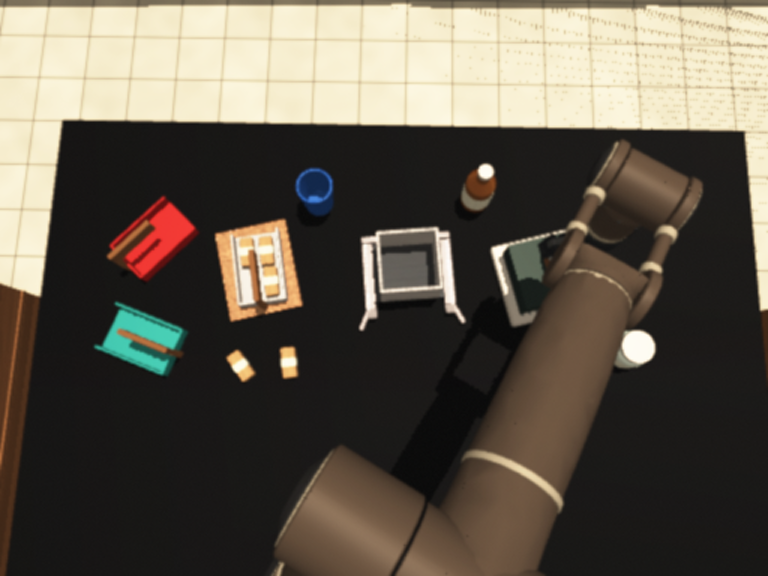

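Picture: lid on drip tray (525,275), open tin in dock (410,265) as wanted. Next, view the scoop tray from above.

Run:
```python
from h import *
s=plan([560,282,330],Rdown(-80.3),n=24)
```

```text
24 rows; total mm [-49.9 579.1  61.4] rv [-0.6  -0.57  5.47]
0 dp [-0.79, -0.14, -0.09] turn [-0.01, -0.0, 0.05]
1 dp [-0.79, -0.14, -0.09] turn [-0.01, -0.0, 0.05]
2 dp [-0.79, -0.14, -0.09] turn [-0.01, -0.0, 0.05]
3 dp [-0.8, -0.13, -0.09] turn [-0.01, -0.0, 0.05]
4 dp [-0.8, -0.13, -0.09] turn [-0.01, -0.0, 0.05]
5 dp [-0.8, -0.13, -0.09] turn [-0.01, -0.0, 0.05]
6 dp [-0.8, -0.13, -0.09] turn [-0.01, -0.0, 0.05]
7 dp [-0.8, -0.12, -0.09] turn [-0.01, -0.0, 0.05]
8 dp [-0.8, -0.12, -0.09] turn [-0.01, -0.0, 0.05]
9 dp [-0.8, -0.12, -0.09] turn [-0.01, -0.0, 0.05]
10 dp [-0.8, -0.11, -0.09] turn [-0.01, -0.0, 0.05]
11 dp [-0.8, -0.11, -0.09] turn [-0.01, -0.0, 0.05]
12 dp [-0.8, -0.11, -0.09] turn [-0.01, -0.0, 0.05]
13 dp [-0.8, -0.1, -0.09] turn [-0.01, -0.0, 0.05]
14 dp [-0.8, -0.1, -0.09] turn [-0.01, -0.0, 0.05]
15 dp [-0.8, -0.1, -0.09] turn [-0.01, -0.0, 0.05]
16 dp [-0.8, -0.09, -0.09] turn [-0.01, -0.0, 0.05]
17 dp [-0.8, -0.09, -0.09] turn [-0.01, -0.0, 0.05]
18 dp [-0.8, -0.09, -0.09] turn [-0.01, -0.0, 0.05]
19 dp [-0.8, -0.08, -0.09] turn [-0.01, -0.0, 0.05]
20 dp [-0.8, -0.08, -0.09] turn [-0.01, -0.0, 0.05]
21 dp [-0.8, -0.08, -0.09] turn [-0.01, -0.0, 0.05]
22 dp [-0.8, -0.07, -0.09] turn [-0.01, -0.0, 0.05]
23 dp [-0.8, -0.07, -0.09] turn [-0.01, -0.0, 0.05]
```

step_arm(increments=[{"grip": -1,"dp": [-0.6,-0.1,-0.2],"turn": [0,0,0.05]},{"grip": -1,"dp": [-0.9,-0.15,-0.2],"turn": [0,0,0.05]},{"grip": -1,"dp": [-0.9,-0.15,-0.15],"turn": [0,0,0.05]},{"grip": -1,"dp": [-0.9,-0.15,-0.1],"turn": [0,0,0.05]},{"grip": -1,"dp": [-0.9,-0.15,-0.1],"turn": [0,0,0.05]},{"grip": -1,"dp": [-0.9,-0.13,-0.1],"turn": [0,0,0.05]},{"grip": -1,"dp": [-0.9,-0.13,-0.1],"turn": [0,0,0.05]},{"grip": -1,"dp": [-0.9,-0.1,-0.1],"turn": [0,0,0.05]},{"grip": -1,"dp": [-0.9,-0.1,-0.1],"turn": [0,0,0.05]},{"grip": -1,"dp": [-0.9,-0.1,-0.1],"turn": [0,0,0.05]},{"grip": -1,"dp": [-0.9,-0.1,-0.1],"turn": [0,0,0.05]},{"grip": -1,"dp": [-0.9,-0.1,0],"turn": [0,0,0.05]}])

```text
t: 15.8
position: [569.2, 39.7, 309.9]
eef_rot: [0.776, -0.631, 0.005, -0.002]
force: [0.8, 0.1, 0.0]
width: 0.999
```

Run:
```python
from h import *
st()
s=plan([560,282,330],Rdown(-80.3))
```

```text
t 15.8 p [569.2  39.7 309.9] yaw -78.21 z [ 0.009 -0.003 -1.   ] F [0.8 0.1 0. ] w 0.999 q [-0.01  0.14  1.69 -0.    1.3   1.36]
9 rows; total mm [ -9.2 242.3  20.1] rv [-0.51 -0.25  2.1 ]
0 dp [-0.89, -0.15, -0.08] turn [-0.01, -0.01, 0.05]
1 dp [-0.89, -0.15, -0.08] turn [-0.01, -0.01, 0.05]
2 dp [-0.89, -0.14, -0.08] turn [-0.01, -0.01, 0.05]
3 dp [-0.89, -0.14, -0.08] turn [-0.01, -0.01, 0.05]
4 dp [-0.89, -0.14, -0.08] turn [-0.01, -0.01, 0.05]
5 dp [-0.89, -0.13, -0.08] turn [-0.01, -0.01, 0.05]
6 dp [-0.89, -0.13, -0.08] turn [-0.01, -0.01, 0.05]
7 dp [-0.89, -0.12, -0.07] turn [-0.01, -0.01, 0.05]
8 dp [-0.89, -0.12, -0.07] turn [-0.01, -0.01, 0.05]
```

step_arm(increments=[{"grip": -1,"dp": [-0.9,-0.15,-0.1],"turn": [0,0,0.05]},{"grip": -1,"dp": [-0.9,-0.15,-0.1],"turn": [0,0,0.05]},{"grip": -1,"dp": [-0.9,-0.15,-0.1],"turn": [0,0,0.05]},{"grip": -1,"dp": [-0.9,-0.13,-0.1],"turn": [0,0,0.05]},{"grip": -1,"dp": [-0.9,-0.13,-0.1],"turn": [0,0,0.05]},{"grip": -1,"dp": [-0.9,-0.13,-0.1],"turn": [0,0,0.05]},{"grip": -1,"dp": [-0.7,-0.1,0],"turn": [0,0,0.05]},{"grip": -1,"dp": [-0.5,-0.1,0],"turn": [0,0,0.05]},{"grip": -1,"dp": [-0.2,0,0],"turn": [0,0,0]},{"grip": -1,"dp": [0,0,0],"turn": [0,0,0]}])

```text
t: 16.8
position: [545.7, 265.1, 325.4]
eef_rot: [0.767, -0.641, -0.002, 0.001]
force: [-0.6, 0.7, 0.9]
width: 1.002
```

Run:
```python
from h import *
st()
c=cam("wrist"); save(c,"w5.png",1.5); np.savez("pics/w5.npz",**c)
P=pts(c); x,y,z=np.moveaxis(P,-1,0)
def box(a,b,c,d,e,f): return P[(x>a)&(x<b)&(y>c)&(y<d)&(z>e)&(z<f)]
def rect(Q):
    (cx,cy),(w,h),a=cv2.minAreaRect(Q[:,:2].astype(np.float32)); return np.round([cx,cy,w,h,a],1)
Q=box(520,700,220,340,98,112); print("fin",rect(Q),np.median(Q[:,2]))
Q=box(520,700,220,350,34,46); print("walls",rect(Q),np.median(Q[:,2]))
Q=box(500,720,180,380,1.8,6);  print("mat",rect(Q))
for b in [(380,460,195,245),(375,455,280,350)]:
    Q=box(*b,18,40); print("blk",rect(Q),np.median(Q[:,2]))
Q=box(-100,800,500,900,5,50);
```

```text
t 16.8 p [545.7 265.1 325.4] yaw -79.75 z [-0.003  0.001 -1.   ] F [-0.6  0.7  0.9] w 1.002 q [0.38 0.21 1.58 0.   1.35 1.77]
fin [583.  280.  103.5  11.    9.5] 104.89449914687779
walls [614.6 285.7 149.5  98.4   9.9] 39.18787451662334
mat [6.100e+02 2.802e+02 2.197e+02 1.992e+02 2.000e-01]
blk [421.3 215.7  60.2  28.7   9.6] 24.077060747117883
blk [412.5 312.8  59.4  29.1  39.1] 23.9771175818413
```

View pics/w5.png

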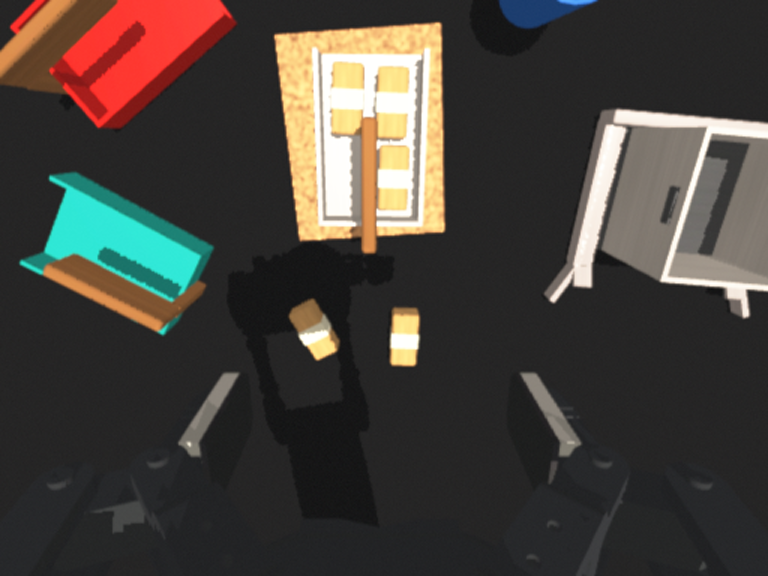

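Wrist view (×1.5): metal tray on cork mat with three blocks, fin (368,185); the red tray (150,60) and turquoise tray (120,255) stay untouched. Tray pose is consistent with its stated sizes, so I'll grasp the fin.

Run:
```python
from h import *
s=plan([603,283.6,170],Rdown(-80.3),maxmm=22)
```

```text
8 rows; total mm [  57.2   19.  -155.4] rv [0.2  0.06 0.52]
0 dp [-0.03, -0.25, 0.65] turn [0.0, 0.0, 0.01]
1 dp [-0.04, -0.25, 0.65] turn [0.0, 0.0, 0.01]
2 dp [-0.04, -0.25, 0.65] turn [0.0, 0.0, 0.01]
3 dp [-0.04, -0.25, 0.65] turn [0.0, 0.0, 0.01]
4 dp [-0.04, -0.25, 0.65] turn [0.0, 0.0, 0.01]
5 dp [-0.04, -0.25, 0.65] turn [0.0, 0.0, 0.01]
6 dp [-0.04, -0.25, 0.65] turn [0.0, 0.0, 0.01]
7 dp [-0.04, -0.25, 0.65] turn [0.0, 0.0, 0.01]
```

step_arm(increments=[{"grip": -1,"dp": [-0.03,-0.25,0.5],"turn": [0,0,0.02]},{"grip": -1,"dp": [-0.04,-0.25,0.7],"turn": [0,0,0.02]},{"grip": -1,"dp": [-0.04,-0.25,0.7],"turn": [0,0,0.02]},{"grip": -1,"dp": [-0.04,-0.25,0.7],"turn": [0,0,0.02]},{"grip": -1,"dp": [-0.04,-0.25,0.7],"turn": [0,0,0.01]},{"grip": -1,"dp": [-0.04,-0.25,0.6],"turn": [0,0,0]},{"grip": -1,"dp": [-0.04,-0.2,0.5],"turn": [0,0,0]},{"grip": -1,"dp": [0,-0.1,0.3],"turn": [0,0,0]},{"grip": -1,"dp": [0,0,0.1],"turn": [0,0,0]}])

```text
t: 17.75
position: [601.0, 273.6, 168.4]
eef_rot: [0.761, -0.648, -0.001, 0.003]
force: [0.1, -0.2, -0.2]
width: 0.999
```

Run:
```python
from h import *
st()
c=cam("wrist"); save(c,"w6.png",1.); 
P=pts(c); x,y,z=np.moveaxis(P,-1,0)
def box(a,b,c,d,e,f): return P[(x>a)&(x<b)&(y>c)&(y<d)&(z>e)&(z<f)]
def rect(Q):
    (cx,cy),(w,h),a=cv2.minAreaRect(Q[:,:2].astype(np.float32)); return np.round([cx,cy,w,h,a],1)
Q=box(520,700,220,340,100,112); print("fin",rect(Q),np.median(Q[:,2]))
s=plan([603,283.6,76],Rdown(-80.3),maxmm=22)
```

```text
t 17.75 p [601.  273.6 168.4] yaw -80.85 z [-0.006 -0.003 -1.   ] F [ 0.1 -0.2 -0.2] w 0.999 q [ 0.36  0.45  1.59 -0.    1.11  1.77]
fin [583.5 280.6 103.7  12.    9.8] 104.84760458538125
5 rows; total mm [  2.4  10.1 -92.2] rv [ 0.42 -0.14 -0.55]
0 dp [-0.07, -0.03, 0.61] turn [0.02, -0.01, -0.02]
1 dp [-0.06, -0.03, 0.61] turn [0.02, -0.01, -0.02]
2 dp [-0.06, -0.03, 0.61] turn [0.02, -0.01, -0.02]
3 dp [-0.06, -0.03, 0.61] turn [0.02, -0.01, -0.02]
4 dp [-0.06, -0.03, 0.61] turn [0.02, -0.01, -0.02]
```

View pics/w6.png

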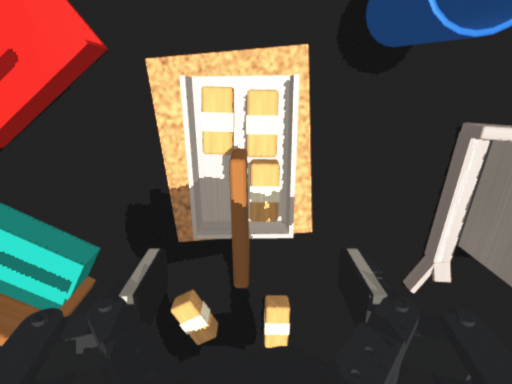

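step_arm(increments=[{"grip": -1,"dp": [-0.2,-0.05,0.3],"turn": [0.05,0,-0.06]},{"grip": -1,"dp": [-0.14,-0.03,0.5],"turn": [0.03,0,-0.04]},{"grip": -1,"dp": [-0.03,0,0.6],"turn": [0,0,0]},{"grip": -1,"dp": [0,0,0.6],"turn": [0,0,0]},{"grip": -1,"dp": [0,0,0.4],"turn": [0,0,0]},{"grip": -1,"dp": [0,0,0.2],"turn": [0,0,0]}])

```text
t: 18.4
position: [603.7, 288.7, 90.0]
eef_rot: [0.765, -0.644, 0.003, -0.004]
force: [0.5, -0.5, 0.5]
width: 1.002
```

Run:
```python
from h import *
st()
s=plan([603.3,284,76],Rdown(-80.2),maxmm=22)
```

```text
t 18.4 p [603.7 288.7  90. ] yaw -80.2 z [ 0.01   0.002 -1.   ] F [ 0.5 -0.5  0.5] w 1.002 q [ 0.38  0.55  1.62 -0.    0.96  1.78]
1 rows; total mm [ -0.4  -4.7 -14. ] rv [-0.58  0.01  0.  ]
0 dp [0.15, 0.04, 0.47] turn [-0.12, 0.0, 0.0]
```

step_arm(increments=[{"grip": -1,"dp": [0.08,0.02,0.2],"turn": [-0.1,0,0]},{"grip": -1,"dp": [0.06,0.01,0.15],"turn": [0,0,0]},{"grip": -1,"dp": [0,0,0.08],"turn": [0,0,0]},{"grip": -1,"dp": [0,0,0],"turn": [0,0,0]}])

```text
t: 18.8
position: [603.8, 284.4, 76.2]
eef_rot: [0.765, -0.644, 0.0, -0.001]
force: [0.5, -0.2, -0.7]
width: 1.001
```

Run:
```python
from h import *
st()
s=plan([603.3,284,76],Rdown(-80.2),maxmm=22)
```

```text
t 18.8 p [603.8 284.4  76.2] yaw -80.17 z [ 0.001  0.    -1.   ] F [ 0.5 -0.2 -0.7] w 1.001 q [0.38 0.57 1.62 0.   0.95 1.77]
1 rows; total mm [-0.5 -0.4 -0.2] rv [-0.07  0.02  0.03]
0 dp [0.01, 0.02, 0.01] turn [-0.01, 0.0, 0.01]
```

step_arm(increments=[{"grip": 1,"dp": [0,0,0],"turn": [0,0,0]},{"grip": 1,"dp": [0,0,0],"turn": [0,0,0]},{"grip": 1,"dp": [0,0,0],"turn": [0,0,0]},{"grip": 1,"dp": [0,0,0],"turn": [0,0,0]},{"grip": 1,"dp": [0,0,0],"turn": [0,0,0]},{"grip": 1,"dp": [0,0,0],"turn": [0,0,0]},{"grip": 1,"dp": [0,0,0],"turn": [0,0,0]},{"grip": 1,"dp": [0,0,0],"turn": [0,0,0]}], newtons=110)

```text
t: 19.6
position: [605.5, 284.8, 78.6]
eef_rot: [0.765, -0.644, 0.001, -0.002]
force: [-0.7, -0.1, 0.2]
width: 0.123
```

Run:
```python
from h import *
st()
```

```text
t 19.6 p [605.5 284.8  78.6] yaw -80.18 z [ 0.005  0.002 -1.   ] F [-0.7 -0.1  0.2] w 0.123 q [ 0.37  0.56  1.62 -0.    0.95  1.77]
```

step_arm(increments=[{"grip": 1,"dp": [0,0,-0.1],"turn": [0,0,0]},{"grip": 1,"dp": [0,0,-0.2],"turn": [0,0,0]},{"grip": 1,"dp": [0,0,-0.3],"turn": [0,0,0]}])

```text
t: 19.9
position: [601.6, 283.4, 93.0]
eef_rot: [0.765, -0.644, -0.001, 0.002]
force: [-0.1, 0.0, -4.6]
width: 0.126
```

Run:
```python
from h import *
st()
c=cam("scene"); save(c,"s3.png",4,(240,200,380,310))
```

```text
t 19.9 p [601.6 283.4  93. ] yaw -80.19 z [-0.004 -0.001 -1.   ] F [-0.1  0.  -4.6] w 0.126 q [0.37 0.54 1.62 0.   0.98 1.77]
```

View pics/s3.png

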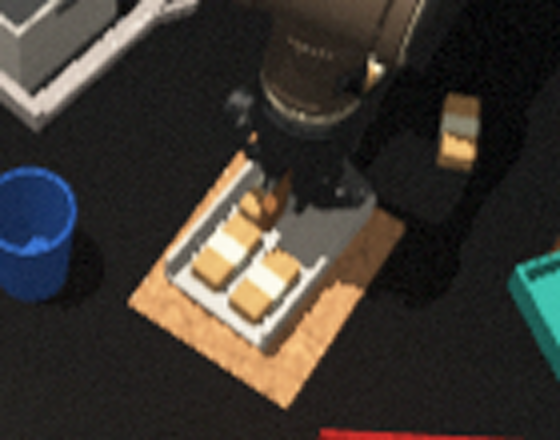

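```bash
python3 - <<'E'
from h import *
for f in("w5","t3"):
    c=dict(np.load(f"pics/{f}.npz")); P=pts(c); x,y,z=np.moveaxis(P,-1,0)
    Q=P[(x>520)&(x<710)&(y>-110)&(y<70)&(z>104)&(z<118)]; print(f,len(Q),np.median(Q[:,2]))
    ca,sa=np.cos(np.radians(5.3)),np.sin(np.radians(5.3))
    L=(Q[:,:2]-[616,-21.7])@np.array([[ca,-sa],[sa,ca]])
    print(np.percentile(L,[0,2,98,100],axis=0).round(1), cv2.minAreaRect(Q[:,:2].astype(np.float32)))
E
cat >> h.py <<'E'
TIN=np.array([616.5,-21.7]); TYAW=5.3
def pour(tilt,lipx,lipz,gx=-9.1,gz=75.6,gy=0.0,yaw=TYAW,tiny=0.0):
    """TCP pose so that tray front lip (tray x=75,z=0) is at tin-frame (lipx,tiny) height lipz, tray tilted front-down by tilt deg"""
    Rt=R.from_euler('z',yaw,degrees=True)*R.from_euler('y',tilt,degrees=True)  # +y rot: x->-z
    lip=np.r_[TIN+R.from_euler('z',TYAW,degrees=True).as_matrix()[:2,:2]@[lipx,tiny],lipz]
    p=lip+Rt.apply(np.array([gx,gy,gz])-np.array([75,0,0]))
    # tool from tray: level tool = Rdown(yaw-90)
    return p,Rt*Rdown(-90)
E
```

```text
w5 1210 110.09126151037142
[[-59.2 -32.4]
 [-58.4 -23.6]
 [ 60.7  60.8]
 [ 61.3  61.5]] ((615.6558227539062, -7.068050384521484), (120.6390151977539, 93.58251190185547), 5.5267014503479)
t3 245 109.4509752570275
[[-58.5 -56.9]
 [-57.1 -56.3]
 [ 62.7  62.9]
 [ 63.8  64.5]] ((618.223876953125, -17.78228759765625), (122.07584381103516, 121.55720520019531), 5.55133056640625)
```

Run:
```python
from h import *
for t in (0,30,50): 
    p,q=pour(t,-30,160 if t<50 else 105); print(t,p.round(1),q.as_matrix()[:,2].round(2),q.as_matrix()[:,0].round(2))
```

```text
0 [502.9 -32.2 235.6] [ 0. -0. -1.] [ 0.09 -1.    0.  ]
30 [551.7 -27.7 267.5] [-0.5  -0.05 -0.87] [ 0.09 -1.   -0.  ]
50 [590.5 -24.1 218. ] [-0.76 -0.07 -0.64] [ 0.09 -1.    0.  ]
```

```bash
sed -i 's/^TIN=.*/TIN=np.array([616.9,-20.6]); TYAW=5.4/' h.py
python3 - <<'E'
from h import *
p,q=pour(0,-30,190); print(p)
plan([575,200,235],Rdown(-81),maxmm=16)
E
```

```text
[503.30637984 -31.33775855 265.6       ]
11 rows; total mm [-27.7 -83.9 139.9] rv [ 0.06 -0.01  0.82]
0 dp [0.24, 0.13, -0.42] turn [0.0, -0.0, 0.01]
1 dp [0.24, 0.13, -0.42] turn [0.0, -0.0, 0.01]
2 dp [0.24, 0.13, -0.42] turn [0.0, -0.0, 0.01]
3 dp [0.24, 0.13, -0.42] turn [0.0, -0.0, 0.01]
4 dp [0.24, 0.13, -0.42] turn [0.0, -0.0, 0.01]
5 dp [0.24, 0.12, -0.42] turn [0.0, -0.0, 0.01]
6 dp [0.24, 0.12, -0.42] turn [0.0, -0.0, 0.01]
7 dp [0.24, 0.12, -0.42] turn [0.0, -0.0, 0.01]
8 dp [0.24, 0.12, -0.42] turn [0.0, -0.0, 0.01]
9 dp [0.24, 0.12, -0.42] turn [0.0, -0.0, 0.01]
10 dp [0.24, 0.12, -0.42] turn [0.0, -0.0, 0.01]
```

step_arm(increments=[{"grip": 1,"dp": [0,0,-0.3],"turn": [0,0,0]},{"grip": 1,"dp": [0.05,0.02,-0.4],"turn": [0,0,0]},{"grip": 1,"dp": [0.1,0.05,-0.5],"turn": [0,0,0]},{"grip": 1,"dp": [0.2,0.07,-0.5],"turn": [0,0,0]},{"grip": 1,"dp": [0.3,0.1,-0.5],"turn": [0,0,0]},{"grip": 1,"dp": [0.4,0.12,-0.5],"turn": [0,0,0]},{"grip": 1,"dp": [0.5,0.15,-0.5],"turn": [0,0,0.02]},{"grip": 1,"dp": [0.5,0.15,-0.4],"turn": [0,0,0.02]},{"grip": 1,"dp": [0.5,0.15,-0.3],"turn": [0,0,0.03]},{"grip": 1,"dp": [0.5,0.15,-0.3],"turn": [0,0,0.04]},{"grip": 1,"dp": [0.5,0.15,-0.2],"turn": [0,0,0.04]}])

```text
t: 21.05
position: [587.3, 165.7, 242.9]
eef_rot: [0.761, -0.649, 0.002, -0.002]
force: [0.4, 0.4, -3.2]
width: 0.131
```

Run:
```python
from h import *
st()
plan([503.3,-31.3,265.6],Rdown(-84.6),maxmm=16)
```

```text
t 21.05 p [587.3 165.7 242.9] yaw -80.89 z [ 0.006  0.    -1.   ] F [ 0.4  0.4 -3.2] w 0.131 q [ 0.2   0.27  1.67 -0.    1.19  1.62]
14 rows; total mm [ -84.  -197.    22.7] rv [-0.32 -0.02  3.71]
0 dp [0.43, 0.27, -0.06] turn [-0.0, -0.0, 0.05]
1 dp [0.43, 0.27, -0.06] turn [-0.0, -0.0, 0.05]
2 dp [0.43, 0.27, -0.06] turn [-0.0, -0.0, 0.05]
3 dp [0.44, 0.27, -0.06] turn [-0.0, -0.0, 0.05]
4 dp [0.44, 0.26, -0.05] turn [-0.0, -0.0, 0.05]
5 dp [0.44, 0.26, -0.05] turn [-0.0, -0.0, 0.05]
6 dp [0.44, 0.26, -0.05] turn [-0.0, -0.0, 0.05]
7 dp [0.44, 0.26, -0.05] turn [-0.0, -0.0, 0.05]
8 dp [0.44, 0.26, -0.05] turn [-0.0, -0.0, 0.05]
9 dp [0.44, 0.25, -0.05] turn [-0.0, -0.0, 0.05]
10 dp [0.44, 0.25, -0.05] turn [-0.0, -0.0, 0.05]
11 dp [0.44, 0.25, -0.05] turn [-0.0, -0.0, 0.05]
12 dp [0.45, 0.25, -0.05] turn [-0.0, -0.0, 0.05]
13 dp [0.45, 0.25, -0.05] turn [-0.0, -0.0, 0.05]
```

step_arm(increments=[{"grip": 1,"dp": [0.5,0.2,-0.1],"turn": [-0.03,0,0.05]},{"grip": 1,"dp": [0.5,0.25,-0.1],"turn": [0,0,0.06]},{"grip": 1,"dp": [0.5,0.25,-0.1],"turn": [0,0,0.06]},{"grip": 1,"dp": [0.5,0.25,-0.1],"turn": [0,0,0.06]},{"grip": 1,"dp": [0.5,0.25,-0.1],"turn": [0,0,0.06]},{"grip": 1,"dp": [0.5,0.25,-0.1],"turn": [0,0,0.06]},{"grip": 1,"dp": [0.5,0.25,-0.05],"turn": [0,0,0.06]},{"grip": 1,"dp": [0.5,0.25,-0.05],"turn": [0,0,0.06]},{"grip": 1,"dp": [0.45,0.25,0],"turn": [0,0,0.06]},{"grip": 1,"dp": [0.35,0.2,0],"turn": [0,0,0.05]},{"grip": 1,"dp": [0.2,0.1,0],"turn": [0,0,0]},{"grip": 1,"dp": [0.1,0.05,0],"turn": [0,0,0]}])

```text
t: 22.25
position: [523.6, -12.6, 263.7]
eef_rot: [0.742, -0.671, -0.0, 0.001]
force: [0.2, -0.3, -4.3]
width: 0.127
```

Run:
```python
from h import *
st()
p,q=pour(15,-30,190); print(p)
plan(p,q,n=8)
c=cam("scene"); save(c,"s4.png",1.5)
```

```text
t 22.25 p [523.6 -12.6 263.7] yaw -84.24 z [-0.002 -0.001 -1.   ] F [ 0.2 -0.3 -4.3] w 0.127 q [-0.11  0.09  1.84 -0.    1.21  1.36]
[525.63918206 -29.22668719 284.79067416]
8 rows; total mm [  2.1 -16.6  21.1] rv [-14.88  -0.08   0.35]
0 dp [0.07, -0.0, -0.09] turn [-0.37, -0.0, 0.01]
1 dp [0.07, 0.0, -0.09] turn [-0.37, -0.0, 0.01]
2 dp [0.07, 0.0, -0.09] turn [-0.37, -0.0, 0.01]
3 dp [0.07, 0.01, -0.09] turn [-0.37, -0.0, 0.01]
4 dp [0.07, 0.01, -0.09] turn [-0.37, -0.0, 0.01]
5 dp [0.07, 0.01, -0.09] turn [-0.37, -0.0, 0.01]
6 dp [0.07, 0.02, -0.09] turn [-0.37, -0.0, 0.01]
7 dp [0.07, 0.02, -0.09] turn [-0.37, -0.0, 0.01]
```

View pics/s4.png

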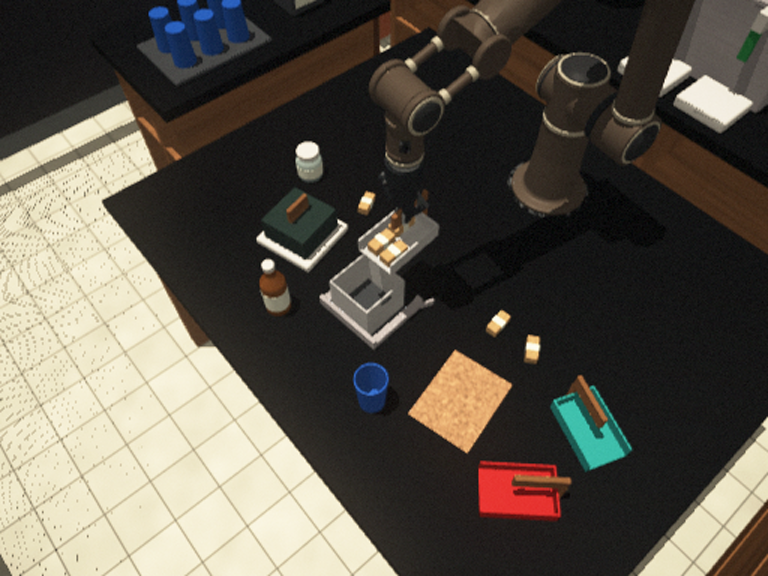

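The tray hangs level just before the tin with its three blocks. The far loose block has shifted slightly (367,193 → 367,203), so I'll re-measure it later. Now tilting in stages.

step_arm(increments=[{"grip": 1,"dp": [0.07,0,-0.09],"turn": [-0.37,0,0.01]},{"grip": 1,"dp": [0.07,0,-0.09],"turn": [-0.37,0,0.01]},{"grip": 1,"dp": [0.07,0,-0.09],"turn": [-0.37,0,0.01]},{"grip": 1,"dp": [0.07,0,-0.09],"turn": [-0.37,0,0.01]},{"grip": 1,"dp": [0.07,0,-0.09],"turn": [-0.37,0,0.01]},{"grip": 1,"dp": [0.07,0,-0.09],"turn": [-0.37,0,0.01]},{"grip": 1,"dp": [0.07,0,-0.09],"turn": [-0.37,0,0.01]},{"grip": 1,"dp": [0.07,0.02,-0.09],"turn": [-0.37,0,0.01]}])

```text
t: 23.1
position: [530.0, -25.2, 285.2]
eef_rot: [0.735, -0.666, -0.089, 0.096]
force: [-1.0, 0.4, -4.6]
width: 0.123
```

Run:
```python
from h import *
st()
p,q=pour(30,-35,160); print(p)
plan(p,q,n=10)
```

```text
t 23.1 p [530.  -25.2 285.2] yaw -84.37 z [-0.259 -0.023 -0.966] F [-1.   0.4 -4.6] w 0.123 q [-0.1   0.25  1.63 -0.05  1.52  1.38]
[547.17807131 -27.19066271 267.52152053]
10 rows; total mm [ 17.2  -2.  -17.7] rv [-14.91   0.04   0.27]
0 dp [0.01, -0.07, 0.04] turn [-0.3, 0.0, 0.01]
1 dp [0.01, -0.07, 0.04] turn [-0.3, 0.0, 0.01]
2 dp [0.01, -0.07, 0.04] turn [-0.3, 0.0, 0.01]
3 dp [0.01, -0.07, 0.04] turn [-0.3, 0.0, 0.01]
4 dp [0.01, -0.07, 0.03] turn [-0.3, 0.0, 0.01]
5 dp [0.01, -0.07, 0.03] turn [-0.3, 0.0, 0.01]
6 dp [0.01, -0.08, 0.03] turn [-0.3, 0.0, 0.01]
7 dp [0.01, -0.08, 0.03] turn [-0.3, 0.0, 0.01]
8 dp [0.01, -0.08, 0.03] turn [-0.3, 0.0, 0.01]
9 dp [0.01, -0.08, 0.02] turn [-0.3, 0.0, 0.01]
```

step_arm(increments=[{"grip": 1,"dp": [0.01,-0.07,0.04],"turn": [-0.3,0,0.01]},{"grip": 1,"dp": [0.01,-0.07,0.04],"turn": [-0.3,0,0.01]},{"grip": 1,"dp": [0.01,-0.07,0.04],"turn": [-0.3,0,0.01]},{"grip": 1,"dp": [0.01,-0.07,0.04],"turn": [-0.3,0,0.01]},{"grip": 1,"dp": [0.01,-0.07,0.03],"turn": [-0.3,0,0.01]},{"grip": 1,"dp": [0.01,-0.07,0.03],"turn": [-0.3,0,0.01]},{"grip": 1,"dp": [0.01,-0.08,0.03],"turn": [-0.3,0,0.01]},{"grip": 1,"dp": [0.01,-0.08,0.03],"turn": [-0.3,0,0.01]},{"grip": 1,"dp": [0.01,-0.08,0.03],"turn": [-0.3,0,0.01]},{"grip": 1,"dp": [0.01,-0.08,0.02],"turn": [-0.2,0,0]}])

```text
t: 24.1
position: [551.7, -24.8, 264.6]
eef_rot: [0.713, -0.65, -0.177, 0.193]
force: [0.3, 0.2, -3.6]
width: 0.127
```

Run:
```python
from h import *
st()
p,q=pour(33,-40,108); print(p)
plan(p,q,n=8)
c=cam("scene"); save(c,"s5.png",5,(200,120,310,230))
```

```text
t 24.1 p [551.7 -24.8 264.6] yaw -84.69 z [-0.503 -0.046 -0.863] F [ 0.3  0.2 -3.6] w 0.127 q [-0.08  0.48  1.43 -0.09  1.75  1.41]
[547.85032725 -27.12711581 217.20763778]
8 rows; total mm [ -3.8  -2.3 -47.4] rv [-2.63  0.07 -0.06]
0 dp [0.01, -0.09, 0.18] turn [-0.07, 0.0, -0.0]
1 dp [0.01, -0.09, 0.18] turn [-0.07, 0.0, -0.0]
2 dp [0.01, -0.09, 0.18] turn [-0.07, 0.0, -0.0]
3 dp [0.01, -0.09, 0.18] turn [-0.07, 0.0, -0.0]
4 dp [0.01, -0.09, 0.18] turn [-0.07, 0.0, -0.0]
5 dp [0.01, -0.09, 0.18] turn [-0.07, 0.0, -0.0]
6 dp [0.01, -0.09, 0.18] turn [-0.07, 0.0, -0.0]
7 dp [0.01, -0.09, 0.18] turn [-0.07, 0.0, -0.0]
```

View pics/s5.png

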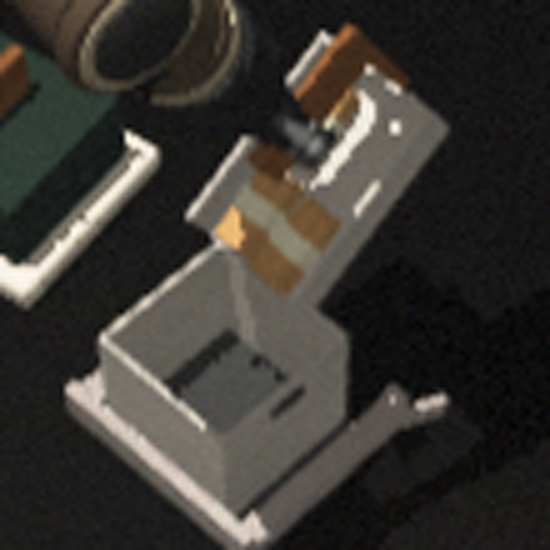

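step_arm(increments=[{"grip": 1,"dp": [0.01,-0.09,0.15],"turn": [-0.07,0,0]},{"grip": 1,"dp": [0.01,-0.09,0.18],"turn": [-0.07,0,0]},{"grip": 1,"dp": [0.01,-0.09,0.18],"turn": [-0.07,0,0]},{"grip": 1,"dp": [0.01,-0.09,0.18],"turn": [-0.07,0,0]},{"grip": 1,"dp": [0.01,-0.09,0.18],"turn": [-0.07,0,0]},{"grip": 1,"dp": [0.01,-0.09,0.15],"turn": [-0.07,0,0]},{"grip": 1,"dp": [0.01,-0.07,0.12],"turn": [0,0,0]}])

```text
t: 24.85
position: [549.7, -27.4, 222.6]
eef_rot: [0.709, -0.646, -0.189, 0.208]
force: [0.3, -0.9, -3.4]
width: 0.125
```

Run:
```python
from h import *
st()
p,q=pour(50,-40,106); print(p)
plan(p,q,n=10)
```

```text
t 24.85 p [549.7 -27.4 222.6] yaw -84.7 z [-0.537 -0.05  -0.842] F [ 0.3 -0.9 -3.4] w 0.125 q [-0.08  0.54  1.45 -0.09  1.72  1.41]
[580.91493684 -24.00158998 219.01908096]
10 rows; total mm [31.2  3.4 -3.6] rv [-17.36   0.08  -0.06]
0 dp [-0.0, -0.09, -0.05] turn [-0.35, 0.0, -0.0]
1 dp [-0.0, -0.09, -0.05] turn [-0.35, 0.0, -0.0]
2 dp [-0.0, -0.09, -0.05] turn [-0.35, 0.0, -0.0]
3 dp [-0.0, -0.09, -0.05] turn [-0.35, 0.0, -0.0]
4 dp [-0.0, -0.09, -0.06] turn [-0.35, 0.0, -0.0]
5 dp [-0.0, -0.09, -0.06] turn [-0.35, 0.0, -0.0]
6 dp [-0.0, -0.08, -0.06] turn [-0.35, 0.0, -0.0]
7 dp [-0.0, -0.08, -0.07] turn [-0.35, 0.0, -0.0]
8 dp [-0.0, -0.08, -0.07] turn [-0.35, 0.0, -0.0]
9 dp [-0.0, -0.08, -0.07] turn [-0.35, 0.0, -0.0]
```

step_arm(increments=[{"grip": 1,"dp": [0,-0.09,-0.05],"turn": [-0.35,0,0]},{"grip": 1,"dp": [0,-0.09,-0.05],"turn": [-0.35,0,0]},{"grip": 1,"dp": [0,-0.09,-0.05],"turn": [-0.35,0,0]},{"grip": 1,"dp": [0,-0.09,-0.05],"turn": [-0.35,0,0]},{"grip": 1,"dp": [0,-0.09,-0.06],"turn": [-0.35,0,0]},{"grip": 1,"dp": [0,-0.09,-0.06],"turn": [-0.35,0,0]},{"grip": 1,"dp": [0,-0.08,-0.06],"turn": [-0.35,0,0]},{"grip": 1,"dp": [0,-0.08,-0.07],"turn": [-0.35,0,0]}])

```text
t: 25.65
position: [576.0, -25.6, 220.8]
eef_rot: [0.678, -0.618, -0.268, 0.294]
force: [0.2, 0.4, -2.6]
width: 0.122
```

Run:
```python
from h import *
st()
p,q=pour(52,-40,106); print(p)
plan(p,q,n=4)
c=cam("scene"); save(c,"s6.png",5,(200,120,310,230))
```

```text
t 25.65 p [576.  -25.6 220.8] yaw -84.72 z [-0.727 -0.068 -0.683] F [ 0.2  0.4 -2.6] w 0.122 q [-0.06  0.75  1.22 -0.12  1.99  1.42]
[584.83940325 -23.63061868 218.81571191]
4 rows; total mm [ 8.9  2.  -2. ] rv [-5.09  0.05 -0.13]
0 dp [-0.01, -0.06, -0.04] turn [-0.25, 0.0, -0.01]
1 dp [-0.01, -0.06, -0.05] turn [-0.25, 0.0, -0.01]
2 dp [-0.01, -0.06, -0.05] turn [-0.25, 0.0, -0.01]
3 dp [-0.01, -0.06, -0.05] turn [-0.25, 0.0, -0.01]
```

View pics/s6.png

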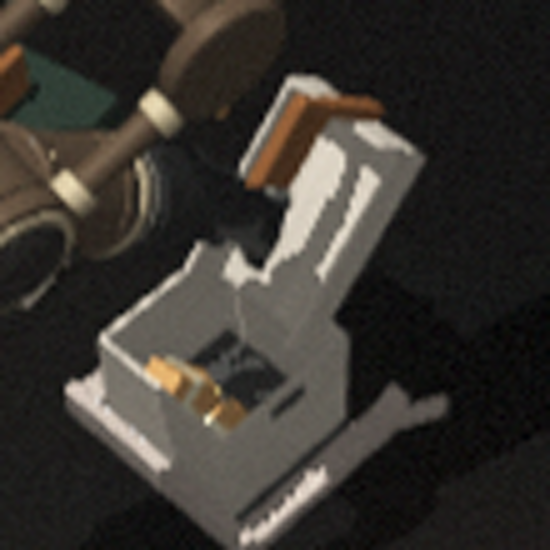

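step_arm(increments=[{"grip": 1,"dp": [-0.01,-0.06,-0.05],"turn": [-0.25,0,0]},{"grip": 1,"dp": [-0.01,-0.06,-0.05],"turn": [-0.25,0,0]},{"grip": 1,"dp": [0,-0.05,-0.05],"turn": [-0.25,0,0]},{"grip": 1,"dp": [0,-0.05,-0.05],"turn": [-0.25,0,0]},{"grip": 1,"dp": [0,0,0],"turn": [0,0,0]},{"grip": 1,"dp": [0,0,0],"turn": [0,0,0]},{"grip": 1,"dp": [0,0,0],"turn": [0,0,0]}])

```text
t: 26.4
position: [586.4, -24.0, 218.1]
eef_rot: [0.663, -0.605, -0.296, 0.326]
force: [-0.1, -0.9, -2.6]
width: 0.121
```

Run:
```python
from h import *
st()
c=cam("scene"); save(c,"s7.png",5,(200,120,310,230)); save(c,"s7f.png",1.5)
```

```text
t 26.4 p [586.4 -24.  218.1] yaw -84.7 z [-0.787 -0.074 -0.613] F [-0.1 -0.9 -2.6] w 0.121 q [-0.05  0.83  1.13 -0.13  2.09  1.42]
```

View pics/s7.png

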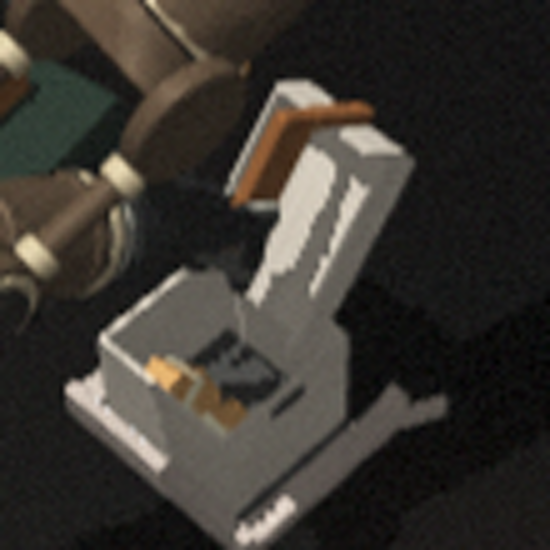

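View pics/s7f.png

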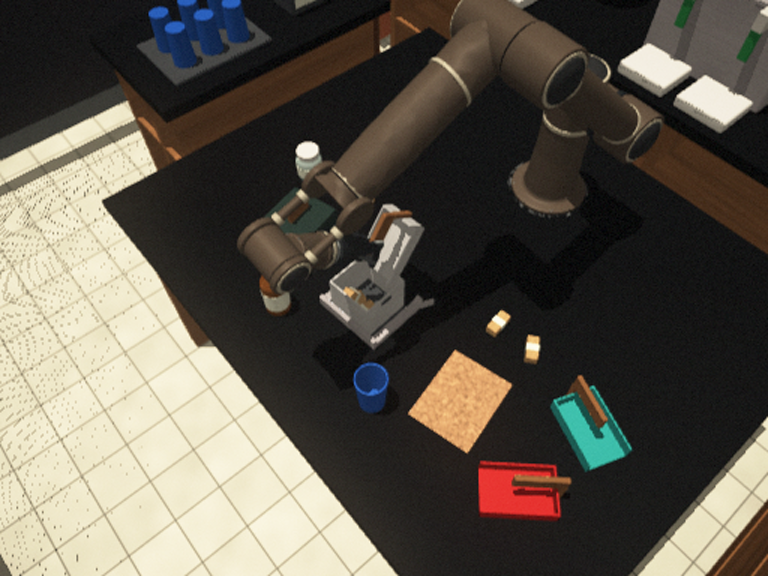

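Run:
```python
from h import *
s=ctrl.state(); p=np.array(s["position"]); q=R.from_quat(s["eef_rot"])
a=plan(p+[-8,0,60],q,n=5)
p2,q2=pour(20,-60,200); b=plan(p2,q2,start=a,n=9)
p3,q3=pour(0,-60,190); plan(p3,q3,start=b,n=6)
```

```text
5 rows; total mm [-8.  0. 60.] rv [0. 0. 0.]
0 dp [-0.0, 0.35, -0.2] turn [0.0, 0.0, 0.0]
1 dp [-0.0, 0.35, -0.2] turn [0.0, 0.0, 0.0]
2 dp [-0.0, 0.35, -0.2] turn [0.0, 0.0, 0.0]
3 dp [-0.0, 0.35, -0.2] turn [0.0, 0.0, 0.0]
4 dp [-0.0, 0.35, -0.2] turn [0.0, 0.0, 0.0]
9 rows; total mm [-74.1  -7.2  21.6] rv [32.22  0.   -0.12]
0 dp [0.0, 0.23, 0.17] turn [0.72, 0.0, -0.0]
1 dp [0.0, 0.24, 0.15] turn [0.72, 0.0, -0.0]
2 dp [0.0, 0.25, 0.14] turn [0.72, 0.0, -0.0]
3 dp [0.0, 0.26, 0.12] turn [0.72, 0.0, -0.0]
4 dp [0.0, 0.27, 0.11] turn [0.72, 0.0, -0.0]
5 dp [0.0, 0.27, 0.09] turn [0.72, 0.0, -0.0]
6 dp [0.0, 0.28, 0.07] turn [0.72, 0.0, -0.0]
7 dp [0.0, 0.28, 0.05] turn [0.72, 0.0, -0.0]
8 dp [0.0, 0.28, 0.04] turn [0.72, 0.0, -0.0]
6 rows; total mm [-30.8  -2.9 -34.2] rv [20. -0.  0.]
0 dp [0.0, 0.1, 0.24] turn [0.67, -0.0, 0.0]
1 dp [0.0, 0.11, 0.23] turn [0.67, -0.0, 0.0]
2 dp [0.0, 0.12, 0.22] turn [0.67, -0.0, 0.0]
3 dp [0.0, 0.14, 0.22] turn [0.67, -0.0, 0.0]
4 dp [0.0, 0.15, 0.21] turn [0.67, -0.0, 0.0]
5 dp [0.0, 0.16, 0.2] turn [0.67, -0.0, 0.0]
```

step_arm(increments=[{"grip": 1,"dp": [0,0.3,-0.2],"turn": [0,0,0]},{"grip": 1,"dp": [0,0.35,-0.2],"turn": [0,0,0]},{"grip": 1,"dp": [0,0.4,-0.25],"turn": [0,0,0]},{"grip": 1,"dp": [0,0.4,-0.25],"turn": [0,0,0]},{"grip": 1,"dp": [0,0.35,-0.2],"turn": [0,0,0]},{"grip": 1,"dp": [0,0.25,0],"turn": [0.4,0,0]},{"grip": 1,"dp": [0,0.25,0.1],"turn": [0.6,0,0]},{"grip": 1,"dp": [0,0.25,0.1],"turn": [0.7,0,0]},{"grip": 1,"dp": [0,0.25,0.1],"turn": [0.7,0,0]},{"grip": 1,"dp": [0,0.25,0.1],"turn": [0.7,0,0]},{"grip": 1,"dp": [0,0.25,0.1],"turn": [0.7,0,0]}])

```text
t: 27.55
position: [536.1, -28.6, 316.1]
eef_rot: [0.71, -0.648, -0.186, 0.206]
force: [0.1, -0.8, -3.1]
width: 0.127
```

Run:
```python
from h import *
st()
c=cam("scene"); save(c,"s8.png",5,(200,120,310,230))
p3,q3=pour(0,-60,185); plan(p3,q3,n=10)
```

```text
t 27.55 p [536.1 -28.6 316.1] yaw -84.7 z [-0.53  -0.052 -0.847] F [ 0.1 -0.8 -3.1] w 0.127 q [-0.08  0.43  1.41 -0.1   1.86  1.4 ]
10 rows; total mm [-61.2  -5.3 -58.2] rv [32.06 -0.16 -0.18]
0 dp [-0.0, 0.07, 0.27] turn [0.64, -0.0, -0.0]
1 dp [-0.0, 0.09, 0.27] turn [0.64, -0.0, -0.0]
2 dp [-0.0, 0.1, 0.26] turn [0.64, -0.0, -0.0]
3 dp [-0.0, 0.12, 0.26] turn [0.64, -0.0, -0.0]
4 dp [-0.0, 0.13, 0.25] turn [0.64, -0.0, -0.0]
5 dp [-0.0, 0.14, 0.24] turn [0.64, -0.0, -0.0]
6 dp [-0.0, 0.16, 0.23] turn [0.64, -0.0, -0.0]
7 dp [-0.0, 0.17, 0.23] turn [0.64, -0.0, -0.0]
8 dp [-0.0, 0.18, 0.22] turn [0.64, -0.0, -0.0]
9 dp [-0.0, 0.19, 0.21] turn [0.64, -0.0, -0.0]
```

View pics/s8.png

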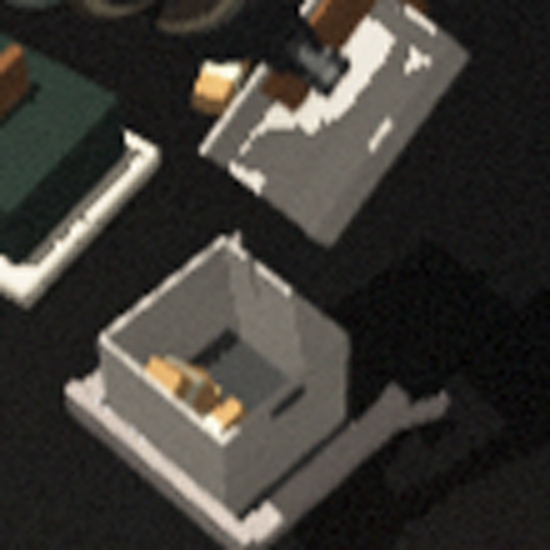

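step_arm(increments=[{"grip": 1,"dp": [0,0.05,0.15],"turn": [0.6,0,0]},{"grip": 1,"dp": [-0.1,0.05,0.15],"turn": [0.7,0,0]},{"grip": 1,"dp": [-0.2,0.05,0.15],"turn": [0.7,0,0]},{"grip": 1,"dp": [-0.3,0.05,0.15],"turn": [0.7,0,0]},{"grip": 1,"dp": [-0.4,0,0.15],"turn": [0.7,0,0]},{"grip": 1,"dp": [-0.5,0,0.15],"turn": [0.7,0,0]},{"grip": 1,"dp": [-0.6,0,0.15],"turn": [0.7,0,0]},{"grip": 1,"dp": [-0.7,0,0.15],"turn": [0.6,0,-0.05]},{"grip": 1,"dp": [-0.7,0,0.1],"turn": [0.4,0,-0.05]},{"grip": 1,"dp": [-0.7,-0.05,0],"turn": [0.2,0,-0.05]}])

```text
t: 28.6
position: [499.3, 95.1, 293.6]
eef_rot: [0.742, -0.67, -0.007, 0.012]
force: [-0.5, -0.2, -2.5]
width: 0.128
```

Run:
```python
from h import *
st()
plan([604,284.6,170],Rdown(-80.2),maxmm=20)
```

```text
t 28.6 p [499.3  95.1 293.6] yaw -84.21 z [-0.027 -0.009 -1.   ] F [-0.5 -0.2 -2.5] w 0.128 q [ 0.11  0.05  1.83 -0.01  1.29  1.58]
13 rows; total mm [ 104.7  189.5 -123.6] rv [ 1.6  -0.32 -4.02]
0 dp [-0.46, -0.32, 0.31] turn [0.02, -0.0, -0.06]
1 dp [-0.46, -0.33, 0.31] turn [0.02, -0.0, -0.06]
2 dp [-0.45, -0.33, 0.31] turn [0.02, -0.0, -0.06]
3 dp [-0.45, -0.33, 0.31] turn [0.02, -0.0, -0.06]
4 dp [-0.45, -0.33, 0.31] turn [0.02, -0.0, -0.06]
5 dp [-0.45, -0.33, 0.31] turn [0.02, -0.0, -0.06]
6 dp [-0.45, -0.34, 0.31] turn [0.02, -0.0, -0.06]
7 dp [-0.45, -0.34, 0.31] turn [0.02, -0.0, -0.06]
8 dp [-0.44, -0.34, 0.31] turn [0.02, -0.0, -0.06]
9 dp [-0.44, -0.34, 0.31] turn [0.02, -0.0, -0.06]
10 dp [-0.44, -0.34, 0.31] turn [0.02, -0.0, -0.06]
11 dp [-0.44, -0.34, 0.32] turn [0.02, -0.0, -0.06]
12 dp [-0.44, -0.35, 0.32] turn [0.02, -0.0, -0.06]
```

step_arm(increments=[{"grip": 1,"dp": [-0.6,-0.35,0.1],"turn": [0.1,0,-0.06]},{"grip": 1,"dp": [-0.5,-0.35,0.2],"turn": [0.08,0,-0.06]},{"grip": 1,"dp": [-0.5,-0.35,0.3],"turn": [0.05,0,-0.06]},{"grip": 1,"dp": [-0.5,-0.35,0.3],"turn": [0.03,0,-0.06]},{"grip": 1,"dp": [-0.5,-0.35,0.3],"turn": [0,0,-0.06]},{"grip": 1,"dp": [-0.5,-0.35,0.3],"turn": [0,0,-0.06]},{"grip": 1,"dp": [-0.5,-0.35,0.3],"turn": [0,0,-0.06]},{"grip": 1,"dp": [-0.5,-0.35,0.3],"turn": [0,0,-0.06]},{"grip": 1,"dp": [-0.45,-0.35,0.3],"turn": [0,0,-0.06]},{"grip": 1,"dp": [-0.35,-0.3,0.3],"turn": [0,0,-0.06]},{"grip": 1,"dp": [-0.2,-0.2,0.2],"turn": [0,0,0]},{"grip": 1,"dp": [0,0,0],"turn": [0,0,0]}])

```text
t: 29.8
position: [587.3, 270.1, 193.5]
eef_rot: [0.761, -0.648, -0.003, 0.014]
force: [0.1, 0.2, -2.5]
width: 0.126
```

Run:
```python
from h import *
st()
plan([604,284.6,170],Rdown(-80.2),maxmm=15)
```

```text
t 29.8 p [587.3 270.1 193.5] yaw -80.79 z [-0.024 -0.017 -1.   ] F [ 0.1  0.2 -2.5] w 0.126 q [ 0.37  0.41  1.6  -0.01  1.17  1.78]
3 rows; total mm [ 16.7  14.5 -23.5] rv [ 1.5  -0.76 -0.6 ]
0 dp [-0.13, -0.22, 0.25] turn [0.1, -0.05, -0.04]
1 dp [-0.13, -0.21, 0.26] turn [0.1, -0.05, -0.04]
2 dp [-0.13, -0.21, 0.26] turn [0.1, -0.05, -0.04]
```

step_arm(increments=[{"grip": 1,"dp": [-0.15,-0.2,0.3],"turn": [0.12,-0.06,-0.05]},{"grip": 1,"dp": [-0.15,-0.15,0.4],"turn": [0.12,-0.06,-0.04]},{"grip": 1,"dp": [-0.1,-0.1,0.4],"turn": [0.06,-0.03,0]},{"grip": 1,"dp": [-0.05,0,0.4],"turn": [0,0,0]},{"grip": 1,"dp": [0,0,0.4],"turn": [0,0,0]},{"grip": 1,"dp": [0,0,0.3],"turn": [0,0,0]},{"grip": 1,"dp": [0,0,0.15],"turn": [0,0,0]},{"grip": 1,"dp": [0,0,0],"turn": [0,0,0]}])

```text
t: 30.6
position: [598.3, 283.6, 116.9]
eef_rot: [0.764, -0.646, 0.0, 0.001]
force: [0.2, -0.6, -2.9]
width: 0.128
```

Run:
```python
from h import *
st()
plan([605.5,284.8,84],Rdown(-80.18),maxmm=10)
```

```text
t 30.6 p [598.3 283.6 116.9] yaw -80.43 z [-0.001 -0.002 -1.   ] F [ 0.2 -0.6 -2.9] w 0.128 q [ 0.38  0.51  1.62 -0.    1.01  1.78]
4 rows; total mm [  7.2   1.2 -32.9] rv [ 0.06 -0.08 -0.25]
0 dp [0.0, -0.06, 0.27] turn [0.0, -0.0, -0.01]
1 dp [0.0, -0.06, 0.27] turn [0.0, -0.0, -0.01]
2 dp [0.0, -0.06, 0.27] turn [0.0, -0.0, -0.01]
3 dp [0.0, -0.06, 0.27] turn [0.0, -0.0, -0.01]
```

step_arm(increments=[{"grip": 1,"dp": [0,-0.08,0.22],"turn": [0,0,-0.02]},{"grip": 1,"dp": [0,-0.08,0.25],"turn": [0,0,-0.02]},{"grip": 1,"dp": [0,-0.05,0.25],"turn": [0,0,-0.01]},{"grip": 1,"dp": [0,0,0.2],"turn": [0,0,0]},{"grip": 1,"dp": [0,0,0.08],"turn": [0,0,0]},{"grip": 1,"dp": [0,0,0],"turn": [0,0,0]}])

```text
t: 31.2
position: [606.4, 285.1, 85.6]
eef_rot: [0.765, -0.644, 0.001, -0.0]
force: [0.3, 0.1, -2.4]
width: 0.125
```

Run:
```python
from h import *
st()
plan([605.5,284.8,78.6],Rdown(-80.18),maxmm=10)
c=cam("wrist"); save(c,"w7.png",1.)
```

```text
t 31.2 p [606.4 285.1  85.6] yaw -80.17 z [ 0.002 -0.001 -1.   ] F [ 0.3  0.1 -2.4] w 0.125 q [ 0.38  0.56  1.62 -0.    0.97  1.78]
1 rows; total mm [-0.9 -0.3 -7. ] rv [-0.1  -0.05  0.01]
0 dp [0.0, 0.03, 0.23] turn [-0.02, -0.01, 0.0]
```

View pics/w7.png

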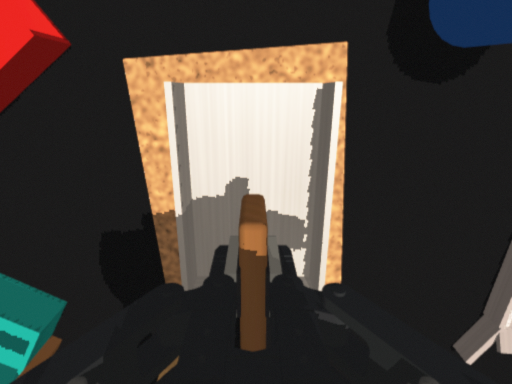

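Run:
```python
from h import *
c=dict(np.load("pics/w5.npz")); P=pts(c)
def onplane(c,u,v,z0):
    f=384/2/np.tan(np.radians(c["fov_y"]/2)); T=c["T"]
    d=T[:3,:3]@[(u-c["cx"])/f,(v-c["cy"])/f,1]; o=T[:3,3]; return (o+d*(z0-o[2])/d[2])[:2]
q=[onplane(c,u/1.5,v/1.5,3) for u,v in [(276,36),(440,24),(444,232),(302,240)]]
print(np.round(q,1),np.mean(q,0), [np.linalg.norm(q[i]-q[i-1]).round(1) for i in range(4)])
d=q[0]-q[3]; print(np.degrees(np.arctan2(d[1],d[0])), np.degrees(np.arctan2(*(q[1]-q[2])[::-1])))
```

```text
[[688.9 385.3]
 [724.6 241.8]
 [540.6 195.9]
 [506.2 339. ]] [615.07617465 290.53195854] [np.float64(188.6), np.float64(147.9), np.float64(189.6), np.float64(147.2)]
14.217455541716507 14.01264090499536
```

step_arm(increments=[{"grip": 1,"dp": [-0.04,0,0],"turn": [-0.02,0,-0.28]},{"grip": 1,"dp": [-0.04,0,0],"turn": [0,0,-0.28]},{"grip": 1,"dp": [-0.03,0,0.04],"turn": [0,0,-0.25]},{"grip": 1,"dp": [0,0,0.06],"turn": [0,0,0]},{"grip": 1,"dp": [0,0,0.06],"turn": [0,0,0]}])

```text
t: 31.75
position: [606.8, 289.3, 82.5]
eef_rot: [0.789, -0.614, 0.001, -0.001]
force: [-0.3, -0.2, -3.0]
width: 0.123
```

Run:
```python
from h import *
st()
plan([606.2,288.3,78.6],Rdown(-76),maxmm=10)
```

```text
t 31.75 p [606.8 289.3  82.5] yaw -75.74 z [ 0.003  0.    -1.   ] F [-0.3 -0.2 -3. ] w 0.123 q [ 0.38  0.56  1.61 -0.    0.96  1.7 ]
1 rows; total mm [-0.6 -1.  -3.9] rv [-0.18 -0.02  0.26]
0 dp [0.03, 0.03, 0.13] turn [-0.04, -0.0, 0.05]
```

step_arm(increments=[{"grip": 1,"dp": [0.02,0.02,0.06],"turn": [-0.02,0,0.03]},{"grip": 1,"dp": [0,0,0.05],"turn": [0,0,0]},{"grip": 1,"dp": [0,0,0.03],"turn": [0,0,0]},{"grip": 1,"dp": [0,0,0.02],"turn": [0,0,0]}])

```text
t: 32.15
position: [606.3, 288.4, 78.8]
eef_rot: [0.789, -0.615, 0.0, -0.0]
force: [-2.6, -1.0, 1.6]
width: 0.126
```

Run:
```python
from h import *
st()
```

```text
t 32.15 p [606.3 288.4  78.8] yaw -75.9 z [ 0.001 -0.    -1.   ] F [-2.6 -1.   1.6] w 0.126 q [ 0.38  0.57  1.61 -0.    0.96  1.7 ]
```

Seated on the mat. Release, rise.

step_arm(increments=[{"grip": -1,"dp": [0,0,0],"turn": [0,0,0]},{"grip": -1,"dp": [0,0,0],"turn": [0,0,0]},{"grip": -1,"dp": [0,0,0],"turn": [0,0,0]},{"grip": -1,"dp": [0,0,0],"turn": [0,0,0]},{"grip": -1,"dp": [0,0,-0.2],"turn": [0,0,0]},{"grip": -1,"dp": [0,0,-0.5],"turn": [0,0,0]},{"grip": -1,"dp": [0,0.2,-0.8],"turn": [0,0,0]},{"grip": -1,"dp": [0,0.4,-0.9],"turn": [0,0,0]},{"grip": -1,"dp": [0,0.6,-0.8],"turn": [0,0,0]},{"grip": -1,"dp": [0,0.8,-0.5],"turn": [0,0,0]},{"grip": -1,"dp": [0,0.6,-0.3],"turn": [0,0,0]},{"grip": -1,"dp": [0,0.3,0],"turn": [0,0,0]}])

```text
t: 33.35
position: [524.2, 268.2, 212.1]
eef_rot: [0.788, -0.615, 0.004, -0.006]
force: [1.2, 0.3, 0.3]
width: 1.0
```

```bash
cat >> h.py <<'E'
def rect(Q):
    (cx,cy),(w,h),a=cv2.minAreaRect(Q[:,:2].astype(np.float32)); return np.round([cx,cy,w,h,a],1)
def boxer(P):
    x,y,z=np.moveaxis(P,-1,0)
    return lambda a,b,c,d,e,f: P[(x>a)&(x<b)&(y>c)&(y<d)&(z>e)&(z<f)]
E
python3 - <<'E'
from h import *
st()
c=cam("wrist"); save(c,"w8.png",1.5); np.savez("pics/w8.npz",**c)
P=pts(c); b=boxer(P)
Q=b(500,720,200,370,34,46); print("walls",rect(Q),np.percentile(Q[:,2],[5,50,95]))
for r in [(380,465,180,260),(370,465,270,360)]:
    Q=b(*r,18,40); print("blk",len(Q),rect(Q) if len(Q) else 0,np.median(Q[:,2]))
E
```

```text
t 33.35 p [524.2 268.2 212.1] yaw -75.95 z [ 0.014  0.005 -1.   ] F [1.2 0.3 0.3] w 1.0 q [ 0.4   0.26  1.76 -0.    1.11  1.73]
walls [610.8 289.5 141.6  98.3  14.1] [35.95163653 39.08436957 40.41822222]
blk 1020 [421.5 215.8  60.1  28.5   7.8] 24.127899299064865
blk 1086 [412.9 312.9  59.5  29.1  38.6] 23.97739741114907
```

View pics/w8.png

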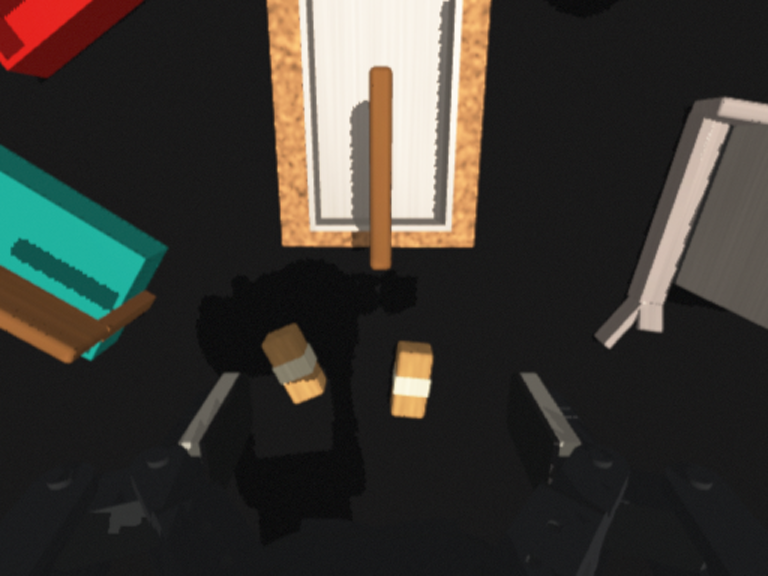

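Run:
```python
from h import *
plan([421.5,215.8,90],Rdown(-82),maxmm=22)
```

```text
8 rows; total mm [-101.4  -52.1 -121.3] rv [-0.72  0.12  6.05]
0 dp [0.11, 0.47, 0.5] turn [-0.02, 0.0, 0.15]
1 dp [0.11, 0.47, 0.5] turn [-0.02, 0.0, 0.15]
2 dp [0.12, 0.46, 0.5] turn [-0.02, 0.0, 0.15]
3 dp [0.13, 0.46, 0.5] turn [-0.02, 0.0, 0.15]
4 dp [0.13, 0.46, 0.5] turn [-0.02, 0.0, 0.15]
5 dp [0.14, 0.46, 0.5] turn [-0.02, 0.0, 0.15]
6 dp [0.14, 0.45, 0.5] turn [-0.02, 0.0, 0.15]
7 dp [0.15, 0.45, 0.5] turn [-0.02, 0.0, 0.15]
```

step_arm(increments=[{"grip": -0.3,"dp": [0.11,0.45,0.4],"turn": [-0.05,0,0.15]},{"grip": -0.3,"dp": [0.11,0.47,0.5],"turn": [-0.05,0,0.15]},{"grip": -0.3,"dp": [0.12,0.46,0.5],"turn": [-0.03,0,0.15]},{"grip": -0.3,"dp": [0.13,0.46,0.5],"turn": [0,0,0.15]},{"grip": -0.3,"dp": [0.13,0.46,0.5],"turn": [0,0,0.15]},{"grip": -0.3,"dp": [0.14,0.46,0.5],"turn": [0,0,0.15]},{"grip": -0.3,"dp": [0.14,0.4,0.4],"turn": [0,0,0.15]},{"grip": -0.3,"dp": [0.1,0.25,0.3],"turn": [0,0,0.1]},{"grip": -0.3,"dp": [0,0,0.1],"turn": [0,0,0]}])

```text
t: 34.3
position: [430.4, 218.4, 95.7]
eef_rot: [0.755, -0.656, 0.001, -0.004]
force: [0.3, 0.7, -0.7]
width: 0.65
```

Run:
```python
from h import *
st()
c=cam("wrist"); save(c,"w9.png",1.)
P=pts(c); b=boxer(P)
for r in [(380,465,180,260),(370,465,270,360)]:
    Q=b(*r,20,40); print("blk",len(Q),rect(Q) if len(Q) else 0)
plan([421.5,215.8,40],Rdown(-82),maxmm=12)
```

```text
t 34.3 p [430.4 218.4  95.7] yaw -81.95 z [ 0.007  0.004 -1.   ] F [ 0.3  0.7 -0.7] w 0.65 q [0.38 0.23 2.07 0.   0.83 1.81]
blk 2737 [421.8 215.8  60.1  28.    8.5]
blk 2878 [412.1 313.1  60.   30.2  37.9]
5 rows; total mm [ -9.5  -2.9 -55.8] rv [-0.47  0.19  0.06]
0 dp [0.01, 0.07, 0.37] turn [-0.02, 0.01, 0.0]
1 dp [0.01, 0.07, 0.37] turn [-0.02, 0.01, 0.0]
2 dp [0.01, 0.07, 0.37] turn [-0.02, 0.01, 0.0]
3 dp [0.01, 0.07, 0.37] turn [-0.02, 0.01, 0.0]
4 dp [0.01, 0.07, 0.37] turn [-0.02, 0.01, 0.0]
```

View pics/w9.png

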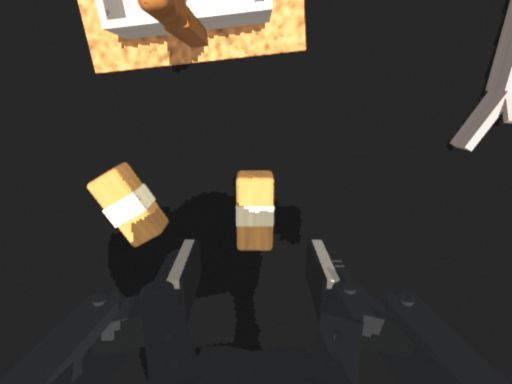

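step_arm(increments=[{"grip": -0.3,"dp": [0.01,0.1,0.3],"turn": [-0.04,0.01,0]},{"grip": -0.3,"dp": [0.02,0.1,0.4],"turn": [-0.03,0.01,0]},{"grip": -0.3,"dp": [0.01,0.07,0.4],"turn": [-0.02,0,0]},{"grip": -0.3,"dp": [0.01,0.07,0.4],"turn": [0,0,0]},{"grip": -0.3,"dp": [0,0,0.3],"turn": [0,0,0]},{"grip": -0.3,"dp": [0,0,0.15],"turn": [0,0,0]},{"grip": -0.3,"dp": [0,0,0],"turn": [0,0,0]}])

```text
t: 35.05
position: [424.5, 217.4, 33.2]
eef_rot: [0.755, -0.655, 0.001, -0.003]
force: [0.1, 0.4, -0.4]
width: 0.65
```

Run:
```python
from h import *
st()
plan([421.8,215.8,11],Rdown(-81.7),maxmm=12)
```

```text
t 35.05 p [424.5 217.4  33.2] yaw -81.91 z [ 0.004  0.003 -1.   ] F [ 0.1  0.4 -0.4] w 0.65 q [0.38 0.34 2.1  0.   0.7  1.81]
2 rows; total mm [ -2.7  -1.6 -22.2] rv [-0.26  0.15 -0.21]
0 dp [0.02, 0.05, 0.37] turn [-0.03, 0.01, -0.02]
1 dp [0.02, 0.05, 0.37] turn [-0.03, 0.01, -0.02]
```

step_arm(increments=[{"grip": -0.3,"dp": [0.03,0.06,0.25],"turn": [-0.03,0.02,-0.02]},{"grip": -0.3,"dp": [0.02,0.04,0.22],"turn": [-0.02,0,-0.02]},{"grip": -0.3,"dp": [0,0,0.15],"turn": [0,0,0]},{"grip": -0.3,"dp": [0,0,0.06],"turn": [0,0,0]},{"grip": -0.3,"dp": [0,0,0],"turn": [0,0,0]}])

```text
t: 35.55
position: [422.5, 215.7, 11.7]
eef_rot: [0.756, -0.654, 0.0, -0.001]
force: [-0.8, -0.4, -0.0]
width: 0.65
```

Run:
```python
from h import *
st()
```

```text
t 35.55 p [422.5 215.7  11.7] yaw -81.69 z [ 0.001  0.001 -1.   ] F [-0.8 -0.4 -0. ] w 0.65 q [0.38 0.38 2.1  0.   0.65 1.8 ]
```

step_arm(increments=[{"grip": 1,"dp": [0,0,0],"turn": [0,0,0]},{"grip": 1,"dp": [0,0,0],"turn": [0,0,0]},{"grip": 1,"dp": [0,0,0],"turn": [0,0,0]},{"grip": 1,"dp": [0,0,0],"turn": [0,0,0]},{"grip": 1,"dp": [0,0,0],"turn": [0,0,0]},{"grip": 1,"dp": [0,0,-0.1],"turn": [0,0,0]},{"grip": 1,"dp": [0,0,-0.4],"turn": [0,0,0]},{"grip": 1,"dp": [0,0,-0.7],"turn": [0,0,0]},{"grip": 1,"dp": [0,0,-0.8],"turn": [0,0,0]}], newtons=45)

```text
t: 36.45
position: [419.7, 214.6, 72.3]
eef_rot: [0.756, -0.654, -0.002, 0.002]
force: [0.7, -0.3, -1.3]
width: 0.322
```

Run:
```python
from h import *
st()
plan([575,-25,215],Rdown(-84.6),maxmm=24)
```

```text
t 36.45 p [419.7 214.6  72.3] yaw -81.69 z [-0.005 -0.001 -1.   ] F [ 0.7 -0.3 -1.3] w 0.322 q [0.38 0.26 2.09 0.   0.79 1.8 ]
14 rows; total mm [ 155.3 -239.6  142.7] rv [ 0.3  -0.04  2.91]
0 dp [0.62, -0.28, -0.34] turn [0.0, -0.0, 0.04]
1 dp [0.62, -0.28, -0.34] turn [0.0, -0.0, 0.04]
2 dp [0.62, -0.29, -0.34] turn [0.0, -0.0, 0.04]
3 dp [0.61, -0.29, -0.34] turn [0.0, -0.0, 0.04]
4 dp [0.61, -0.29, -0.34] turn [0.0, -0.0, 0.04]
5 dp [0.61, -0.29, -0.34] turn [0.0, -0.0, 0.04]
6 dp [0.61, -0.3, -0.34] turn [0.0, -0.0, 0.04]
7 dp [0.61, -0.3, -0.34] turn [0.0, -0.0, 0.04]
8 dp [0.61, -0.3, -0.34] turn [0.0, -0.0, 0.04]
9 dp [0.61, -0.3, -0.34] turn [0.0, -0.0, 0.04]
10 dp [0.61, -0.31, -0.34] turn [0.0, -0.0, 0.04]
11 dp [0.61, -0.31, -0.34] turn [0.0, -0.0, 0.04]
12 dp [0.6, -0.31, -0.34] turn [0.0, -0.0, 0.04]
13 dp [0.6, -0.31, -0.34] turn [0.0, -0.0, 0.04]
```

Held (width 0.32 ≈ 27 mm). Rise fast, then across to over the tin.

step_arm(increments=[{"grip": 1,"dp": [0.2,-0.1,-0.8],"turn": [0,0,0.04]},{"grip": 1,"dp": [0.5,-0.2,-0.8],"turn": [0,0,0.04]},{"grip": 1,"dp": [0.7,-0.3,-0.7],"turn": [0,0,0.04]},{"grip": 1,"dp": [0.7,-0.3,-0.6],"turn": [0,0,0.04]},{"grip": 1,"dp": [0.7,-0.3,-0.5],"turn": [0,0,0.04]},{"grip": 1,"dp": [0.7,-0.3,-0.4],"turn": [0,0,0.04]},{"grip": 1,"dp": [0.7,-0.3,-0.3],"turn": [0,0,0.04]},{"grip": 1,"dp": [0.7,-0.3,-0.2],"turn": [0,0,0.04]},{"grip": 1,"dp": [0.7,-0.3,-0.1],"turn": [0,0,0.04]},{"grip": 1,"dp": [0.6,-0.3,0],"turn": [0,0,0.04]},{"grip": 1,"dp": [0.5,-0.3,0],"turn": [0,0,0.04]},{"grip": 1,"dp": [0.3,-0.3,0],"turn": [0,0,0.04]}])

```text
t: 37.65
position: [550.1, 12.4, 226.4]
eef_rot: [0.743, -0.669, 0.005, -0.005]
force: [-0.7, -0.6, -0.6]
width: 0.317
```

Run:
```python
from h import *
st()
plan([560,-25,225],Rdown(-84.6),maxmm=24)
c=cam("wrist"); save(c,"w10.png",1.)
```

```text
t 37.65 p [550.1  12.4 226.4] yaw -83.96 z [ 0.014  0.001 -1.   ] F [-0.7 -0.6 -0.6] w 0.317 q [-0.06  0.17  1.83  0.    1.13  1.41]
2 rows; total mm [  9.9 -37.4  -1.4] rv [-0.79 -0.    0.64]
0 dp [0.64, -0.1, 0.03] turn [-0.08, -0.0, 0.06]
1 dp [0.64, -0.1, 0.02] turn [-0.08, -0.0, 0.06]
```

View pics/w10.png

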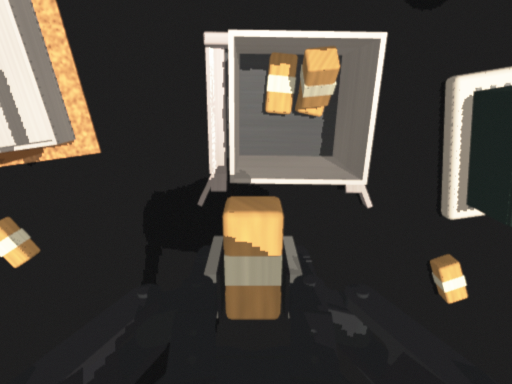

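```bash
cat >> h.py <<'E'
def tinw(a,b):
    return TIN+R.from_euler('z',TYAW,degrees=True).as_matrix()[:2,:2]@[a,b]
E
python3 - <<'E'
from h import *
c=cam("wrist"); P=pts(c); b=boxer(P); Q=b(520,710,-110,70,106,116); print(rect(Q),np.median(Q[:,2]))
t=np.r_[tinw(-18,12),170]; print(t)
s=plan(t,Rdown(-84.6),maxmm=18); plan(np.r_[t[:2],75],Rdown(-84.6),start=s,maxmm=15)
E
```

```text
[617.3 -21.7 120.5 120.4   5.2] 110.12476731599565
[597.85058488 -10.34720606 170.        ]
5 rows; total mm [ 46.9 -22.9 -56.3] rv [-0.84 -0.01  0.61]
0 dp [0.18, -0.29, 0.38] turn [-0.03, -0.0, 0.02]
1 dp [0.18, -0.29, 0.38] turn [-0.03, -0.0, 0.02]
2 dp [0.18, -0.29, 0.38] turn [-0.03, -0.0, 0.02]
3 dp [0.18, -0.29, 0.38] turn [-0.03, -0.0, 0.02]
4 dp [0.18, -0.3, 0.38] turn [-0.03, -0.0, 0.02]
7 rows; total mm [  0.   0. -95.] rv [0. 0. 0.]
0 dp [0.0, 0.0, 0.45] turn [0.0, 0.0, 0.0]
1 dp [0.0, 0.0, 0.45] turn [0.0, 0.0, 0.0]
2 dp [0.0, 0.0, 0.45] turn [0.0, 0.0, 0.0]
3 dp [0.0, 0.0, 0.45] turn [0.0, 0.0, 0.0]
4 dp [0.0, 0.0, 0.45] turn [0.0, 0.0, 0.0]
5 dp [0.0, 0.0, 0.45] turn [0.0, 0.0, 0.0]
6 dp [0.0, 0.0, 0.45] turn [0.0, 0.0, 0.0]
```

step_arm(increments=[{"grip": 1,"dp": [0.18,-0.28,0.2],"turn": [-0.06,0,0.03]},{"grip": 1,"dp": [0.2,-0.3,0.3],"turn": [-0.05,0,0.03]},{"grip": 1,"dp": [0.2,-0.3,0.3],"turn": [-0.03,0,0.03]},{"grip": 1,"dp": [0.18,-0.3,0.3],"turn": [0,0,0.02]},{"grip": 1,"dp": [0.12,-0.2,0.3],"turn": [0,0,0]},{"grip": 1,"dp": [0,-0.1,0.2],"turn": [0,0,0]},{"grip": 1,"dp": [0,0,0],"turn": [0,0,0]}])

```text
t: 38.45
position: [599.0, -7.0, 170.7]
eef_rot: [0.741, -0.671, -0.003, 0.001]
force: [-0.1, -0.2, 0.1]
width: 0.317
```

```bash
sed -i 's/^TIN=.*/TIN=np.array([617.3,-21.7]); TYAW=5.3/' h.py;python3 - <<'E'
from h import *
st()
t=np.r_[tinw(-18,12),75]; plan(t,Rdown(-84.7),maxmm=15)
E
```

```text
t 38.45 p [599.   -7.  170.7] yaw -84.35 z [-0.006  0.002 -1.   ] F [-0.1 -0.2  0.1] w 0.317 q [-0.09  0.33  1.75  0.    1.07  1.39]
7 rows; total mm [ -0.8  -4.4 -95.7] rv [0.35 0.16 0.35]
0 dp [0.02, 0.0, 0.46] turn [0.01, 0.0, 0.01]
1 dp [0.02, 0.0, 0.46] turn [0.01, 0.0, 0.01]
2 dp [0.02, 0.0, 0.46] turn [0.01, 0.0, 0.01]
3 dp [0.02, 0.0, 0.46] turn [0.01, 0.0, 0.01]
4 dp [0.02, 0.0, 0.46] turn [0.01, 0.0, 0.01]
5 dp [0.02, 0.0, 0.46] turn [0.01, 0.0, 0.01]
6 dp [0.02, 0.01, 0.46] turn [0.01, 0.0, 0.01]
```

step_arm(increments=[{"grip": 1,"dp": [0.05,0,0.35],"turn": [0.03,0.01,0.03]},{"grip": 1,"dp": [0.05,0,0.45],"turn": [0.02,0.01,0.02]},{"grip": 1,"dp": [0.02,0,0.45],"turn": [0,0,0]},{"grip": 1,"dp": [0,0,0.45],"turn": [0,0,0]},{"grip": 1,"dp": [0,0,0.45],"turn": [0,0,0]},{"grip": 1,"dp": [0,0,0.3],"turn": [0,0,0]},{"grip": 1,"dp": [0,0,0.15],"turn": [0,0,0]},{"grip": 1,"dp": [0,0,0],"turn": [0,0,0]}])

```text
t: 39.25
position: [597.0, -9.9, 84.8]
eef_rot: [0.74, -0.673, -0.002, 0.001]
force: [-0.0, -0.3, 0.3]
width: 0.32
```

Run:
```python
from h import *
st()
t=np.r_[tinw(-18,12),75]; plan(t,Rdown(-84.7),maxmm=15)
c=cam("wrist"); save(c,"w11.png",1.)
```

```text
t 39.25 p [597.   -9.9  84.8] yaw -84.57 z [-0.005  0.001 -1.   ] F [-0.  -0.3  0.3] w 0.32 q [-0.09  0.44  1.8   0.    0.91  1.39]
1 rows; total mm [ 1.3 -1.5 -9.8] rv [0.27 0.09 0.13]
0 dp [0.06, -0.04, 0.33] turn [0.05, 0.02, 0.03]
```

View pics/w11.png

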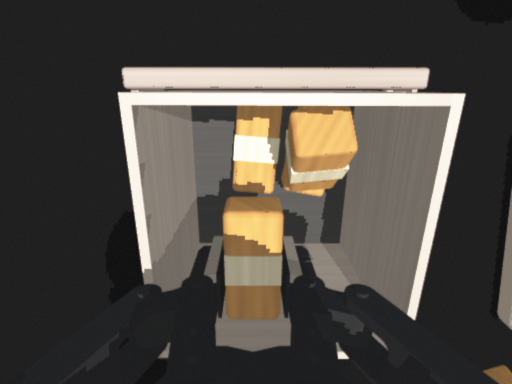

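step_arm(increments=[{"grip": 1,"dp": [0.05,-0.04,0.3],"turn": [0.04,0,0.02]},{"grip": 1,"dp": [0,0,0.2],"turn": [0,0,0]},{"grip": 0,"dp": [0,0,0],"turn": [0,0,0]},{"grip": 0,"dp": [0,0,0],"turn": [0,0,0]},{"grip": 0,"dp": [0,0,0],"turn": [0,0,0]},{"grip": 0,"dp": [0,0,-0.3],"turn": [0,0,0]},{"grip": 0,"dp": [0,0,-0.6],"turn": [0,0,0]},{"grip": 0,"dp": [0,0,-0.9],"turn": [0,0,0]},{"grip": 0,"dp": [0,0,-0.9],"turn": [0,0,0]},{"grip": 0,"dp": [0,0,-0.9],"turn": [0,0,0]}])

```text
t: 40.3
position: [597.1, -10.7, 180.7]
eef_rot: [0.739, -0.674, -0.003, 0.0]
force: [0.5, 0.2, -0.3]
width: 0.502
```

Run:
```python
from h import *
st()
c=cam("wrist"); save(c,"w12.png",1.)
plan([425,300,180],Rdown(-51.8),maxmm=25)
```

```text
t 40.3 p [597.1 -10.7 180.7] yaw -84.7 z [-0.004  0.003 -1.   ] F [ 0.5  0.2 -0.3] w 0.502 q [-0.09  0.32  1.75  0.    1.08  1.38]
15 rows; total mm [-175.9  310.9   -6.6] rv [-3.400e-01  2.000e-02 -3.289e+01]
0 dp [-0.72, 0.33, 0.01] turn [-0.0, 0.0, -0.44]
1 dp [-0.74, 0.3, 0.01] turn [-0.0, 0.0, -0.44]
2 dp [-0.75, 0.27, 0.01] turn [-0.0, 0.0, -0.44]
3 dp [-0.76, 0.24, 0.01] turn [-0.0, 0.0, -0.44]
4 dp [-0.77, 0.21, 0.01] turn [-0.0, 0.0, -0.44]
5 dp [-0.77, 0.18, 0.01] turn [-0.0, 0.0, -0.44]
6 dp [-0.78, 0.15, 0.01] turn [-0.0, 0.0, -0.44]
7 dp [-0.78, 0.12, 0.01] turn [-0.0, 0.0, -0.44]
8 dp [-0.79, 0.09, 0.01] turn [-0.0, 0.0, -0.44]
9 dp [-0.79, 0.06, 0.01] turn [-0.0, 0.0, -0.44]
10 dp [-0.79, 0.03, 0.01] turn [-0.0, 0.0, -0.44]
11 dp [-0.79, 0.0, 0.01] turn [-0.0, 0.0, -0.44]
12 dp [-0.79, -0.03, 0.01] turn [-0.0, 0.0, -0.44]
13 dp [-0.79, -0.06, 0.01] turn [-0.0, 0.0, -0.44]
14 dp [-0.79, -0.09, 0.01] turn [-0.0, 0.0, -0.44]
```

View pics/w12.png

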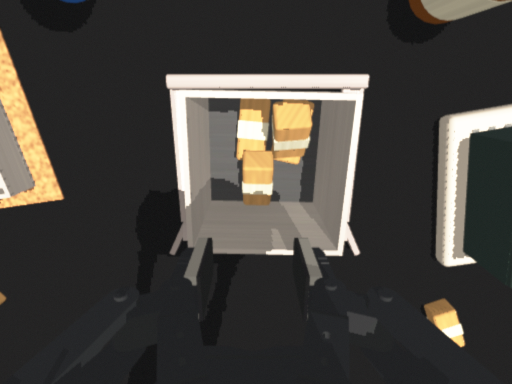

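Block dropped inside. Now block B (412.5,313). I'll lift a little to clear the tin, then go across.

step_arm(increments=[{"grip": 0,"dp": [-0.5,0.3,-0.3],"turn": [0,0,-0.3]},{"grip": 0,"dp": [-0.75,0.3,-0.3],"turn": [0,0,-0.45]},{"grip": -0.3,"dp": [-0.75,0.27,-0.2],"turn": [0,0,-0.45]},{"grip": -0.3,"dp": [-0.8,0.25,0],"turn": [0,0,-0.45]},{"grip": -0.3,"dp": [-0.8,0.2,0],"turn": [0,0,-0.45]},{"grip": -0.3,"dp": [-0.8,0.2,0],"turn": [0,0,-0.45]},{"grip": -0.3,"dp": [-0.8,0.15,0],"turn": [0,0,-0.45]},{"grip": -0.3,"dp": [-0.8,0.1,0],"turn": [0,0,-0.45]},{"grip": -0.3,"dp": [-0.8,0.1,0],"turn": [0,0,-0.45]},{"grip": -0.3,"dp": [-0.8,0.05,0.1],"turn": [0,0,-0.45]},{"grip": -0.3,"dp": [-0.8,0,0.2],"turn": [0,0,-0.45]},{"grip": -0.3,"dp": [-0.8,0,0.3],"turn": [0,0,-0.45]}])

```text
t: 41.55
position: [463.1, 248.3, 206.9]
eef_rot: [0.876, -0.482, 0.012, -0.013]
force: [-0.4, 0.0, -0.0]
width: 0.651
```

Run:
```python
from h import *
st()
plan([412.5,313,110],Rdown(-51.6),maxmm=22)
```

```text
t 41.55 p [463.1 248.3 206.9] yaw -57.67 z [ 0.033  0.011 -0.999] F [-0.4  0.  -0. ] w 0.651 q [ 0.41  0.13  1.92 -0.    1.05  1.42]
6 rows; total mm [-50.6  64.7 -96.9] rv [-1.93 -0.58 -6.06]
0 dp [-0.46, 0.06, 0.53] turn [-0.06, -0.02, -0.2]
1 dp [-0.46, 0.05, 0.53] turn [-0.06, -0.02, -0.2]
2 dp [-0.46, 0.04, 0.53] turn [-0.06, -0.02, -0.2]
3 dp [-0.46, 0.03, 0.54] turn [-0.06, -0.02, -0.2]
4 dp [-0.46, 0.02, 0.54] turn [-0.06, -0.02, -0.2]
5 dp [-0.46, 0.01, 0.54] turn [-0.06, -0.02, -0.2]
```

step_arm(increments=[{"grip": -0.3,"dp": [-0.5,0.06,0.4],"turn": [-0.1,-0.04,-0.2]},{"grip": -0.3,"dp": [-0.5,0.05,0.55],"turn": [-0.1,-0.03,-0.2]},{"grip": -0.3,"dp": [-0.5,0.04,0.55],"turn": [-0.1,-0.02,-0.2]},{"grip": -0.3,"dp": [-0.46,0.03,0.55],"turn": [-0.05,0,-0.2]},{"grip": -0.3,"dp": [-0.4,0.02,0.5],"turn": [0,0,-0.2]},{"grip": -0.3,"dp": [-0.3,0.01,0.4],"turn": [0,0,-0.15]},{"grip": -0.3,"dp": [-0.1,0,0.2],"turn": [0,0,0]},{"grip": -0.3,"dp": [0,0,0],"turn": [0,0,0]}])

```text
t: 42.35
position: [407.8, 318.3, 108.1]
eef_rot: [0.901, -0.434, 0.001, -0.001]
force: [-0.4, -0.9, -0.0]
width: 0.653
```

Run:
```python
from h import *
st()
c=cam("wrist"); save(c,"w13.png",1.)
P=pts(c); b=boxer(P); Q=b(360,470,265,365,20,30); print(len(Q),rect(Q),np.median(Q[:,2]))
plan([412.5,313,35],Rdown(-51.6),maxmm=14)
```

```text
t 42.35 p [407.8 318.3 108.1] yaw -51.47 z [ 0.003  0.001 -1.   ] F [-0.4 -0.9 -0. ] w 0.653 q [ 0.58  0.27  1.98 -0.    0.88  1.48]
2572 [412.9 313.   59.4  28.   38.1] 24.226941796213296
6 rows; total mm [  4.3  -5.3 -73.6] rv [-0.22 -0.07  0.12]
0 dp [0.04, 0.0, 0.41] turn [-0.01, -0.0, 0.0]
1 dp [0.04, 0.0, 0.41] turn [-0.01, -0.0, 0.0]
2 dp [0.04, 0.0, 0.41] turn [-0.01, -0.0, 0.0]
3 dp [0.04, 0.0, 0.41] turn [-0.01, -0.0, 0.0]
4 dp [0.04, -0.0, 0.41] turn [-0.01, -0.0, 0.0]
5 dp [0.04, -0.0, 0.41] turn [-0.01, -0.0, 0.0]
```

View pics/w13.png

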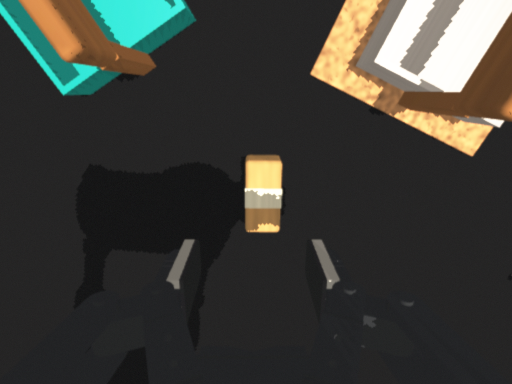

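step_arm(increments=[{"grip": -0.3,"dp": [0.08,0,0.3],"turn": [-0.02,0,0]},{"grip": -0.3,"dp": [0.08,0.02,0.45],"turn": [-0.02,0,0]},{"grip": -0.3,"dp": [0.04,0.02,0.45],"turn": [0,0,0]},{"grip": -0.3,"dp": [0.02,0,0.45],"turn": [0,0,0]},{"grip": -0.3,"dp": [0,0,0.45],"turn": [0,0,0]},{"grip": -0.3,"dp": [0,0,0.3],"turn": [0,0,0]},{"grip": -0.3,"dp": [0,0,0.1],"turn": [0,0,0]},{"grip": -0.3,"dp": [0,0,0],"turn": [0,0,0]}])

```text
t: 43.2
position: [414.2, 310.8, 27.8]
eef_rot: [0.9, -0.436, 0.001, -0.001]
force: [-0.8, -0.1, 0.3]
width: 0.65
```

Run:
```python
from h import *
st()
plan([412.9,313,11],Rdown(-51.7),maxmm=10)
```

```text
t 43.2 p [414.2 310.8  27.8] yaw -51.67 z [ 0.003 -0.    -1.   ] F [-0.8 -0.1  0.3] w 0.65 q [ 0.56  0.41  2.   -0.    0.72  1.46]
2 rows; total mm [ -1.3   2.2 -16.8] rv [-0.12 -0.11  0.03]
0 dp [-0.04, -0.01, 0.28] turn [-0.01, -0.01, 0.0]
1 dp [-0.04, -0.01, 0.28] turn [-0.01, -0.01, 0.0]
```

step_arm(increments=[{"grip": -0.3,"dp": [-0.04,0,0.25],"turn": [0,0,0]},{"grip": -0.3,"dp": [-0.03,0,0.18],"turn": [0,0,0]},{"grip": -0.3,"dp": [0,0,0.1],"turn": [0,0,0]},{"grip": -0.3,"dp": [0,0,0],"turn": [0,0,0]}])

```text
t: 43.6
position: [413.7, 313.5, 11.5]
eef_rot: [0.9, -0.436, 0.002, -0.002]
force: [-0.8, -0.2, 0.0]
width: 0.651
```

Run:
```python
from h import *
st()
```

```text
t 43.6 p [413.7 313.5  11.5] yaw -51.64 z [ 0.005  0.001 -1.   ] F [-0.8 -0.2  0. ] w 0.651 q [ 0.57  0.45  2.   -0.    0.69  1.47]
```

step_arm(increments=[{"grip": 1,"dp": [0,0,0],"turn": [0,0,0]},{"grip": 1,"dp": [0,0,0],"turn": [0,0,0]},{"grip": 1,"dp": [0,0,0],"turn": [0,0,0]},{"grip": 1,"dp": [0,0,0],"turn": [0,0,0]},{"grip": 1,"dp": [0,0,0],"turn": [0,0,0]},{"grip": 1,"dp": [0,0,-0.1],"turn": [0,0,0]},{"grip": 1,"dp": [0,0,-0.4],"turn": [0,0,0]},{"grip": 1,"dp": [0,0,-0.8],"turn": [0,0,0]},{"grip": 1,"dp": [0,0,-0.9],"turn": [0,0,0]},{"grip": 1,"dp": [0,0,-0.9],"turn": [0,0,0]},{"grip": 1,"dp": [0,0,-0.9],"turn": [0,0,0]}])

```text
t: 44.7
position: [410.0, 311.3, 134.8]
eef_rot: [0.9, -0.436, -0.0, 0.002]
force: [0.4, 0.1, -0.9]
width: 0.316
```

Run:
```python
from h import *
st()
t=np.r_[tinw(-15,12),200]; plan(t,Rdown(-84.7),maxmm=25)
```

```text
t 44.7 p [410.  311.3 134.8] yaw -51.65 z [-0.002 -0.003 -1.   ] F [ 0.4  0.1 -0.9] w 0.316 q [ 0.57  0.23  1.97 -0.    0.95  1.47]
16 rows; total mm [ 191.3 -322.5   65.2] rv [ 0.2  -0.14 33.05]
0 dp [0.77, 0.1, -0.13] turn [0.0, -0.0, 0.41]
1 dp [0.78, 0.08, -0.13] turn [0.0, -0.0, 0.41]
2 dp [0.78, 0.05, -0.13] turn [0.0, -0.0, 0.41]
3 dp [0.78, 0.02, -0.13] turn [0.0, -0.0, 0.41]
4 dp [0.78, -0.01, -0.13] turn [0.0, -0.0, 0.41]
5 dp [0.78, -0.04, -0.13] turn [0.0, -0.0, 0.41]
6 dp [0.78, -0.06, -0.14] turn [0.0, -0.0, 0.41]
7 dp [0.78, -0.09, -0.14] turn [0.0, -0.0, 0.41]
8 dp [0.77, -0.12, -0.14] turn [0.0, -0.0, 0.41]
9 dp [0.77, -0.15, -0.14] turn [0.0, -0.0, 0.41]
10 dp [0.76, -0.18, -0.14] turn [0.0, -0.0, 0.41]
11 dp [0.75, -0.2, -0.14] turn [0.0, -0.0, 0.41]
12 dp [0.75, -0.23, -0.14] turn [0.0, -0.0, 0.41]
13 dp [0.74, -0.26, -0.14] turn [0.0, -0.0, 0.41]
14 dp [0.73, -0.28, -0.14] turn [0.0, -0.0, 0.41]
15 dp [0.72, -0.31, -0.14] turn [0.0, -0.0, 0.41]
```

step_arm(increments=[{"grip": 1,"dp": [0.5,0.1,-0.4],"turn": [0,0,0.3]},{"grip": 1,"dp": [0.78,0.08,-0.4],"turn": [0,0,0.41]},{"grip": 1,"dp": [0.78,0.05,-0.4],"turn": [0,0,0.41]},{"grip": 1,"dp": [0.78,0.02,-0.4],"turn": [0,0,0.41]},{"grip": 1,"dp": [0.78,0,-0.3],"turn": [0,0,0.41]},{"grip": 1,"dp": [0.78,-0.04,-0.2],"turn": [0,0,0.41]},{"grip": 1,"dp": [0.78,-0.06,-0.1],"turn": [0,0,0.41]},{"grip": 1,"dp": [0.78,-0.1,-0.1],"turn": [0,0,0.41]},{"grip": 1,"dp": [0.77,-0.12,0],"turn": [0,0,0.41]},{"grip": 1,"dp": [0.77,-0.15,0],"turn": [0,0,0.41]},{"grip": 1,"dp": [0.75,-0.2,0],"turn": [0,0,0.41]},{"grip": 1,"dp": [0.7,-0.2,0],"turn": [0,0,0.41]}])

```text
t: 45.9
position: [553.6, 59.8, 214.4]
eef_rot: [0.781, -0.624, 0.004, -0.0]
force: [0.3, 0.9, -0.6]
width: 0.322
```

Run:
```python
from h import *
st()
t=np.r_[tinw(-15,12),180]; plan(t,Rdown(-84.7),maxmm=20)
```

```text
t 45.9 p [553.6  59.8 214.4] yaw -77.22 z [ 0.006 -0.004 -1.   ] F [ 0.3  0.9 -0.6] w 0.322 q [ 0.03  0.2   1.82 -0.    1.11  1.38]
5 rows; total mm [ 47.7 -70.9 -34.4] rv [-0.29 -0.29  7.48]
0 dp [0.53, -0.2, 0.23] turn [-0.01, -0.01, 0.3]
1 dp [0.52, -0.22, 0.23] turn [-0.01, -0.01, 0.3]
2 dp [0.52, -0.23, 0.23] turn [-0.01, -0.01, 0.3]
3 dp [0.51, -0.25, 0.23] turn [-0.01, -0.01, 0.3]
4 dp [0.51, -0.26, 0.23] turn [-0.01, -0.01, 0.3]
```

step_arm(increments=[{"grip": 1,"dp": [0.6,-0.22,0.1],"turn": [0,0,0.35]},{"grip": 1,"dp": [0.6,-0.23,0.15],"turn": [0,0,0.35]},{"grip": 1,"dp": [0.6,-0.25,0.2],"turn": [0,0,0.35]},{"grip": 1,"dp": [0.55,-0.26,0.2],"turn": [0,0,0.35]},{"grip": 1,"dp": [0.4,-0.2,0.2],"turn": [0,0,0.2]},{"grip": 1,"dp": [0.2,-0.1,0.1],"turn": [0,0,0]},{"grip": 1,"dp": [0,0,0],"turn": [0,0,0]}])

```text
t: 46.6
position: [605.0, -35.3, 184.0]
eef_rot: [0.73, -0.684, 0.003, 0.002]
force: [0.6, 0.7, -1.2]
width: 0.317
```

Run:
```python
from h import *
st()
t=np.r_[tinw(-18,-14),110]; plan(t,Rdown(-84.7),maxmm=12)
c=cam("wrist"); save(c,"w14.png",1.)
```

```text
t 46.6 p [605.  -35.3 184. ] yaw -86.29 z [ 0.002 -0.006 -1.   ] F [ 0.6  0.7 -1.2] w 0.317 q [-0.13  0.33  1.73 -0.01  1.08  1.38]
7 rows; total mm [ -4.3  -2.  -74. ] rv [-0.08 -0.38 -1.59]
0 dp [0.01, 0.02, 0.35] turn [-0.0, -0.01, -0.05]
1 dp [0.01, 0.02, 0.35] turn [-0.0, -0.01, -0.05]
2 dp [0.01, 0.02, 0.35] turn [-0.0, -0.01, -0.05]
3 dp [0.01, 0.02, 0.35] turn [-0.0, -0.01, -0.05]
4 dp [0.01, 0.02, 0.35] turn [-0.0, -0.01, -0.05]
5 dp [0.01, 0.02, 0.35] turn [-0.0, -0.01, -0.05]
6 dp [0.01, 0.02, 0.35] turn [-0.0, -0.01, -0.05]
```

View pics/w14.png

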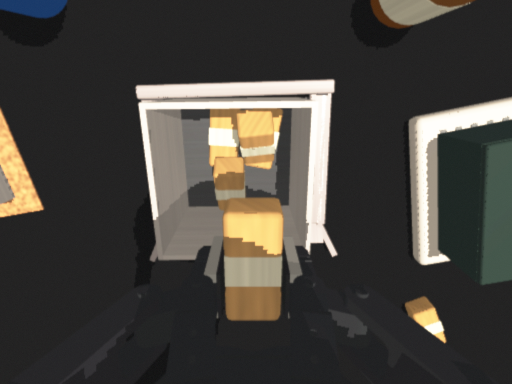

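step_arm(increments=[{"grip": 1,"dp": [0.02,0.05,0.3],"turn": [0,-0.03,-0.1]},{"grip": 1,"dp": [0.02,0.04,0.4],"turn": [0,-0.03,-0.1]},{"grip": 1,"dp": [0,0.03,0.4],"turn": [0,0,-0.1]},{"grip": 1,"dp": [0,0,0.4],"turn": [0,0,0]},{"grip": 1,"dp": [0,0,0.4],"turn": [0,0,0]},{"grip": 1,"dp": [0,0,0.4],"turn": [0,0,0]},{"grip": 1,"dp": [0,0,0.3],"turn": [0,0,0]},{"grip": 1,"dp": [0,0,0.2],"turn": [0,0,0]},{"grip": 1,"dp": [0,0,0],"turn": [0,0,0]}])

```text
t: 47.55
position: [598.5, -33.0, 91.3]
eef_rot: [0.741, -0.672, -0.001, 0.001]
force: [-0.1, -0.2, -0.6]
width: 0.315
```

Run:
```python
from h import *
st()
t=np.r_[tinw(-18,-14),75]; plan(t,Rdown(-84.7),maxmm=12)
```

```text
t 47.55 p [598.5 -33.   91.3] yaw -84.39 z [-0.003  0.001 -1.   ] F [-0.1 -0.2 -0.6] w 0.315 q [-0.13  0.44  1.79  0.    0.92  1.34]
2 rows; total mm [  2.2  -4.3 -16.3] rv [0.15 0.06 0.31]
0 dp [0.08, -0.03, 0.27] turn [0.02, 0.01, 0.03]
1 dp [0.08, -0.03, 0.27] turn [0.02, 0.01, 0.03]
```

step_arm(increments=[{"grip": 1,"dp": [0.08,-0.03,0.25],"turn": [0,0,0.03]},{"grip": 1,"dp": [0.06,-0.02,0.25],"turn": [0,0,0.02]},{"grip": 1,"dp": [0,0,0.1],"turn": [0,0,0]},{"grip": 0,"dp": [0,0,0],"turn": [0,0,0]},{"grip": 0,"dp": [0,0,0],"turn": [0,0,0]},{"grip": 0,"dp": [0,0,0],"turn": [0,0,0]},{"grip": 0,"dp": [0,0,-0.3],"turn": [0,0,0]},{"grip": 0,"dp": [0,0,-0.6],"turn": [0,0,0]},{"grip": 0,"dp": [0,0,-0.9],"turn": [0,0,0]},{"grip": 0,"dp": [0,0,-0.9],"turn": [0,0,0]},{"grip": 0,"dp": [0,0,-0.9],"turn": [0,0,0]},{"grip": 0,"dp": [0,0,-0.9],"turn": [0,0,0]}])

```text
t: 48.75
position: [599.8, -38.2, 211.6]
eef_rot: [0.739, -0.674, -0.003, 0.002]
force: [0.7, -0.5, 0.0]
width: 0.502
```

Run:
```python
from h import *
st()
c=cam("wrist"); save(c,"w15.png",1.5)
P=pts(c); b=boxer(P); Q=b(340,480,-360,-190,19,30); print(len(Q),rect(Q) if len(Q) else "")
```

```text
t 48.75 p [599.8 -38.2 211.6] yaw -84.73 z [-0.006  0.001 -1.   ] F [ 0.7 -0.5  0. ] w 0.502 q [-0.14  0.29  1.71  0.    1.14  1.34]
267 [ 435.1 -271.2   46.8   18.    54.4]
```

View pics/w15.png

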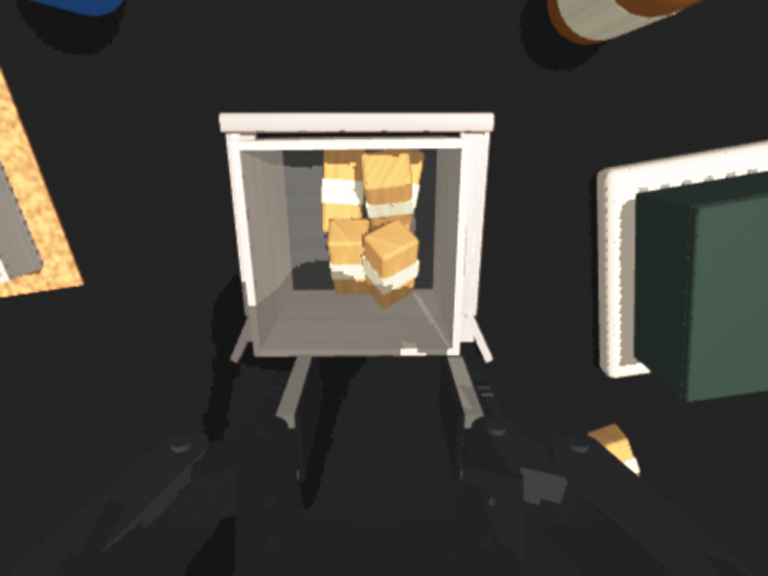

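Run:
```python
from h import *
plan([390,-265,230],Rdown(-84.7),maxmm=26)
```

```text
12 rows; total mm [-213.3 -226.3   12.4] rv [-0.18 -0.04 -0.03]
0 dp [0.57, 0.65, -0.04] turn [-0.0, -0.0, -0.0]
1 dp [0.57, 0.65, -0.04] turn [-0.0, -0.0, -0.0]
2 dp [0.57, 0.65, -0.04] turn [-0.0, -0.0, -0.0]
3 dp [0.57, 0.65, -0.04] turn [-0.0, -0.0, -0.0]
4 dp [0.57, 0.65, -0.04] turn [-0.0, -0.0, -0.0]
5 dp [0.57, 0.65, -0.04] turn [-0.0, -0.0, -0.0]
6 dp [0.57, 0.65, -0.04] turn [-0.0, -0.0, -0.0]
7 dp [0.57, 0.65, -0.04] turn [-0.0, -0.0, -0.0]
8 dp [0.57, 0.65, -0.04] turn [-0.0, -0.0, -0.0]
9 dp [0.57, 0.65, -0.03] turn [-0.0, -0.0, -0.0]
10 dp [0.57, 0.65, -0.03] turn [-0.0, -0.0, -0.0]
11 dp [0.57, 0.65, -0.03] turn [-0.0, -0.0, -0.0]
```

step_arm(increments=[{"grip": 0,"dp": [0.4,0.5,-0.2],"turn": [0,0,0]},{"grip": 0,"dp": [0.6,0.65,-0.1],"turn": [0,0,0]},{"grip": -0.3,"dp": [0.6,0.65,-0.1],"turn": [0,0,0]},{"grip": -0.3,"dp": [0.6,0.65,0],"turn": [0,0,0]},{"grip": -0.3,"dp": [0.6,0.65,0],"turn": [0,0,0]},{"grip": -0.3,"dp": [0.6,0.65,0],"turn": [0,0,0]},{"grip": -0.3,"dp": [0.6,0.65,0],"turn": [0,0,0]},{"grip": -0.3,"dp": [0.6,0.65,0],"turn": [0,0,0]},{"grip": -0.3,"dp": [0.6,0.65,0],"turn": [0,0,0]},{"grip": -0.3,"dp": [0.5,0.5,0],"turn": [0,0,0]},{"grip": -0.3,"dp": [0.3,0.3,0],"turn": [0,0,0]},{"grip": -0.3,"dp": [0,0,0],"turn": [0,0,0]}])

```text
t: 50.0
position: [424.2, -247.3, 239.7]
eef_rot: [0.739, -0.673, 0.014, -0.004]
force: [-0.0, 0.3, 1.0]
width: 0.649
```

Run:
```python
from h import *
st()
c=cam("wrist"); save(c,"w16.png",1.5)
P=pts(c); b=boxer(P); Q=b(340,490,-360,-190,19,30); print(len(Q),rect(Q) if len(Q) else "",np.median(Q[:,2]))
```

```text
t 50.0 p [ 424.2 -247.3  239.7] yaw -84.67 z [ 0.026 -0.013 -1.   ] F [-0.   0.3  1. ] w 0.649 q [-0.62  0.03  1.96  0.01  1.12  0.86]
1109 [ 418.4 -268.4   59.8   28.4   29.2] 24.19454642691153
```

View pics/w16.png

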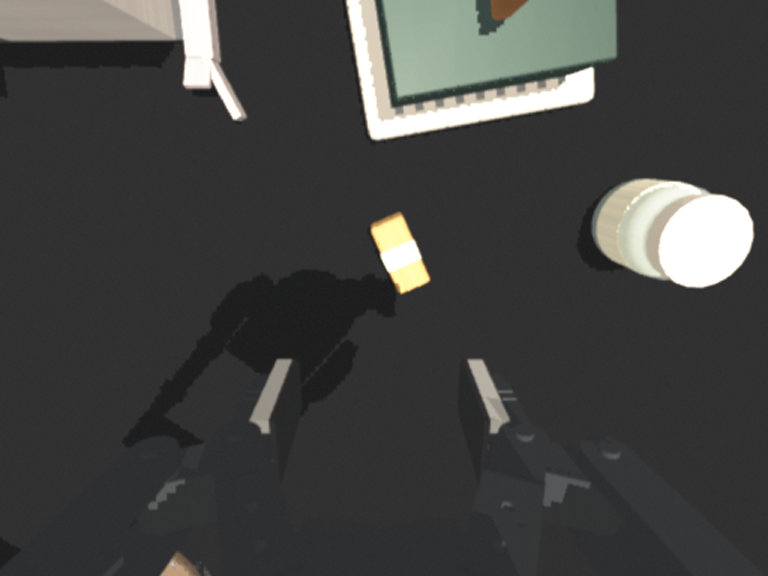

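Run:
```python
from h import *
plan([418.4,-268.4,100],Rdown(-60.8),maxmm=20)
```

```text
8 rows; total mm [  -6.4  -21.7 -139.7] rv [ -1.26  -1.17 -23.82]
0 dp [0.08, 0.05, 0.58] turn [-0.03, -0.03, -0.6]
1 dp [0.08, 0.05, 0.58] turn [-0.03, -0.03, -0.6]
2 dp [0.08, 0.05, 0.58] turn [-0.03, -0.03, -0.6]
3 dp [0.07, 0.06, 0.58] turn [-0.03, -0.03, -0.6]
4 dp [0.07, 0.06, 0.58] turn [-0.03, -0.03, -0.6]
5 dp [0.07, 0.06, 0.58] turn [-0.03, -0.03, -0.6]
6 dp [0.07, 0.06, 0.58] turn [-0.03, -0.03, -0.6]
7 dp [0.07, 0.07, 0.58] turn [-0.03, -0.03, -0.6]
```

step_arm(increments=[{"grip": -0.3,"dp": [0.1,0.07,0.4],"turn": [-0.06,-0.06,-0.5]},{"grip": -0.3,"dp": [0.1,0.07,0.58],"turn": [-0.06,-0.06,-0.6]},{"grip": -0.3,"dp": [0.1,0.07,0.58],"turn": [-0.04,-0.04,-0.6]},{"grip": -0.3,"dp": [0.1,0.06,0.58],"turn": [-0.03,-0.03,-0.6]},{"grip": -0.3,"dp": [0.07,0.06,0.58],"turn": [0,0,-0.6]},{"grip": -0.3,"dp": [0.07,0.06,0.58],"turn": [0,0,-0.6]},{"grip": -0.3,"dp": [0.05,0.06,0.5],"turn": [0,0,-0.6]},{"grip": -0.3,"dp": [0.03,0,0.3],"turn": [0,0,-0.4]},{"grip": -0.3,"dp": [0,0,0],"turn": [0,0,0]}])

```text
t: 50.95
position: [427.5, -263.6, 114.6]
eef_rot: [0.863, -0.506, 0.007, -0.004]
force: [0.1, -0.1, 0.8]
width: 0.655
```

Run:
```python
from h import *
st()
c=cam("wrist"); save(c,"w17.png",1)
P=pts(c); b=boxer(P); Q=b(360,490,-330,-210,20,30); print(len(Q),rect(Q) if len(Q) else "",np.median(Q[:,2]))
r=rect(Q); plan([r[0],r[1],35],Rdown(-60.8),maxmm=13)
```

```text
t 50.95 p [ 427.5 -263.6  114.6] yaw -60.74 z [ 0.017  0.001 -1.   ] F [ 0.1 -0.1  0.8] w 0.655 q [-0.65  0.23  2.02  0.01  0.88  0.41]
2354 [ 418.5 -268.3   60.1   28.    30.2] 24.176370881797325
7 rows; total mm [ -9.3  -4.5 -80.2] rv [-0.87 -0.48  0.03]
0 dp [-0.01, 0.05, 0.38] turn [-0.02, -0.01, 0.0]
1 dp [-0.01, 0.05, 0.38] turn [-0.02, -0.01, 0.0]
2 dp [-0.01, 0.05, 0.38] turn [-0.02, -0.01, 0.0]
3 dp [-0.0, 0.05, 0.38] turn [-0.02, -0.01, 0.0]
4 dp [-0.0, 0.05, 0.38] turn [-0.02, -0.01, 0.0]
5 dp [-0.0, 0.05, 0.38] turn [-0.02, -0.01, 0.0]
6 dp [-0.0, 0.05, 0.38] turn [-0.02, -0.01, 0.0]
```

View pics/w17.png

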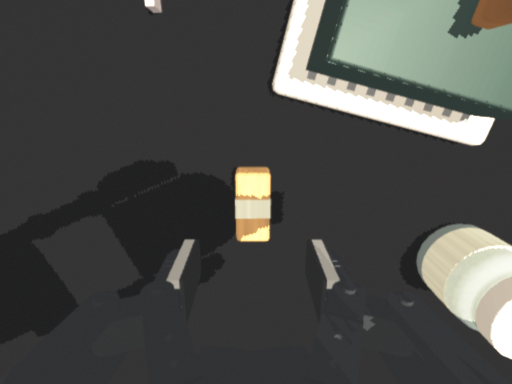

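step_arm(increments=[{"grip": -0.3,"dp": [0,0.1,0.3],"turn": [-0.05,-0.04,0]},{"grip": -0.3,"dp": [0,0.1,0.42],"turn": [-0.05,-0.03,0]},{"grip": -0.3,"dp": [0,0.07,0.42],"turn": [-0.04,-0.02,0]},{"grip": -0.3,"dp": [0,0.05,0.42],"turn": [0,0,0]},{"grip": -0.3,"dp": [0,0.02,0.42],"turn": [0,0,0]},{"grip": -0.3,"dp": [0,0,0.4],"turn": [0,0,0]},{"grip": -0.3,"dp": [0,0,0.25],"turn": [0,0,0]},{"grip": -0.3,"dp": [0,0,0.1],"turn": [0,0,0]},{"grip": -0.3,"dp": [0,0,0],"turn": [0,0,0]}])

```text
t: 51.9
position: [420.2, -269.0, 26.9]
eef_rot: [0.862, -0.506, 0.001, -0.001]
force: [0.1, 1.1, 0.7]
width: 0.646
```

Run:
```python
from h import *
st()
plan([418.5,-268.3,11],Rdown(-60.3),maxmm=10)
```

```text
t 51.9 p [ 420.2 -269.    26.9] yaw -60.82 z [ 0.003  0.    -1.   ] F [0.1 1.1 0.7] w 0.646 q [-0.66  0.39  2.05  0.    0.7   0.4 ]
2 rows; total mm [ -1.7   0.7 -15.9] rv [-0.17 -0.07 -0.52]
0 dp [-0.02, 0.02, 0.26] turn [-0.02, -0.01, -0.05]
1 dp [-0.02, 0.02, 0.26] turn [-0.02, -0.01, -0.05]
```

step_arm(increments=[{"grip": -0.3,"dp": [-0.03,0.03,0.22],"turn": [-0.02,0,-0.05]},{"grip": -0.3,"dp": [-0.02,0.02,0.18],"turn": [0,0,-0.05]},{"grip": -0.3,"dp": [0,0,0.1],"turn": [0,0,0]},{"grip": -0.3,"dp": [0,0,0],"turn": [0,0,0]}])

```text
t: 52.3
position: [419.1, -269.1, 11.7]
eef_rot: [0.865, -0.502, 0.002, -0.0]
force: [-0.3, 0.6, -0.4]
width: 0.652
```

Run:
```python
from h import *
st()
```

```text
t 52.3 p [ 419.1 -269.1   11.7] yaw -60.27 z [ 0.004 -0.002 -1.   ] F [-0.3  0.6 -0.4] w 0.652 q [-0.66  0.42  2.05  0.    0.67  0.39]
```

step_arm(increments=[{"grip": 1,"dp": [0,0,0],"turn": [0,0,0]},{"grip": 1,"dp": [0,0,0],"turn": [0,0,0]},{"grip": 1,"dp": [0,0,0],"turn": [0,0,0]},{"grip": 1,"dp": [0,0,0],"turn": [0,0,0]},{"grip": 1,"dp": [0,0,0],"turn": [0,0,0]},{"grip": 1,"dp": [0,0,-0.1],"turn": [0,0,0]},{"grip": 1,"dp": [0,0,-0.4],"turn": [0,0,0]},{"grip": 1,"dp": [0,0,-0.8],"turn": [0,0,0]},{"grip": 1,"dp": [0,0,-0.9],"turn": [0,0,0]},{"grip": 1,"dp": [0,0,-0.9],"turn": [0,0,0]},{"grip": 1,"dp": [0,0,-0.9],"turn": [0,0,0]},{"grip": 1,"dp": [0,0,-0.9],"turn": [0,0,0]}])

```text
t: 53.5
position: [415.6, -266.4, 164.0]
eef_rot: [0.865, -0.502, -0.002, -0.001]
force: [0.4, 0.6, -0.2]
width: 0.319
```

Run:
```python
from h import *
st()
t=np.r_[tinw(-12,14),200]; plan(t,Rdown(-84.7),maxmm=25)
```

```text
t 53.5 p [ 415.6 -266.4  164. ] yaw -60.26 z [-0.003  0.003 -1.   ] F [ 0.4  0.6 -0.2] w 0.319 q [-0.66  0.15  2.    0.    1.    0.39]
13 rows; total mm [188.5 257.6  36. ] rv [ 0.1   0.21 24.44]
0 dp [-0.33, -0.75, -0.09] turn [0.0, 0.0, 0.38]
1 dp [-0.36, -0.74, -0.09] turn [0.0, 0.0, 0.38]
2 dp [-0.38, -0.72, -0.09] turn [0.0, 0.0, 0.38]
3 dp [-0.41, -0.71, -0.09] turn [0.0, 0.0, 0.38]
4 dp [-0.43, -0.7, -0.09] turn [0.0, 0.0, 0.38]
5 dp [-0.45, -0.68, -0.09] turn [0.0, 0.0, 0.38]
6 dp [-0.47, -0.67, -0.09] turn [0.0, 0.0, 0.38]
7 dp [-0.5, -0.65, -0.09] turn [0.0, 0.0, 0.38]
8 dp [-0.52, -0.64, -0.09] turn [0.0, 0.0, 0.38]
9 dp [-0.54, -0.62, -0.09] turn [0.0, 0.0, 0.38]
10 dp [-0.56, -0.6, -0.09] turn [0.0, 0.0, 0.38]
11 dp [-0.58, -0.58, -0.09] turn [0.0, 0.0, 0.38]
12 dp [-0.59, -0.56, -0.09] turn [0.0, 0.0, 0.38]
```

step_arm(increments=[{"grip": 1,"dp": [-0.3,-0.5,-0.4],"turn": [0,0,0.3]},{"grip": 1,"dp": [-0.36,-0.74,-0.3],"turn": [0,0,0.38]},{"grip": 1,"dp": [-0.38,-0.72,-0.3],"turn": [0,0,0.38]},{"grip": 1,"dp": [-0.4,-0.7,-0.3],"turn": [0,0,0.38]},{"grip": 1,"dp": [-0.43,-0.7,-0.1],"turn": [0,0,0.38]},{"grip": 1,"dp": [-0.45,-0.68,0],"turn": [0,0,0.38]},{"grip": 1,"dp": [-0.47,-0.67,0],"turn": [0,0,0.38]},{"grip": 1,"dp": [-0.5,-0.65,0],"turn": [0,0,0.38]},{"grip": 1,"dp": [-0.52,-0.64,0],"turn": [0,0,0.38]},{"grip": 1,"dp": [-0.54,-0.62,0],"turn": [0,0,0.38]},{"grip": 1,"dp": [-0.5,-0.5,0],"turn": [0,0,0.38]},{"grip": 1,"dp": [-0.3,-0.3,0],"turn": [0,0,0.38]}])

```text
t: 54.7
position: [582.2, -40.0, 227.3]
eef_rot: [0.744, -0.668, 0.01, -0.003]
force: [-0.8, -0.5, -0.2]
width: 0.315
```

Run:
```python
from h import *
st()
t=np.r_[tinw(-12,14),180]; plan(t,Rdown(-84.7),maxmm=15)
```

```text
t 54.7 p [582.2 -40.  227.3] yaw -83.84 z [ 0.019 -0.009 -1.   ] F [-0.8 -0.5 -0.2] w 0.315 q [-0.14  0.23  1.76 -0.01  1.13  1.33]
5 rows; total mm [ 21.9  31.1 -47.3] rv [-1.01 -0.59  0.86]
0 dp [-0.19, -0.16, 0.32] turn [-0.04, -0.02, 0.03]
1 dp [-0.19, -0.16, 0.32] turn [-0.04, -0.02, 0.03]
2 dp [-0.19, -0.16, 0.32] turn [-0.04, -0.02, 0.03]
3 dp [-0.19, -0.16, 0.32] turn [-0.04, -0.02, 0.03]
4 dp [-0.19, -0.16, 0.32] turn [-0.04, -0.02, 0.03]
```

step_arm(increments=[{"grip": 1,"dp": [-0.2,-0.15,0.2],"turn": [-0.08,-0.05,0.03]},{"grip": 1,"dp": [-0.2,-0.15,0.3],"turn": [-0.06,-0.04,0.03]},{"grip": 1,"dp": [-0.2,-0.15,0.3],"turn": [-0.04,-0.03,0.03]},{"grip": 1,"dp": [-0.2,-0.15,0.3],"turn": [-0.02,0,0.03]},{"grip": 1,"dp": [-0.12,-0.1,0.25],"turn": [0,0,0.03]},{"grip": 1,"dp": [0,0,0.1],"turn": [0,0,0]},{"grip": 1,"dp": [0,0,0],"turn": [0,0,0]}])

```text
t: 55.4
position: [600.1, -8.2, 180.1]
eef_rot: [0.74, -0.672, -0.002, 0.001]
force: [0.9, -0.3, -0.4]
width: 0.321
```

Run:
```python
from h import *
st()
t=np.r_[tinw(-12,14),85]; plan(t,Rdown(-84.7),maxmm=12)
c=cam("wrist"); save(c,"w18.png",1)
```

```text
t 55.4 p [600.1  -8.2 180.1] yaw -84.5 z [-0.004  0.    -1.   ] F [ 0.9 -0.3 -0.4] w 0.321 q [-0.09  0.32  1.74 -0.    1.08  1.39]
8 rows; total mm [  4.   -0.7 -95.1] rv [0.24 0.04 0.2 ]
0 dp [0.0, -0.02, 0.4] turn [0.01, 0.0, 0.01]
1 dp [0.0, -0.02, 0.4] turn [0.01, 0.0, 0.01]
2 dp [0.0, -0.02, 0.4] turn [0.01, 0.0, 0.01]
3 dp [0.0, -0.02, 0.4] turn [0.01, 0.0, 0.01]
4 dp [0.0, -0.02, 0.4] turn [0.01, 0.0, 0.01]
5 dp [0.0, -0.02, 0.4] turn [0.01, 0.0, 0.01]
6 dp [0.0, -0.02, 0.4] turn [0.01, 0.0, 0.01]
7 dp [0.0, -0.02, 0.4] turn [0.01, 0.0, 0.01]
```

View pics/w18.png

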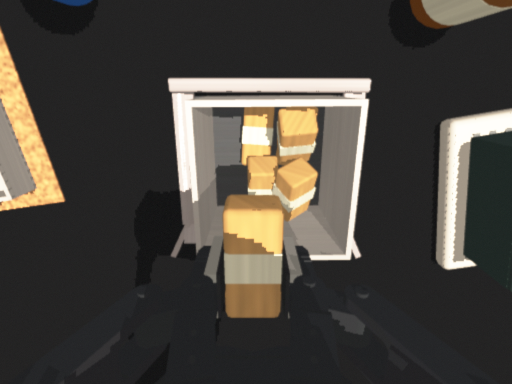

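step_arm(increments=[{"grip": 1,"dp": [0,-0.03,0.3],"turn": [0.02,0,0.02]},{"grip": 1,"dp": [0,-0.03,0.42],"turn": [0.02,0,0.02]},{"grip": 1,"dp": [0,-0.02,0.42],"turn": [0,0,0]},{"grip": 1,"dp": [0,-0.02,0.42],"turn": [0,0,0]},{"grip": 1,"dp": [0,-0.02,0.42],"turn": [0,0,0]},{"grip": 1,"dp": [0,0,0.42],"turn": [0,0,0]},{"grip": 1,"dp": [0,0,0.3],"turn": [0,0,0]},{"grip": 1,"dp": [0,0,0.15],"turn": [0,0,0]},{"grip": 1,"dp": [0,0,0],"turn": [0,0,0]}])

```text
t: 56.35
position: [603.1, -8.8, 86.5]
eef_rot: [0.738, -0.674, -0.001, 0.0]
force: [1.0, -0.0, -0.8]
width: 0.318
```

Run:
```python
from h import *
st()
t=np.r_[tinw(-12,14),85]; plan(t,Rdown(-84.7),maxmm=12)
```

```text
t 56.35 p [603.1  -8.8  86.5] yaw -84.8 z [-0.002  0.001 -1.   ] F [ 1.  -0.  -0.8] w 0.318 q [-0.09  0.45  1.78  0.    0.91  1.39]
1 rows; total mm [ 1.  -0.  -1.5] rv [ 0.1   0.04 -0.1 ]
0 dp [0.0, -0.03, 0.05] turn [0.02, 0.01, -0.02]
```

step_arm(increments=[{"grip": 0,"dp": [0,0,0],"turn": [0,0,0]},{"grip": 0,"dp": [0,0,0],"turn": [0,0,0]},{"grip": 0,"dp": [0,0,0],"turn": [0,0,0]},{"grip": 0,"dp": [0,0,-0.3],"turn": [0,0,0]},{"grip": 0,"dp": [0,0,-0.6],"turn": [0,0,0]},{"grip": 0,"dp": [0,0,-0.9],"turn": [0,0,0]},{"grip": 0,"dp": [0,0,-0.9],"turn": [0,0,0]},{"grip": 0,"dp": [0,0.2,-0.9],"turn": [0,0,0]},{"grip": 0,"dp": [0,0.5,-0.9],"turn": [0,0,0]},{"grip": 0,"dp": [0,0.7,-0.8],"turn": [0,0,0]},{"grip": 0,"dp": [0,0.7,-0.5],"turn": [0,0,0]},{"grip": 0,"dp": [0,0.5,-0.2],"turn": [0,0,0]}])

```text
t: 57.55
position: [527.8, -16.4, 284.1]
eef_rot: [0.739, -0.674, 0.006, -0.004]
force: [-0.6, -0.3, 0.8]
width: 0.497
```

step_arm(increments=[{"grip": 0,"dp": [0,0.5,0],"turn": [0,0,0]},{"grip": 0,"dp": [0,0.3,0],"turn": [0,0,0]},{"grip": 0,"dp": [0,0,0],"turn": [0,0,0]},{"grip": 0,"dp": [0,0,0],"turn": [0,0,0]},{"grip": 0,"dp": [0,0,0],"turn": [0,0,0]}])

```text
t: 58.05
position: [504.1, -18.9, 290.5]
eef_rot: [0.739, -0.674, 0.01, -0.008]
force: [0.4, -1.0, -0.2]
width: 0.499
```

Run:
```python
from h import *
from m2 import fitdock
st()
c=cam("wrist"); save(c,"w19.png",1.5); np.savez("pics/w19.npz",**c)
P=pts(c); b=boxer(P); Q=b(520,710,-110,70,106,116); print("rim",rect(Q),np.median(Q[:,2]))
x,y,z=np.moveaxis(P,-1,0)
d=(np.stack([x,y],-1)-TIN)@np.array([[np.cos(np.radians(5.3)),-np.sin(np.radians(5.3))],[np.sin(np.radians(5.3)),np.cos(np.radians(5.3))]])
m=(abs(d[...,0])<52)&(abs(d[...,1])<52); print("max z inside",np.nanmax(z[m]),np.percentile(z[m],[50,99]))
try: fitdock(P)
except Exception as e: print(e)
c=cam("top"); save(c,"t4.png",1.5); c=cam("scene"); save(c,"s9.png",1.5)
```

```text
t 58.05 p [504.1 -18.9 290.5] yaw -84.78 z [ 0.026 -0.003 -1.   ] F [ 0.4 -1.  -0.2] w 0.499 q [-0.12  0.01  1.87  0.    1.23  1.36]
rim [611.6 -23.2 114.  120.4   5.7] 110.21718669131218
max z inside 94.78397148250355 [59.14837636 91.59539375]
da -0.49 endstop -13.98 mid 0.4 lip gap 113.9 stop x 49.5 ends 13.4
da 8.57 endstop -5.7 mid -1.23 lip gap 118.3 stop x 54.4 ends 17.0
da 3.09 endstop -14.01 mid 0.09 lip gap 119.4 stop x 62.5 ends 21.8
da 7.7 endstop -5.83 mid -0.66 lip gap 121.4 stop x 59.6 ends 20.1
dock c [578.  -26.3] yaw 3.9
```

View pics/w19.png

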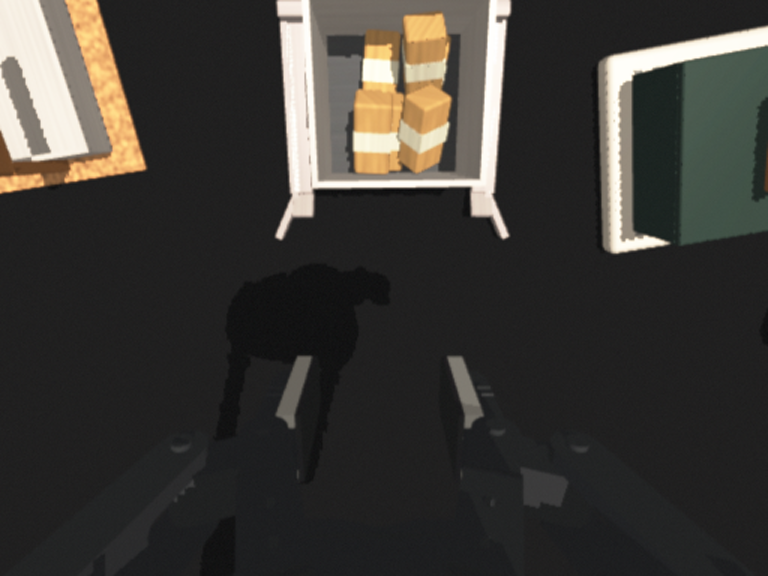

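View pics/s9.png

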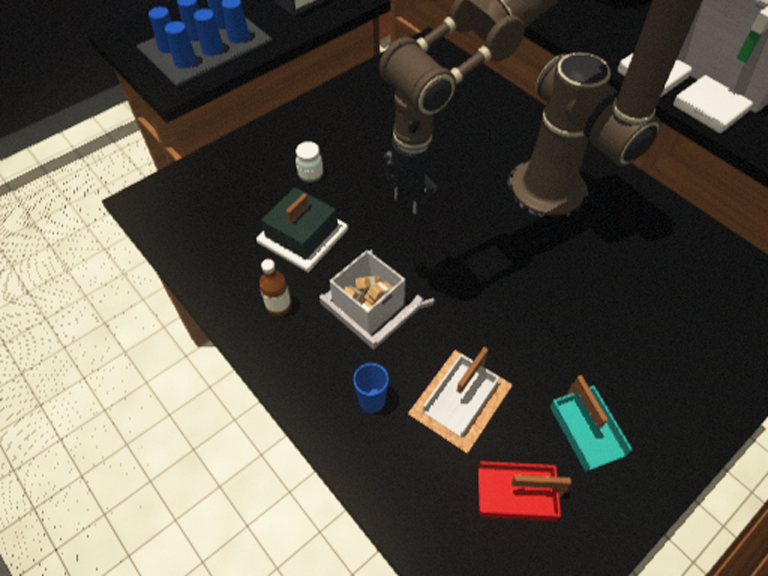

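View pics/t4.png

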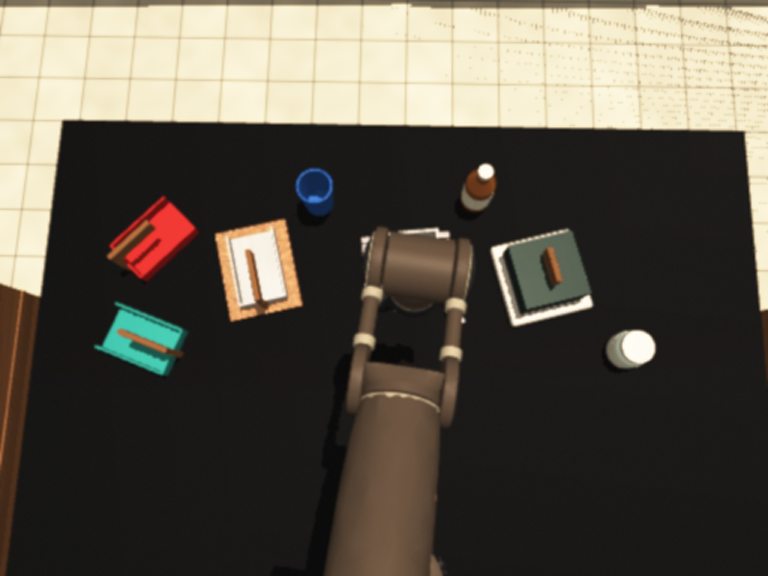

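step_arm(increments=[{"grip": 0,"dp": [0,-0.4,-0.2],"turn": [-0.1,0,0]},{"grip": 0,"dp": [0,-0.6,-0.3],"turn": [-0.1,0,0]},{"grip": 0,"dp": [0,-0.6,-0.3],"turn": [-0.1,0,0]},{"grip": 0,"dp": [0,-0.3,-0.3],"turn": [0,0,0]},{"grip": 0,"dp": [0,0,0],"turn": [0,0,0]},{"grip": 0,"dp": [0,0,0],"turn": [0,0,0]}])

```text
t: 58.8
position: [562.3, -13.0, 320.3]
eef_rot: [0.739, -0.674, -0.002, 0.005]
force: [0.2, 0.3, 0.4]
width: 0.496
```

Run:
```python
from h import *
st()
c=cam("wrist"); save(c,"w20.png",1.5); np.savez("pics/w20.npz",**c)
P=pts(c); b=boxer(P); Q=b(520,710,-110,70,106,116); print("rim",rect(Q),np.median(Q[:,2]))
Q=b(640,720,-110,80,24,36); print("stop",rect(Q))
rgb=c["color"].astype(int); br=(rgb[...,0]-rgb[...,2]>60)
x,y,z=np.moveaxis(P,-1,0)
m=br&(x>550)&(x<690)&(y>-90)&(y<50); print("block z",np.nanpercentile(z[m],[0,50,90,99,100]).round(1),m.sum())
Q=b(540,560,-140,90,12,24); print(len(Q))
```

```text
t 58.8 p [562.3 -13.  320.3] yaw -84.75 z [-0.01  -0.004 -1.   ] F [0.2 0.3 0.4] w 0.496 q [-0.1   0.13  1.69 -0.01  1.34  1.38]
rim [614.8 -22.9 120.3 120.2   5.8] 110.13351064581042
stop [662.3 -17.4  54.1 181.3   5.2]
block z [ 5.2 71.6 86.4 91.9 93.6] 3243
308
```

View pics/w20.png

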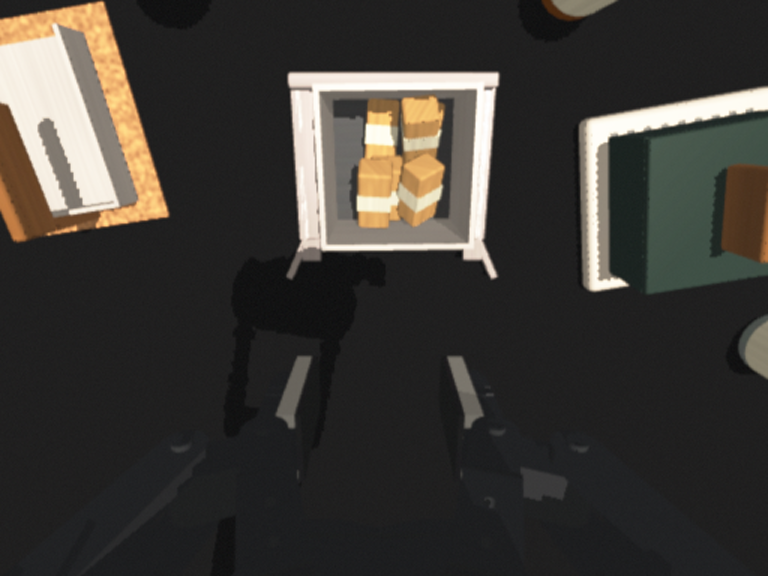

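Run:
```python
from h import *
for f in("w1","w20"):
    c=dict(np.load(f"pics/{f}.npz")); P=pts(c); x,y,z=np.moveaxis(P,-1,0)
    a=np.radians(5.3); d=(np.stack([x,y],-1)-np.array([616,-21.7]))@np.array([[np.cos(a),-np.sin(a)],[np.sin(a),np.cos(a)]])
    X,Y=d[...,0],d[...,1]
    m=(X>55)&(X<90)&(abs(Y)<80)&(z>27)&(z<34); print(f,"stop top x",np.percentile(X[m],[1,50,99]).round(1),"y",np.percentile(Y[m],[1,99]).round(1))
    m=(abs(X)<50)&(abs(Y)>68)&(abs(Y)<100)&(z>15)&(z<21)
    for s in(1,-1): 
        k=m&(Y*s>0); print(" lip",np.percentile(Y[k],[1,99]).round(1))
    m=(abs(Y)>60)&(abs(Y)<110)&(X<-60)&(z>14)&(z<22); print(" mouth end x",np.percentile(X[m],[0.5,2]).round(1))
    m=(abs(X)<70)&(abs(Y)<70)&(z>107)&(z<114)
    if f!="w1": print(" rim",np.percentile(X[m],[.5,99.5]).round(1),np.percentile(Y[m],[.5,99.5]).round(1))
```

```text
w1 stop top x [62.1 67.5 73.3] y [-78.5  78.3]
 lip [71.1 90.9]
 lip [-90.7 -71. ]
 mouth end x [-115.6 -113.4]
w20 stop top x [62.7 69.7 73.4] y [-78.9  79. ]
 lip [71.7 90.9]
 lip [-90.8 -80.8]
 mouth end x [-115.1 -113. ]
 rim [-61.1  59.2] [-61.2  59.2]
```

The lid, tray and all six blocks look right. Block tops reach z≈93, under the 110 rim. In the dock frame the tin reads about (−1,−1) mm, and there is about 3 mm free before the stop, so I'll nudge it home with closed fingers at its rear wall.

Run:
```python
from h import *
s=plan([510,-31.9,200],Rdown(-84.7),maxmm=22); plan([510,-31.9,75],Rdown(-84.7),start=s,maxmm=22)
```

```text
7 rows; total mm [ -52.2  -18.8 -120.3] rv [ 0.56 -0.19 -0.06]
0 dp [0.06, 0.25, 0.58] turn [0.02, -0.01, -0.0]
1 dp [0.06, 0.25, 0.58] turn [0.02, -0.01, -0.0]
2 dp [0.07, 0.25, 0.58] turn [0.02, -0.01, -0.0]
3 dp [0.07, 0.25, 0.57] turn [0.02, -0.01, -0.0]
4 dp [0.07, 0.25, 0.57] turn [0.02, -0.01, -0.0]
5 dp [0.07, 0.25, 0.57] turn [0.02, -0.01, -0.0]
6 dp [0.07, 0.26, 0.57] turn [0.02, -0.01, -0.0]
6 rows; total mm [   0.    0. -125.] rv [0. 0. 0.]
0 dp [0.0, 0.0, 0.69] turn [0.0, 0.0, 0.0]
1 dp [0.0, 0.0, 0.69] turn [0.0, 0.0, 0.0]
2 dp [0.0, 0.0, 0.69] turn [0.0, 0.0, 0.0]
3 dp [0.0, 0.0, 0.69] turn [0.0, 0.0, 0.0]
4 dp [0.0, 0.0, 0.69] turn [0.0, 0.0, 0.0]
5 dp [0.0, 0.0, 0.69] turn [0.0, 0.0, 0.0]
```

step_arm(increments=[{"grip": 1,"dp": [0.07,0.4,0.3],"turn": [0.03,-0.02,0]},{"grip": 1,"dp": [0.07,0.5,0.5],"turn": [0.03,-0.02,0]},{"grip": 1,"dp": [0.07,0.5,0.5],"turn": [0.02,0,0]},{"grip": 1,"dp": [0.07,0.4,0.5],"turn": [0.02,0,0]},{"grip": 1,"dp": [0.07,0.2,0.5],"turn": [0.02,0,0]},{"grip": 1,"dp": [0.07,0,0.5],"turn": [0,0,0]},{"grip": 1,"dp": [0.07,0,0.4],"turn": [0,0,0]},{"grip": 1,"dp": [0,0,0.2],"turn": [0,0,0]},{"grip": 1,"dp": [0,0,0],"turn": [0,0,0]}])

```text
t: 59.75
position: [493.7, -33.5, 210.4]
eef_rot: [0.739, -0.674, -0.003, 0.002]
force: [0.2, 0.2, -0.6]
width: 0.001
```

Run:
```python
from h import *
st()
plan([505,-31.9,75],Rdown(-84.7),maxmm=18)
```

```text
t 59.75 p [493.7 -33.5 210.4] yaw -84.79 z [-0.007  0.001 -1.   ] F [ 0.2  0.2 -0.6] w 0.001 q [-0.16  0.09  1.96  0.    1.1   1.32]
8 rows; total mm [  11.3    1.6 -135.4] rv [ 0.4   0.12 -0.09]
0 dp [-0.0, -0.05, 0.56] turn [0.01, 0.0, -0.0]
1 dp [-0.0, -0.05, 0.56] turn [0.01, 0.0, -0.0]
2 dp [-0.0, -0.05, 0.56] turn [0.01, 0.0, -0.0]
3 dp [-0.0, -0.05, 0.56] turn [0.01, 0.0, -0.0]
4 dp [-0.0, -0.05, 0.56] turn [0.01, 0.0, -0.0]
5 dp [-0.0, -0.05, 0.56] turn [0.01, 0.0, -0.0]
6 dp [-0.0, -0.05, 0.56] turn [0.01, 0.0, -0.0]
7 dp [-0.0, -0.05, 0.56] turn [0.01, 0.0, -0.0]
```

step_arm(increments=[{"grip": 1,"dp": [0,0,0.4],"turn": [0.02,0,0]},{"grip": 1,"dp": [0,0,0.6],"turn": [0.02,0,0]},{"grip": 1,"dp": [0,0,0.6],"turn": [0.01,0,0]},{"grip": 1,"dp": [0,0,0.6],"turn": [0,0,0]},{"grip": 1,"dp": [0,0,0.6],"turn": [0,0,0]},{"grip": 1,"dp": [0,0,0.6],"turn": [0,0,0]},{"grip": 1,"dp": [0,0,0.5],"turn": [0,0,0]},{"grip": 1,"dp": [0,0,0.3],"turn": [0,0,0]},{"grip": 1,"dp": [0,0,0.1],"turn": [0,0,0]},{"grip": 1,"dp": [0,0,0],"turn": [0,0,0]}])

```text
t: 60.75
position: [499.9, -33.1, 77.9]
eef_rot: [0.739, -0.674, 0.003, -0.003]
force: [-0.2, -0.9, 0.2]
width: 0.002
```

Run:
```python
from h import *
st()
plan([538,-29.5,75],Rdown(-84.7),maxmm=6)
```

```text
t 60.75 p [499.9 -33.1  77.9] yaw -84.7 z [ 0.009  0.001 -1.   ] F [-0.2 -0.9  0.2] w 0.002 q [-0.15  0.29  2.04  0.    0.8   1.32]
7 rows; total mm [38.1  3.6 -2.9] rv [-0.53 -0.02  0.  ]
0 dp [-0.0, -0.18, 0.02] turn [-0.02, -0.0, 0.0]
1 dp [-0.0, -0.18, 0.02] turn [-0.02, -0.0, 0.0]
2 dp [-0.0, -0.18, 0.01] turn [-0.02, -0.0, 0.0]
3 dp [-0.0, -0.18, 0.01] turn [-0.02, -0.0, 0.0]
4 dp [-0.0, -0.18, 0.01] turn [-0.02, -0.0, 0.0]
5 dp [-0.0, -0.18, 0.01] turn [-0.02, -0.0, 0.0]
6 dp [-0.0, -0.18, 0.01] turn [-0.02, -0.0, 0.0]
```

step_arm(increments=[{"grip": 1,"dp": [0,-0.18,0],"turn": [-0.03,0,0]},{"grip": 1,"dp": [0,-0.2,0],"turn": [-0.03,0,0]},{"grip": 1,"dp": [0,-0.2,0],"turn": [-0.02,0,0]},{"grip": 1,"dp": [0,-0.2,0],"turn": [-0.02,0,0]},{"grip": 1,"dp": [0,-0.2,0],"turn": [0,0,0]},{"grip": 1,"dp": [0,-0.1,0],"turn": [0,0,0]}])

```text
t: 61.35
position: [538.5, -30.3, 81.5]
eef_rot: [0.739, -0.674, 0.003, -0.002]
force: [-1.2, 0.2, 0.1]
width: 0.003
```

Run:
```python
from h import *
st()
c=cam("wrist"); save(c,"w21.png",1)
```

```text
t 61.35 p [538.5 -30.3  81.5] yaw -84.7 z [ 0.008 -0.001 -1.   ] F [-1.2  0.2  0.1] w 0.003 q [-0.14  0.35  1.95 -0.    0.84  1.34]
```

View pics/w21.png

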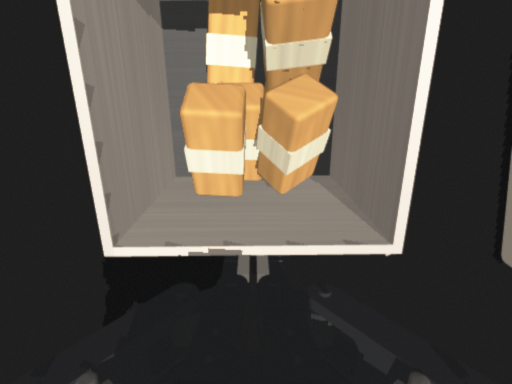

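step_arm(increments=[{"grip": 1,"dp": [0,-0.08,0.02],"turn": [-0.03,0,0]},{"grip": 1,"dp": [0,-0.08,0.02],"turn": [0,0,0]},{"grip": 1,"dp": [0,-0.08,0.02],"turn": [0,0,0]}])

```text
t: 61.7
position: [546.0, -29.5, 79.5]
eef_rot: [0.739, -0.674, 0.002, -0.001]
force: [0.2, 0.5, -0.6]
width: 0.0
```

Run:
```python
from h import *
st()
```

```text
t 61.7 p [546.  -29.5  79.5] yaw -84.7 z [ 0.004 -0.002 -1.   ] F [ 0.2  0.5 -0.6] w 0.0 q [-0.13  0.37  1.93 -0.    0.84  1.35]
```

step_arm(increments=[{"grip": 1,"dp": [0,-0.06,0],"turn": [0,0,0]},{"grip": 1,"dp": [0,-0.06,0],"turn": [0,0,0]}])

```text
t: 61.9
position: [546.4, -29.4, 79.2]
eef_rot: [0.739, -0.673, -0.001, 0.002]
force: [-6.4, -1.8, 7.7]
width: 0.002
```

Run:
```python
from h import *
st()
```

```text
t 61.9 p [546.4 -29.4  79.2] yaw -84.65 z [-0.004 -0.002 -1.   ] F [-6.4 -1.8  7.7] w 0.002 q [-0.13  0.37  1.92 -0.    0.85  1.35]
```

Run:
```python
from h import *
st()
c=cam("wrist"); save(c,"w22.png",1.5)
c=cam("scene"); save(c,"s10.png",5,(200,120,310,230))
```

```text
t 61.9 p [546.4 -29.4  79.2] yaw -84.65 z [-0.004 -0.002 -1.   ] F [-6.4 -1.8  7.7] w 0.002 q [-0.13  0.37  1.92 -0.    0.85  1.35]
```

View pics/w22.png

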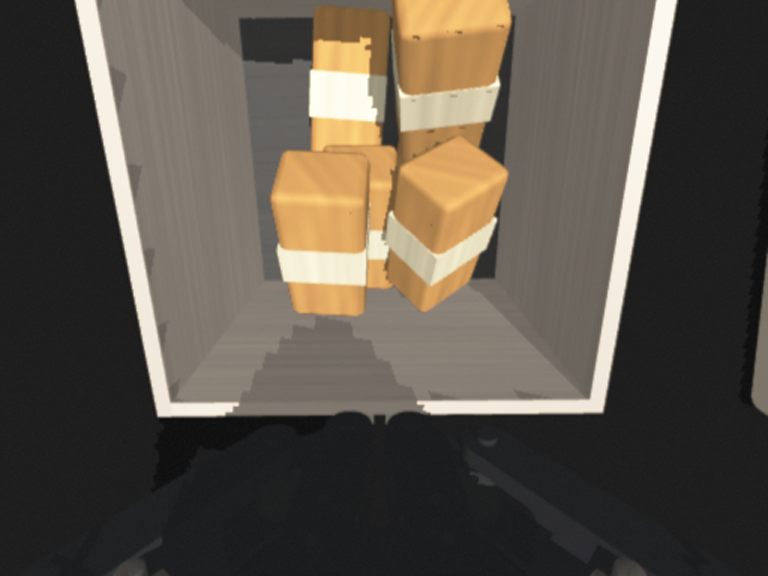

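View pics/s10.png

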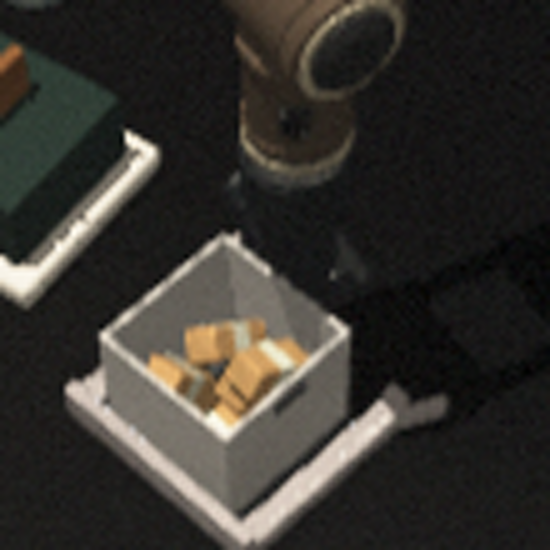

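step_arm(increments=[{"grip": 1,"dp": [0,-0.08,-0.03],"turn": [0,0,0]},{"grip": 1,"dp": [0,-0.08,-0.02],"turn": [0,0,0]}])

```text
t: 62.2
position: [546.7, -29.1, 79.4]
eef_rot: [0.739, -0.673, -0.005, 0.006]
force: [-6.3, -0.5, 3.4]
width: 0.004
```

Run:
```python
from h import *
st()
```

```text
t 62.2 p [546.7 -29.1  79.4] yaw -84.63 z [-0.014 -0.002 -1.   ] F [-6.3 -0.5  3.4] w 0.004 q [-0.13  0.38  1.91 -0.    0.87  1.35]
```

step_arm(increments=[{"grip": 1,"dp": [0,0.2,0],"turn": [0.1,0,0]},{"grip": 1,"dp": [0,0.4,0],"turn": [0.05,0,0]},{"grip": 1,"dp": [0,0.6,-0.4],"turn": [0,0,0]},{"grip": 1,"dp": [0,0.4,-0.8],"turn": [0,0,0]},{"grip": 1,"dp": [0,0,-0.9],"turn": [0,0,0]},{"grip": 1,"dp": [0,0,-0.9],"turn": [0,0,0]},{"grip": 1,"dp": [0,-0.3,-0.9],"turn": [0,0,0]},{"grip": 1,"dp": [0,-0.6,-0.9],"turn": [0,0,0]},{"grip": 1,"dp": [0,-0.6,-0.9],"turn": [0,0,0]},{"grip": 1,"dp": [0,-0.5,-0.8],"turn": [0,0,0]},{"grip": 1,"dp": [0,-0.2,-0.4],"turn": [0,0,0]},{"grip": 1,"dp": [0,0,0],"turn": [0,0,0]}])

```text
t: 63.4
position: [560.7, -26.6, 293.7]
eef_rot: [0.739, -0.674, 0.005, -0.006]
force: [0.1, 0.1, -0.3]
width: 0.002
```

step_arm(increments=[{"grip": 1,"dp": [0,0,0],"turn": [0,0,0]},{"grip": 1,"dp": [0,0,0],"turn": [0,0,0]},{"grip": 1,"dp": [0,0,0],"turn": [0,0,0]}])

```text
t: 63.7
position: [557.2, -26.4, 289.8]
eef_rot: [0.739, -0.674, 0.003, -0.004]
force: [0.2, 0.2, 0.6]
width: 0.001
```

Run:
```python
from h import *
st()
c=cam("wrist"); save(c,"w23.png",1.5); np.savez("pics/w23.npz",**c)
P=pts(c); x,y,z=np.moveaxis(P,-1,0)
a=np.radians(5.3); d=(np.stack([x,y],-1)-np.array([616,-21.7]))@np.array([[np.cos(a),-np.sin(a)],[np.sin(a),np.cos(a)]])
X,Y=d[...,0],d[...,1]
m=(X>55)&(X<90)&(abs(Y)<80)&(z>27)&(z<34); print("stop top x",np.percentile(X[m],[1,50,99]).round(1),"y",np.percentile(Y[m],[1,99]).round(1))
m=(abs(Y)>60)&(abs(Y)<110)&(X<-60)&(z>14)&(z<22); print(" mouth end x",np.percentile(X[m],[0.5,2]).round(1))
m=(abs(X)<70)&(abs(Y)<70)&(z>107)&(z<114); print(" rim",np.percentile(X[m],[.5,99.5]).round(1),np.percentile(Y[m],[.5,99.5]).round(1),np.median(z[m]))
rgb=c["color"].astype(int); br=(rgb[...,0]-rgb[...,2]>60)&(abs(X)<56)&(abs(Y)<56); print("block z max",np.nanpercentile(z[br],[50,99,100]))
b=boxer(P); Q=b(500,720,-400,-180,80,95); 
if len(Q): print("lid",rect(Q),np.median(Q[:,2]))
```

```text
t 63.7 p [557.2 -26.4 289.8] yaw -84.74 z [ 0.01   0.003 -1.   ] F [0.2 0.2 0.6] w 0.001 q [-0.13  0.13  1.75  0.    1.26  1.35]
stop top x [55.1 71.6 74.1] y [-79.1  79.4]
 mouth end x [-114.9 -113. ]
 rim [-60.1  59.5] [-61.   59.1] 110.1472613464465
block z max [71.67506629 91.75406011 93.66084178]
lid [ 603.3 -274.3  132.3   88.8   15.4] 88.45890602206981
```

View pics/w23.png

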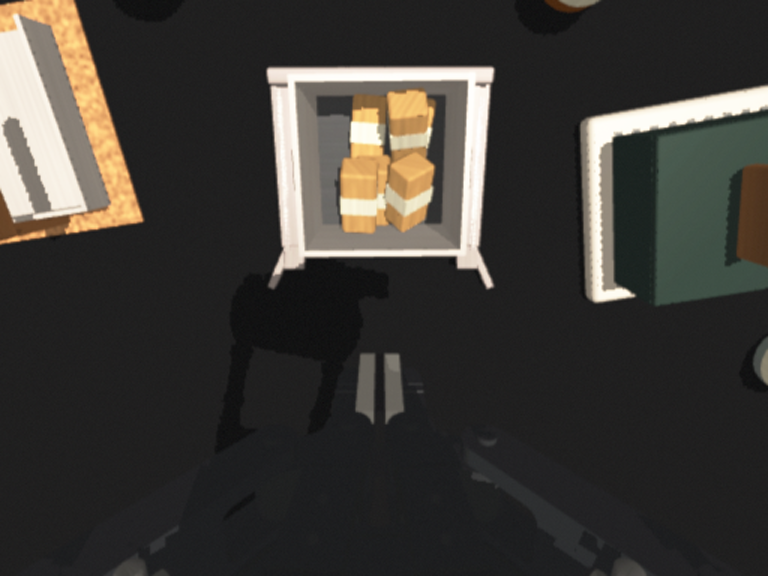

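Run:
```python
from h import *
st(); print(ctrl.job_done())
```

```text
t 63.75 p [557.  -26.4 289.5] yaw -84.74 z [ 0.009  0.003 -1.   ] F [-0.5  0.3 -0.3] w 0.003 q [-0.13  0.13  1.75  0.    1.26  1.35]
the job is handed in; nothing more can be done
None
```

The tea tin is refilled and the job is handed in after about 64 s of the 192 s allowed. I slid the tin under the dock lips to the stop, drew off the lid and set it handle-up on the drip tray. I then tipped the three tray blocks into the tin, put the tray back on its mat, and added the three loose counter blocks. One of those had been knocked aside during the run, so I measured it again before picking it up.

**Last checks:**
- **Tin:** after the fill it read about 1 mm back from home in x and y. I pushed its rear wall with closed fingers at about 6 N, and the last reading was (−0.3, −0.9) mm from home. The gripper's knuckles touched the rim and read up to about 8 N upward, well under the limit.
- **Blocks:** all six are in the tin and none remain on the counter. The highest block top is at about 94 mm, below the 110 mm rim. Some blocks are stacked rather than lying flat.
- **Lid:** it sits on the drip tray with its top at 88 mm, as expected.
- **Tray:** it is level and centred on the mat.
- **Bystanders:** the tumbler, bottle, jar and look-alike trays appear unmoved.

The scene and top cameras disagreed with the wrist camera by 2 to 6 mm, so I used the wrist camera for every grasp and fit.

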